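# Load bangles into the cleaning jar, cap it and lock it

### The arm

A 6-joint arm with a two-finger parallel gripper is mounted at the origin on the work surface. World frame = base frame: x ahead of the robot, y to its left, z up, the work surface at z = 0. Lengths are in mm, angles in degrees, forces in N, time in s.
With the tool pointing down it reaches from about 200 to 875 mm from the base axis. Payload 3.4 kg.
Tool frame: the origin (TCP) lies midway between the tips of the shut fingers; the grasp point (between the pads) lies 19 mm behind it (r.pinch_z is the distance from the TCP to the grasp point, in mm); z points along the fingers, y is the line along which they close (so a half turn about z gives the same grasp; the last joint's range is limited). The gripper opens to 94 mm and grips with 3 to 60 N. Pads are 16 mm wide; open, the fingers measure 119 mm over their backs; the gripper's body (75 mm by 177 mm) begins 78 mm behind the grasp point.
Start: joints at [61.192, 15.808, 86.224, -0, 77.962, -6.933], TCP at [214.262, 533.63, 174.993] pointing down, gripper open.
Joint ranges: [-165.64, 165.64], [-43.16, 119.46], [12.63, 154.43], [-67.54, 247.53], [6.08, 155.33], [-154.97, 154.97]. Speed limits (degrees/s): [147.25, 147.25, 180, 180, 180, 180].

### API

Orientations are given as [roll, pitch, yaw] about the fixed x, y, z axes, in that order (R = Rz(yaw) Ry(pitch) Rx(roll)).
In Python, from bench import r, grab_frame, spotter gives the robot as it stands.
- The arm moves only by the tool send_rows, never from a script. Its argument "rows" is a list of rows, each an object with "offset": the shift along the tool's x, y, z as a fraction of full scale, a list of three; "rotation": the turn, a rotation vector about the tool's x, y, z as a fraction of full scale, a list of three; "fingers": the closure, from -1 (fully open) to 1 (shut). In form: [{"offset": [dx, dy, dz], "rotation": [ax, ay, az], "fingers": fingers}, ...]. A call has 1 to 5 rows; each row shifts and turns the commanded pose from where the row before left it, along the tool's axes as they then stand; what a row does not reach is not made up. Full scale, the value 1, is 2.5 cm for a shift and 6 degrees for a turn. A row lasts 1/12 s, in which the tool goes at most 41.7 mm and 7.16 degrees, less where a joint would pass 70% of its speed; a pose out of reach is approached as far as the arm can. A call with a number of a shift or a turn outside -1 to 1 is refused whole. A call with a gripper value outside its range is refused whole. The fingers move at their own pace and stop on an object; "squeeze" is the grip in N (left out, the last holds). Time passes only in rows, so rows that do not move let the fingers close. It gives the time, the measured TCP pose, the force, the opening and the grip force at its end, in the units of the state.
- r.sense(): the state, without advancing time (a new reading comes with each control period).
- grab_frame(name): name is "scene" or "top" or "wrist"; returns a dict with "color" (420x560x3 uint8, red, green, blue), "fov_y" (degrees; the focal length in pixels is half the picture's height over the tangent of half this angle, whatever the lens; pixels are square), "cx", "cy" (the principal point, pixels), "position" and "attitude" of the camera in the world; the wrist camera has in their place "mount" (4x4, takes a point from camera to tool coordinates, whose origin is the TCP and whose axes are the flange's). Camera axes: x right, y down, z forward; pixel columns grow to the right and rows downward; lengths in mm; the calibration is good to about 2 mm. The wrist camera is an equidistant fisheye: a pixel r from the principal point sees the ray r / f radians off the axis. A picture is of the moment at which its call begins: read the wrist's pose just before it. There is no depth.
- r.sign_off(): hands the job in; it is judged then, once.
Trained networks look in the newest picture that a camera, given by its name, has taken for a name from the list of things; names that differ only in an ending like _2 or _b are one class to them, and where a whole thing is asked for, a point or a joint stands for the part that bears it (a point fixed in the world has none). Each returns a list of dicts, best first, with "score" (0 to 1); they miss things now and then, are a little off and sometimes report something else, mostly with a low value. They report only what shows in the picture. A call takes as long as a camera call. They do not tell look-alikes from the thing itself.
- spotter.spot_in(camera, target): "extent" ([left, top, right, bottom] in pixels, round what is visible of it).
The state is a dict: "t": time; "joint_positions": joint angles; "dq": joint speeds; "tau": joint torques, N m; "tool_pos": TCP position; "ee_rot": TCP orientation; "ft_force": force on the tool from outside, world axes, zero at the start; "wrist_torque": the same for the moment, N m; "opening": finger opening in mm; "gripper_force": force on a finger pad.
Only numpy, scipy, OpenCV 4.12 (cv2) and the standard library are available. Lean on these libraries where they do the work, as an engineer would, in place of code of your own. Each camera call takes 0.05 s, during which the arm holds its last target. There are 200 camera calls.

### The job

Unscrew the jar's captive cap all the way and swing its bridge aside, then take every bangle off the hooks and put it in the jar. Swing the bridge fully back, screw the cap down tight, and lock the bridge by pushing the loose locking rod right through the bridge's eye and the guide tube beyond it. Leave the other things on the bench where they are.

Things in the scene. Friction and masses are not known exactly. Their poses are not given: they have to be found in the camera images.
- station: Fixed cleaning station: base plate 250 x 140 x 10 mm (x, y, z) with a clear round jar, outer diameter 120, inner 110 mm, inner floor 15 and rim 115 mm above the bench. Origin on the bench under the jar's centre; z up; +x from the jar to the steel pivot post (95 mm from the jar's axis), -x to the rod guide at the front; the bridge swings out to +y.
- jar_mouth (a point): Centre of the jar's mouth, at rim height (115 mm).
- jar_floor (a point): Centre of the jar's inner floor (15 mm).
- bridge (a joint): Swing of the steel bridge (flat bar 22 mm wide, 140 to 152 mm above the bench, carries the cap) about the pivot post, rad: 0 = over the jar, at its stop; grows, clockwise from above, as its free end swings to the station's +y; end stop 1.7. Stiff, stays where left. Clear of the mouth from about 1.3. It cannot swing while the cap's plug sits in the jar.
- pivot (a point): On the vertical pivot axis of the bridge, 146 mm above the bench.
- bridge_handle (a point): On the axis of the upright black round handle near the bridge's free end, 16 mm diameter, from 152 to 198 mm above the bench, 188 mm from the pivot axis; this point is at 180 mm, a good height to grip. It does not turn in the bridge, but may turn between the pads.
- cap (a joint): Screw angle of the cap in the bridge, rad: 0 = fully down (stop), grows as it is unscrewed (counter-clockwise from above), 3.0 = fully unscrewed (stop). The cap rises 4.5 mm per rad and stays where left (friction 0.08 N m). Its plug is clear of the rim from about 2.3 rad. Takes several grasps.
- cap_grip (a point): Grip point on the cap's grip bar, on the cap's axis, 186 mm above the bench when the cap is down. The bar stands above the bridge, on one axis with the white 116 mm cap disc beneath it: 48 mm long along this point's x, 15 mm thick along its y, from 25 mm below this point to 17 mm above. It turns and rises with the cap. The bridge's top is at 152 mm.
- bridge_eye (a point): Centre of the round eye that hangs from the free end of the bridge: steel ring, hole 17 mm diameter, 10 mm thick along its axis (the point's y), 75 mm above the bench, 195 mm from the pivot. The point turns with the bridge: with the bridge shut its axes are those of the station.
- guide (a point): Mouth of the fixed guide tube at the station's front: hole 17 mm diameter, axis along the station's y, 75 mm above the bench; from here the tube runs 38 mm to the station's -y. With the bridge shut, the eye's centre stands in line, 12 mm from this mouth on its +y side: the rod goes in from the +y side, towards -y.
- stand: Fixed wooden bangle stand: base board 110 x 300 mm, two posts and a crossbar (front face x = +22 mm); three brass hooks of 8 mm wire stick out level to the stand's -x at y = -100, 0 and 100 mm, axis 146 mm above the bench, to x = -45 mm, where the last 13 mm turn up to 162 mm. Origin on the bench under the middle of the stand.
- bangle_0: Brass bangle, a plain ring: outer diameter 76, inner 64, width 10 mm, 60 g. Origin at its centre, x along the ring's axis. At first it hangs on a hook with its axis along the hook, centre about 118 mm above the bench. One to three of the three bangles are there; an absent one reads None.
- bangle_1: A second bangle, the same. Standing upright in the jar, a bangle leaves no room for another on top of it; lying flat they stack.
- bangle_2: A third bangle, the same.
- lockrod: Loose locking rod lying on the bench: black handle block 60 x 16 x 26 mm (x, y, z) and a steel shaft 10 mm diameter that runs 98 mm out from the handle's +x end. Origin under the middle of the handle, the shaft's axis 13 mm above it along x. About 90 g.
- rod_tip (a point): Centre of the end of the shaft, 128 mm from the middle of the handle.
- rod_grip (a point): Middle of the handle block, 13 mm above its underside.
- hammer: Bystander: hammer lying at the back.
- brush: Bystander: wooden brush.
- gem_tin: Bystander: low round dish of stones, 88 mm diameter, 16 mm high.
- bur_block: Bystander: wooden block with upright burs, 100 x 60 mm, 80 mm high.
- pliers: Bystander: pliers, 170 mm long.
- wax_tube: Bystander: upright cardboard tube, 40 mm diameter, 85 mm high.
- mandrel: Bystander: tapered steel ring mandrel lying down, 270 mm long.
Things that resemble listed ones, but are neither listed nor needed, are in the scene too. Of the things like the lockrod, leave any that is orange; of the rest the smaller one is meant. What is shaped like the bangle_0 but turquoise is not meant.

How it is judged:
By the outcome, as a careful person would: the job done as asked, in the order asked, and still so for the second after the job is handed in, with the robot touching nothing.
Of bangle_0, bangle_1, bangle_2 only 1 to 3 are there at a start; the rules pass over those that are not, and their reading is None.
At some moment in a run one of lockrod may be knocked a few centimetres aside while the robot is not near it.
Once in a run the grip may slacken for a moment while it holds something.
It also fails if it takes over 210 s, if anything falls off the work surface, if the arm or the gripper's body presses on something with over 40 N, if the wrist force passes 120 N, or if a joint passes its speed limit or range.

## Working session

There is one attempt and no reset: what is moved stays moved. The work goes in short steps, Python scripts to look and compute and a tool call to move; the robot and the scene stay as the last step left them, time stands still between calls to the robot, and variables do not carry over. Pictures are saved under pics/ and viewed, at most 14 in all, crops included, and the job is handed in when it is done.

Besides the shell and the picture viewer there is one more tool, called after "Emit:" by a JSON object that holds its "op" and its "data". send_rows: Moves the arm, as the interface text tells. Shift numbers are shares of 2.5 cm and turn numbers shares of 6 degrees, none past 1 either way. Its arguments: {"type":"object","properties":{"rows":{"type":"array","items":{"type":"object","properties":{"offset":{"type":"array","items":{"type":"number","minimum":-1,"maximum":1}},"rotation":{"type":"array","items":{"type":"number","minimum":-1,"maximum":1}},"fingers":{"type":"number"}}}},"squeeze":{"type":"number"}},"required":["rows"]}

```bash
ls; mkdir -p pics; python3 - <<'E'
from bench import r, grab_frame, spotter
import cv2,json
print(r.sense())
for c in ("scene","top"):
    f=grab_frame(c); cv2.imwrite(f"pics/{c}0.png",cv2.cvtColor(f["color"],cv2.COLOR_RGB2BGR))
    print(c,{k:v for k,v in f.items() if k!="color"})
    for n in ("station","bridge","bridge_handle","cap","cap_grip","bridge_eye","stand","bangle_0","lockrod","rod_tip"):
        print(n,[([round(x) for x in d["extent"]],round(d["score"],2)) for d in spotter.spot_in(c,n)])
E
```

```text
pics
{'t': 0.0, 'joint_positions': array([ 6.11906882e+01,  1.58473903e+01,  8.62932378e+01, -2.00911272e-03,
        7.79626493e+01, -6.93434305e+00]), 'dq': array([ 0.11701768,  0.01316736,  0.0285099 , -0.0476754 ,  0.07000988,
        0.0099694 ]), 'tau': array([ 9.22646395e-04, -4.04587340e+01, -2.37224650e+01,  7.03514367e-02,
        3.46045371e-02, -1.24015019e-04]), 'tool_pos': array([213.96816881, 533.0413664 , 174.12089886]), 'ee_rot': array([-1.79897241e+02, -1.05190591e-02,  1.58125443e+02]), 'ft_force': array([-0.37199187, -0.18273644,  0.11365342]), 'wrist_torque': array([0.01433539, 0.05034088, 0.01665096]), 'gripper_force': 0.0, 'opening': 94.21585863056006}
scene {'fov_y': 54.09462676564456, 'cx': 283.4175340306428, 'cy': 210.91997017426385, 'position': array([1143.50198983, -747.5804621 , 1076.36948644]), 'attitude': array([-131.83739348,    0.90486857,   31.93467259])}
station [([229, 196, 309, 276], 0.81), ([317, 208, 364, 227], 0.34)]
bridge [([239, 194, 297, 240], 0.96), ([230, 193, 307, 280], 0.36)]
bridge_handle [([241, 195, 296, 234], 0.9)]
cap [([231, 197, 
[... 731 characters left out ...]
7828])}
station [([282, 175, 332, 246], 0.78)]
bridge [([294, 173, 330, 242], 0.78), ([284, 174, 333, 246], 0.42)]
bridge_handle [([291, 171, 326, 241], 0.8)]
cap [([292, 191, 326, 225], 0.55)]
cap_grip [([291, 192, 326, 224], 0.61), ([285, 173, 335, 247], 0.51), ([209, 148, 253, 187], 0.29)]
bridge_eye [([291, 171, 327, 243], 0.69)]
stand [([371, 181, 475, 245], 0.85), ([282, 175, 334, 248], 0.48)]
bangle_0 [([436, 264, 457, 275], 0.43), ([440, 214, 461, 231], 0.42)]
lockrod [([246, 263, 260, 332], 0.97), ([130, 206, 171, 214], 0.67), ([236, 205, 238, 246], 0.47)]
rod_tip [([248, 266, 261, 332], 0.95), ([128, 205, 170, 212], 0.76), ([295, 172, 331, 244], 0.68), ([240, 199, 241, 246], 0.49)]
```

```bash
python3 - <<'E'
import cv2
a=cv2.imread("pics/scene0.png");b=cv2.imread("pics/top0.png")
cv2.imwrite("pics/v1.png",cv2.resize(a[140:380,90:410],(800,600),interpolation=cv2.INTER_CUBIC))
cv2.imwrite("pics/v2.png",cv2.resize(b[120:360,110:490],(800,505),interpolation=cv2.INTER_CUBIC))
E
```

```text
(no output)
```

View pics/v1.png

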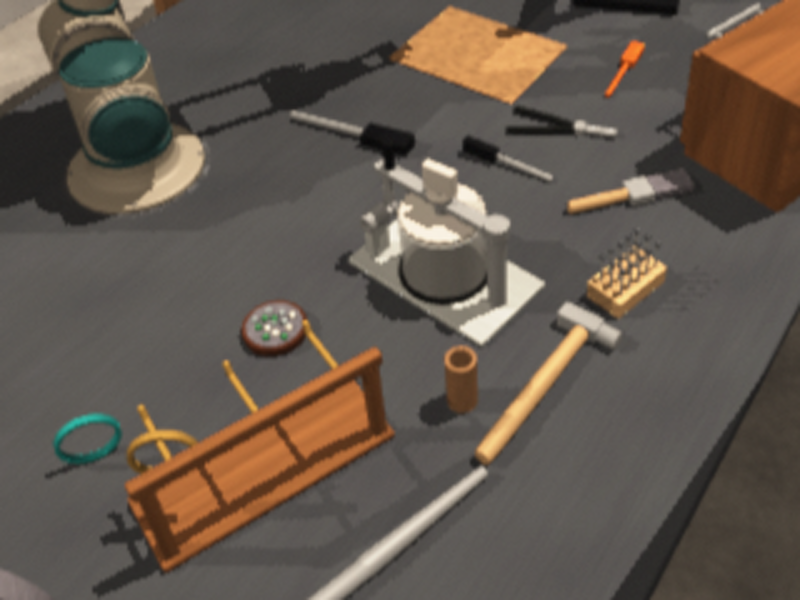

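View pics/v2.png

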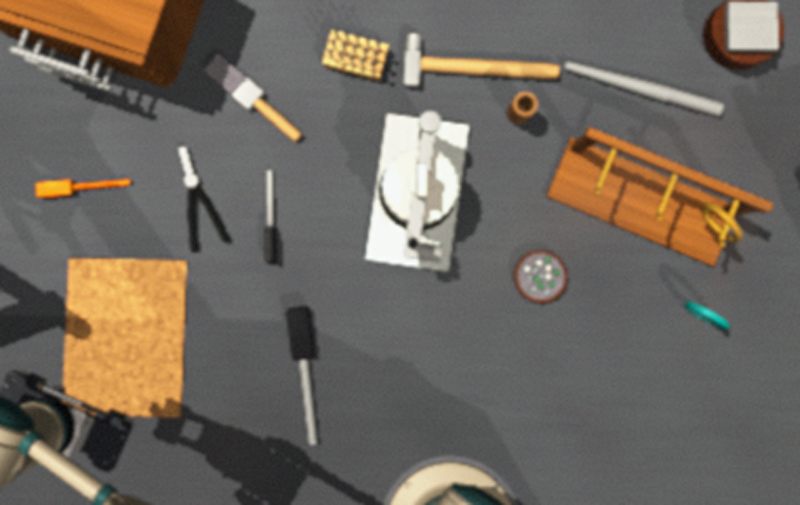

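```bash
cat > lib.py <<'E'
import numpy as np, cv2
from scipy.spatial.transform import Rotation as Ro
from bench import r, grab_frame, spotter
def rot(a): return Ro.from_euler("xyz",a,degrees=True).as_matrix()
class Cam:
    def __init__(s,name,save=None):
        st=r.sense(); f=grab_frame(name); s.img=f["color"]; s.fish=name=="wrist"
        s.F=210/np.tan(np.radians(f["fov_y"])/2); s.c=np.array([f["cx"],f["cy"]])
        if s.fish:
            T=np.eye(4);T[:3,:3]=rot(st["ee_rot"]);T[:3,3]=st["tool_pos"];M=T@np.array(f["mount"]);s.R,s.p=M[:3,:3],M[:3,3]
        else: s.R,s.p=rot(f["attitude"]),np.array(f["position"])
        if save: cv2.imwrite(f"pics/{save}.png",s.img[:,:,::-1])
    def proj(s,P):
        d=(np.atleast_2d(P)-s.p)@s.R
        if not s.fish: return d[:,:2]/d[:,2:]*s.F+s.c
        n=np.linalg.norm(d[:,:2],axis=1); th=np.arctan2(n,d[:,2])
        return d[:,:2]/np.maximum(n,1e-9)[:,None]*(th*s.F)[:,None]+s.c
    def ray(s,u):
        q=(np.asarray(u,float)-s.c)/s.F
        if s.fish:
            th=np.hypot(*q); k=np.r_[q/max(th,1e-9)*np.sin(th),np.cos(th)]
        else: k=np.r_[q,1]
        return s.R@(k/np.linalg.norm(k))
    def at(s,u,z):
        k=s.ray(u); return s.p+k*(z-s.p[2])/k[2]
def goto(P,rpy=None):
    "rows units: total tool-frame shift (mm) and rotvec (deg)"
    st=r.sense();R=rot(st["ee_rot"]);d=R.T@(np.array(P)-st["tool_pos"])
    out="shift/25: %s"%np.round(d/25,3)
    if rpy is not None: out+=" rot/6: %s"%np.round(Ro.from_matrix(R.T@rot(rpy)).as_rotvec(degrees=True)/6,3)
    return out
E
python3 - <<'E'
from lib import *
t=Cam("top")
v=lambda x,y:(110+x*.475,120+y*.4752)
for n,u,z in [("pivot",(428,122),155),("handle",(414,240),198),("bar",(422,180),203),("cap",(420,187),140),("rod shaft tip",(269,170),13),("rod handle end",(271,262),20),("bangle",(722,222),118),("hook1 tip",(601,190),160),("hook2 tip",(661,215),160),("hook3 tip",(714,240),160),("crossbarL",(590,132),160),("crossbarR",(768,208),160)]:
    print(n,t.at(v(*u),z).round())
P=t.at(v(420,187),140);print(goto([P[0],P[1],420],[180,0,r.sense()["ee_rot"][2]]))
w=Cam("wrist","w0");print(w.R.round(2),w.p.round(),w.F)
st=r.sense();f=grab_frame("wrist");print(np.array(f["mount"]).round(3))
E
```

```text
pivot [646.  53. 155.]
handle [463.  73. 198.]
bar [551.  63. 203.]
cap [547.  63. 140.]
rod shaft tip [584. 313.  13.]
rod handle end [429. 305.  20.]
bangle [ 503. -406.  118.]
hook1 tip [ 545. -209.  160.]
hook2 tip [ 509. -299.  160.]
hook3 tip [ 473. -378.  160.]
crossbarL [ 634. -193.  160.]
crossbarR [ 523. -459.  160.]
shift/25: [-19.364 -12.498  -9.801] rot/6: [0.001 0.    0.   ]
[[ 0.37  0.9   0.24]
 [ 0.93 -0.36 -0.1 ]
 [ 0.    0.26 -0.97]] [144. 561. 383.] 325.19226210127806
[[-0.00000e+00 -9.66000e-01 -2.59000e-01  7.52240e+01]
 [ 1.00000e+00 -0.00000e+00  1.00000e-03 -7.25000e-01]
 [-1.00000e-03 -2.59000e-01  9.66000e-01 -2.08424e+02]
 [ 0.00000e+00  0.00000e+00  0.00000e+00  1.00000e+00]]
```

Emit:
{"op": "send_rows", "data": {"rows": [{"offset":[0,0,-1],"rotation":[0,0,0],"fingers":-1},{"offset":[0,0,-1],"rotation":[0,0,0],"fingers":-1},{"offset":[0,0,-1],"rotation":[0,0,0],"fingers":-1},{"offset":[0,0,-1],"rotation":[0,0,0],"fingers":-1},{"offset":[0,0,-1],"rotation":[0,0,0],"fingers":-1}]}}

```text
t: 1.67
tool_pos: [214.2, 533.5, 301.2]
ee_rot: [180.0, 0.0, 158.1]
ft_force: [0.5, 0.8, 0.4]
opening: 94.0
gripper_force: 0.0
```

Emit:
{"op": "send_rows", "data": {"rows": [{"offset":[-0.97,-0.62,-0.24],"rotation":[0,0,0],"fingers":-1},{"offset":[-0.97,-0.62,-0.24],"rotation":[0,0,0],"fingers":-1},{"offset":[-0.97,-0.62,-0.24],"rotation":[0,0,0],"fingers":-1},{"offset":[-0.97,-0.62,-0.24],"rotation":[0,0,0],"fingers":-1},{"offset":[-0.97,-0.62,-0.24],"rotation":[0,0,0],"fingers":-1}]}}

```text
t: 2.08
tool_pos: [298.4, 415.4, 330.4]
ee_rot: [180.0, 0.0, 158.2]
ft_force: [0.3, -0.5, -0.3]
opening: 94.2
gripper_force: 0.0
```

Emit:
{"op": "send_rows", "data": {"rows": [{"offset":[-0.97,-0.62,-0.24],"rotation":[0,0,0],"fingers":-1},{"offset":[-0.97,-0.62,-0.24],"rotation":[0,0,0],"fingers":-1},{"offset":[-0.97,-0.62,-0.24],"rotation":[0,0,0],"fingers":-1},{"offset":[-0.97,-0.62,-0.24],"rotation":[0,0,0],"fingers":-1},{"offset":[-0.97,-0.62,-0.24],"rotation":[0,0,0],"fingers":-1}]}}

```text
t: 2.5
tool_pos: [382.1, 298.2, 360.4]
ee_rot: [180.0, 0.0, 158.1]
ft_force: [-0.4, -0.2, -0.7]
opening: 93.9
gripper_force: 0.0
```

Emit:
{"op": "send_rows", "data": {"rows": [{"offset":[-0.97,-0.62,-0.24],"rotation":[0,0,0],"fingers":-1},{"offset":[-0.97,-0.62,-0.24],"rotation":[0,0,0],"fingers":-1},{"offset":[-0.97,-0.62,-0.24],"rotation":[0,0,0],"fingers":-1},{"offset":[-0.97,-0.62,-0.24],"rotation":[0,0,0],"fingers":-1},{"offset":[-0.97,-0.62,-0.24],"rotation":[0,0,0],"fingers":-1}]}}

```text
t: 2.92
tool_pos: [465.7, 181.0, 390.4]
ee_rot: [180.0, 0.0, 158.1]
ft_force: [0.8, 0.4, 0.2]
opening: 93.6
gripper_force: 0.0
```

Emit:
{"op": "send_rows", "data": {"rows": [{"offset":[-0.97,-0.62,-0.24],"rotation":[0,0,0],"fingers":-1},{"offset":[-0.97,-0.62,-0.24],"rotation":[0,0,0],"fingers":-1},{"offset":[-0.97,-0.62,-0.24],"rotation":[0,0,0],"fingers":-1},{"offset":[-0.97,-0.62,-0.24],"rotation":[0,0,0],"fingers":-1},{"offset":[-0.97,-0.62,-0.24],"rotation":[0,0,0],"fingers":-1}]}}

```text
t: 3.33
tool_pos: [549.4, 63.9, 420.4]
ee_rot: [180.0, 0.0, 158.1]
ft_force: [-0.4, 1.0, 0.6]
opening: 94.2
gripper_force: 0.0
```

Emit:
{"op": "send_rows", "data": {"rows": [{"offset":[0,0,0],"rotation":[0,0,1],"fingers":-1},{"offset":[0,0,0],"rotation":[0,0,1],"fingers":-1},{"offset":[0,0,0],"rotation":[0,0,1],"fingers":-1},{"offset":[0,0,0],"rotation":[0,0,1],"fingers":-1},{"offset":[0,0,0],"rotation":[0,0,1],"fingers":-1}]}}

```text
t: 3.75
tool_pos: [548.9, 65.1, 419.9]
ee_rot: [-180.0, -0.0, 127.8]
ft_force: [0.2, -0.0, 0.4]
opening: 93.8
gripper_force: 0.0
```

Emit:
{"op": "send_rows", "data": {"rows": [{"offset":[0,0,0],"rotation":[0,0,1],"fingers":-1},{"offset":[0,0,0],"rotation":[0,0,1],"fingers":-1},{"offset":[0,0,0],"rotation":[0,0,1],"fingers":-1},{"offset":[0,0,0],"rotation":[0,0,1],"fingers":-1},{"offset":[0,0,0],"rotation":[0,0,1],"fingers":-1}]}}

```text
t: 4.17
tool_pos: [548.8, 65.2, 420.0]
ee_rot: [180.0, -0.0, 97.8]
ft_force: [1.2, 0.1, 0.4]
opening: 94.1
gripper_force: 0.0
```

Emit:
{"op": "send_rows", "data": {"rows": [{"offset":[0,0,0],"rotation":[0,0,1],"fingers":-1},{"offset":[0,0,0],"rotation":[0,0,1],"fingers":-1},{"offset":[0,0,0],"rotation":[0,0,1],"fingers":-1},{"offset":[0,0,0],"rotation":[0,0,1],"fingers":-1},{"offset":[0,0,0],"rotation":[0,0,1],"fingers":-1}]}}

```text
t: 4.58
tool_pos: [548.8, 65.2, 420.0]
ee_rot: [180.0, -0.0, 67.8]
ft_force: [-0.6, 0.3, -1.1]
opening: 93.9
gripper_force: 0.0
```

Emit:
{"op": "send_rows", "data": {"rows": [{"offset":[0,0,0],"rotation":[0,0,1],"fingers":-1},{"offset":[0,0,0],"rotation":[0,0,1],"fingers":-1},{"offset":[0,0,0],"rotation":[0,0,1],"fingers":-1},{"offset":[0,0,0],"rotation":[0,0,1],"fingers":-1},{"offset":[0,0,0],"rotation":[0,0,1],"fingers":-1}]}}

```text
t: 5.0
tool_pos: [548.8, 65.2, 420.0]
ee_rot: [-180.0, -0.0, 37.8]
ft_force: [0.4, -0.3, 0.5]
opening: 94.0
gripper_force: 0.0
```

Emit:
{"op": "send_rows", "data": {"rows": [{"offset":[0,0,0],"rotation":[0,0,1],"fingers":-1},{"offset":[0,0,0],"rotation":[0,0,1],"fingers":-1},{"offset":[0,0,0],"rotation":[0,0,1],"fingers":-1},{"offset":[0,0,0],"rotation":[0,0,1],"fingers":-1},{"offset":[0,0,0],"rotation":[0,0,1],"fingers":-1}]}}

```text
t: 5.42
tool_pos: [548.8, 65.2, 420.0]
ee_rot: [-180.0, -0.0, 7.8]
ft_force: [0.1, -0.2, 0.4]
opening: 94.1
gripper_force: 0.0
```

Emit:
{"op": "send_rows", "data": {"rows": [{"offset":[0,0,0],"rotation":[0,0,1],"fingers":-1},{"offset":[0,0,0],"rotation":[0,0,1],"fingers":-1},{"offset":[0,0,0],"rotation":[0,0,0.3],"fingers":-1},{"offset":[0,0,0],"rotation":[0,0,0],"fingers":-1}]}}

```text
t: 5.75
tool_pos: [548.8, 65.2, 420.0]
ee_rot: [-180.0, -0.0, -5.7]
ft_force: [-0.5, -0.7, -0.4]
opening: 93.8
gripper_force: 0.0
```

```bash
python3 - <<'E'
from lib import *
s=r.sense();print(s["t"],s["tool_pos"],s["ee_rot"],s["joint_positions"])
w=Cam("wrist","w1")
cv2.imwrite("pics/v3.png",cv2.resize(w.img[:,:,::-1],(800,600),interpolation=cv2.INTER_CUBIC))
for n in ("bridge_handle","cap_grip","cap","bridge","station","stand","bangle_0","lockrod"):
    print(n,[([round(x) for x in d["extent"]],round(d["score"],2)) for d in spotter.spot_in("wrist",n)])
E
```

```text
5.75 [548.7961397   65.21350161 419.98259932] [-1.79996073e+02 -3.74553073e-03 -5.70085678e+00] [-4.40021718e-01  1.21106360e+01  5.77428028e+01  3.79899814e-03
  1.10142471e+02  9.52621433e+01]
bridge_handle [([247, 90, 323, 242], 0.66)]
cap_grip [([246, 130, 320, 197], 0.73)]
cap [([247, 129, 322, 196], 0.62), ([366, 191, 409, 232], 0.3)]
bridge [([247, 91, 319, 239], 0.69), ([92, 149, 139, 225], 0.5)]
station [([246, 86, 324, 243], 0.8), ([248, 89, 320, 239], 0.39)]
stand [([393, 94, 555, 197], 0.98), ([245, 127, 322, 198], 0.66), ([254, 20, 393, 63], 0.4), ([248, 92, 322, 239], 0.24), ([508, 157, 538, 189], 0.23)]
bangle_0 [([484, 218, 511, 240], 0.64)]
lockrod [([198, 259, 222, 311], 0.86), ([152, 151, 172, 230], 0.79), ([24, 178, 68, 198], 0.73)]
```

View pics/v3.png

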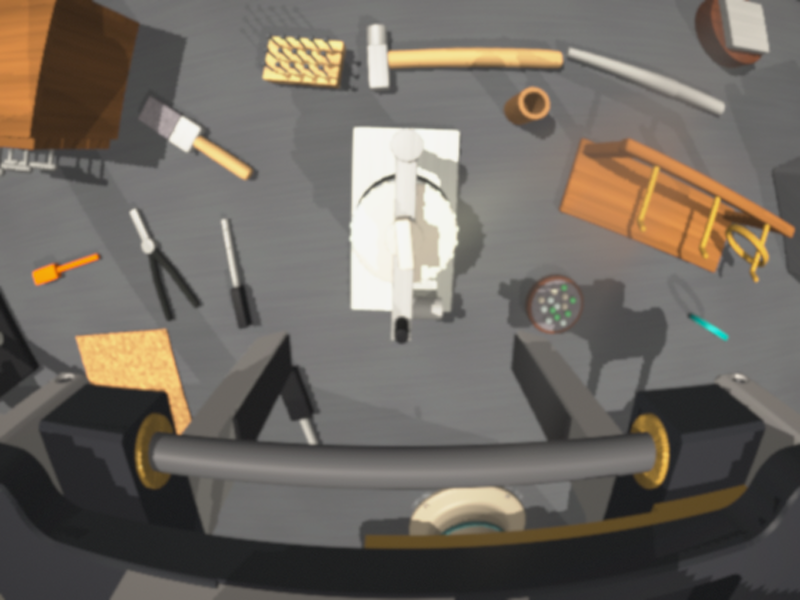

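```bash
cat >> lib.py <<'E'
def S(p,q):
    x,y,a=q;c,s=np.cos(a),np.sin(a);p=np.atleast_2d(p).astype(float)
    return np.c_[x+c*p[:,0]-s*p[:,1],y+s*p[:,0]+c*p[:,1],p[:,2]]
E
python3 - <<'E'
from lib import *
from scipy.optimize import least_squares
w=Cam("wrist","w2")
for n,u,z in [("TL",(352,127),10),("TR",(460,130),10),("BL",(352,310),10),("piv",(407,143),160),("hand",(402,324),198),("capL",(350,235),140),("capR",(458,235),140)]: print(n,w.at(np.array(u)*.7,z).round(1))
q=np.r_[548,64,np.radians(-5)]
M=[((188-95)*-1,0,198),(95,0,160),(0,0,203)];U=np.array([(402,324),(407,143),(404,232)])*.7
q=least_squares(lambda q:(w.proj(S(M,q))-U).ravel(),q).x
print(q[:2],np.degrees(q[2]))
x0,y0,x1,y1=225,70,345,250;k=4
im=cv2.resize(w.img[y0:y1,x0:x1,::-1],None,fx=k,fy=k,interpolation=cv2.INTER_CUBIC)
def dr(P,c,closed=True):
    u=((w.proj(S(P,q))-[x0,y0]+.5)*k).round().astype(int);cv2.polylines(im,[u],closed,c,1)
t=np.linspace(0,2*np.pi,60)
ci=lambda x,y,z,R:np.c_[x+R*np.cos(t),y+R*np.sin(t),0*t+z]
dr([(-125,-70,10),(125,-70,10),(125,70,10),(-125,70,10)],(0,0,255))
dr(ci(-93,0,198,8),(0,255,0));dr(ci(0,0,115,60),(255,0,0));dr(ci(0,0,136,58),(255,255,0))
dr([(-24,-7.5,203),(24,-7.5,203),(24,7.5,203),(-24,7.5,203)],(255,0,255));dr([(95,-11,152),(-100,-11,152),(-100,11,152),(95,11,152)],(0,200,255))
cv2.imwrite("pics/v4.png",cv2.resize(im,(400,600)))
E
```

```text
TL [684.8 116.7  10. ]
TR [667.1 -24.3  10. ]
BL [435.6 145.8  10. ]
piv [647.8  49.4 160. ]
hand [473.7  71.7 198. ]
capL [558.3 118.9 140. ]
capR [547.    4.5 140. ]
[561.35210707  60.73715465] -7.283767386185689
```

View pics/v4.png

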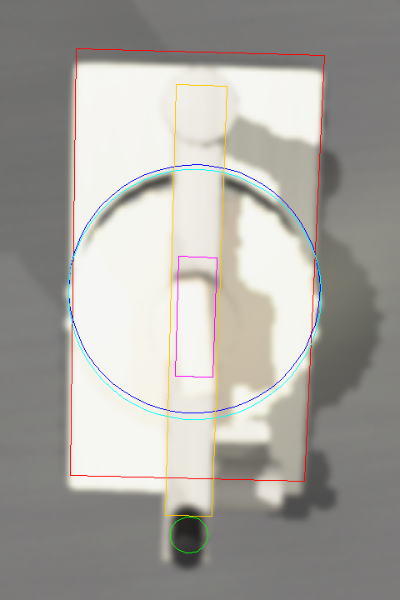

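```bash
python3 - <<'E'
from lib import *
from scipy.optimize import least_squares
w=Cam("wrist","w3")
U=np.array([(76,65),(323,72),(70,487),(188,553),(190,71.5+0)])/3.333+[225,70]
M=[(125,70,10),(125,-70,10),(-125,70,10),(-93,0,198)]
q=least_squares(lambda q:(w.proj(S(np.array(M),q))-U[:4]).ravel(),np.r_[548,64,-.1]).x
print(q[:2],np.degrees(q[2]),(w.proj(S(np.array(M),q))-U[:4]).round(2))
np.save("q.npy",q)
x0,y0,x1,y1=225,70,345,250;k=4
im=cv2.resize(w.img[y0:y1,x0:x1,::-1],None,fx=k,fy=k,interpolation=cv2.INTER_CUBIC)
im=np.clip((im.astype(float)-120)*1.8,0,255).astype(np.uint8)
def dr(P,c,closed=True):
    u=((w.proj(S(P,q))-[x0,y0]+.5)*k).round().astype(int);cv2.polylines(im,[u],closed,c,1)
t=np.linspace(0,2*np.pi,60)
ci=lambda x,y,z,R:np.c_[x+R*np.cos(t),y+R*np.sin(t),0*t+z]
dr([(-125,-70,10),(125,-70,10),(125,70,10),(-125,70,10)],(0,0,255))
dr(ci(-93,0,198,8),(0,255,0));dr(ci(0,0,115,60),(255,0,0));dr(ci(0,0,136,58),(255,255,0))
dr([(-24,-7.5,203),(24,-7.5,203),(24,7.5,203),(-24,7.5,203)],(255,0,255));dr([(95,-11,152),(-100,-11,152),(-100,11,152),(95,11,152)],(0,200,255))
cv2.imwrite("pics/v5.png",im[:,:].copy() if 0 else cv2.resize(im,(400,600)))
E
```

```text
[551.60562136  61.06714274] -7.411800554003549 [[-0.17 -0.63]
 [ 0.21 -0.33]
 [-0.09  0.42]
 [ 0.02  0.46]]
```

View pics/v5.png

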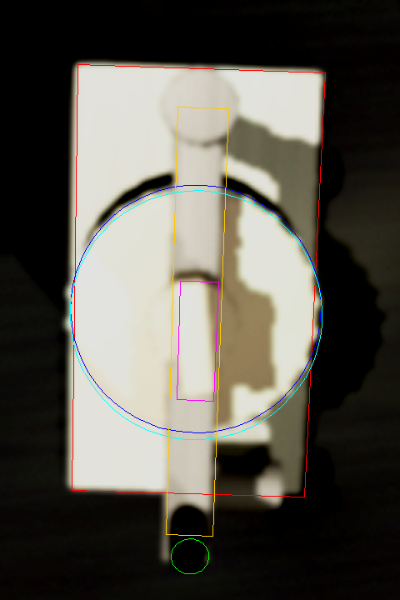

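Emit:
{"op": "send_rows", "data": {"rows": [{"offset":[0.127,0.144,0.5],"rotation":[0,0,0.28],"fingers":-1},{"offset":[0,0,1],"fingers":-1,"rotation":[0,0,0]},{"offset":[0,0,1],"fingers":-1,"rotation":[0,0,0]},{"offset":[0,0,1],"fingers":-1,"rotation":[0,0,0]},{"offset":[0,0,1],"fingers":-1,"rotation":[0,0,0]}]}}

```text
t: 6.72
tool_pos: [551.5, 61.3, 306.4]
ee_rot: [-180.0, -0.0, -7.4]
ft_force: [0.8, 0.1, 0.0]
opening: 93.8
gripper_force: 0.0
```

Emit:
{"op": "send_rows", "data": {"rows": [{"offset":[0,0,1],"fingers":-1,"rotation":[0,0,0]},{"offset":[0,0,1],"fingers":-1,"rotation":[0,0,0]},{"offset":[0,0,1],"fingers":-1,"rotation":[0,0,0]},{"offset":[0,0,1],"fingers":-1,"rotation":[0,0,0]},{"offset":[0,0,1],"fingers":-1,"rotation":[0,0,0]}]}}

```text
t: 7.13
tool_pos: [551.5, 61.4, 181.4]
ee_rot: [-180.0, -0.0, -7.3]
ft_force: [0.3, -0.9, -0.9]
opening: 93.6
gripper_force: 0.0
```

Emit:
{"op": "send_rows", "data": {"rows": [{"offset":[0,0,0.6],"fingers":-1,"rotation":[0,0,0]},{"offset":[0,0,0],"fingers":1,"rotation":[0,0,0]},{"offset":[0,0,0],"fingers":1,"rotation":[0,0,0]},{"offset":[0,0,0],"fingers":1,"rotation":[0,0,0]},{"offset":[0,0,0],"fingers":1,"rotation":[0,0,0]}], "squeeze": 25}}

```text
t: 7.55
tool_pos: [552.9, 61.3, 169.1]
ee_rot: [-180.0, -0.2, -7.4]
ft_force: [0.9, -0.5, -0.1]
opening: 70.8
gripper_force: 0.0
```

Emit:
{"op": "send_rows", "data": {"rows": [{"offset":[0,0,0],"fingers":1,"rotation":[0,0,0]},{"offset":[0,0,0],"fingers":1,"rotation":[0,0,0]},{"offset":[0,0,0],"fingers":1,"rotation":[0,0,0]},{"offset":[0,0,0],"fingers":1,"rotation":[0,0,0]},{"offset":[0,0,0],"fingers":1,"rotation":[0,0,0]}]}}

```text
t: 7.97
tool_pos: [551.7, 61.3, 167.7]
ee_rot: [-180.0, -0.0, -7.4]
ft_force: [-0.1, -0.1, -0.4]
opening: 37.5
gripper_force: 0.0
```

Emit:
{"op": "send_rows", "data": {"rows": [{"offset":[0,0,0],"fingers":1,"rotation":[0,0,0]},{"offset":[0,0,0],"fingers":1,"rotation":[0,0,0]},{"offset":[0,0,0],"fingers":1,"rotation":[0,0,0]},{"offset":[0,0,0],"fingers":1,"rotation":[0,0,0]},{"offset":[0,0,0],"fingers":1,"rotation":[0,0,0]}]}}

```text
t: 8.38
tool_pos: [551.7, 62.3, 167.3]
ee_rot: [-179.9, 0.0, -7.3]
ft_force: [0.1, 2.4, -2.0]
opening: 14.7
gripper_force: 23.9
```

```bash
python3 - <<'E'
from lib import *
s=r.sense();print(s)
E
```

```text
{'t': 8.3833, 'joint_positions': array([-0.81652304, 14.35261458, 89.39693491,  0.10989054, 76.24829226,
       96.50533345]), 'dq': array([ 0.13443701,  0.04236608, -0.02962109, -0.06484157,  0.05002502,
        0.02902619]), 'tau': array([ -1.72813609, -39.53330755, -23.72957468,  -1.10217076,
         0.17026459,   0.06749783]), 'tool_pos': array([551.73297505,  62.32784395, 167.25636472]), 'ee_rot': array([-1.79893704e+02,  9.97317275e-03, -7.34796785e+00]), 'ft_force': array([ 0.0792194 ,  2.42875214, -2.00128923]), 'wrist_torque': array([0.66444821, 0.01644424, 0.09221212]), 'gripper_force': 23.920451318845153, 'opening': 14.681484098808737}
```

Emit:
{"op": "send_rows", "data": {"rows": [{"offset":[0,-0.04,-0.0188],"rotation":[0,0,-1],"fingers":1},{"offset":[0,0,-0.0188],"rotation":[0,0,-1],"fingers":1},{"offset":[0,0,-0.0188],"rotation":[0,0,-1],"fingers":1},{"offset":[0,0,-0.0188],"rotation":[0,0,-1],"fingers":1},{"offset":[0,0,-0.0188],"rotation":[0,0,-1],"fingers":1}]}}

```text
t: 8.8
tool_pos: [552.1, 62.3, 169.4]
ee_rot: [180.0, -0.0, 22.9]
ft_force: [1.1, 1.1, -3.1]
opening: 14.8
gripper_force: 24.5
```

```bash
python3 - <<'E'
from lib import *
s=r.sense();print(s["wrist_torque"],s["ft_force"],s["ee_rot"],s["tool_pos"])
E
```

```text
[ 0.1556922  -0.15177533 -0.0372453 ] [ 1.09839816  1.14489855 -3.13732014] [ 1.79991970e+02 -1.64491476e-02  2.29215653e+01] [552.09780563  62.28723478 169.44481366]
```

Smooth. Continue to the stop (about 142° more).

Emit:
{"op": "send_rows", "data": {"rows": [{"offset":[0,0,-0.0188],"rotation":[0,0,-1],"fingers":1},{"offset":[0,0,-0.0188],"rotation":[0,0,-1],"fingers":1},{"offset":[0,0,-0.0188],"rotation":[0,0,-1],"fingers":1},{"offset":[0,0,-0.0188],"rotation":[0,0,-1],"fingers":1},{"offset":[0,0,-0.0188],"rotation":[0,0,-1],"fingers":1}]}}

```text
t: 9.22
tool_pos: [552.2, 62.2, 171.8]
ee_rot: [180.0, -0.0, 52.9]
ft_force: [1.9, 2.1, -3.1]
opening: 14.5
gripper_force: 24.5
```

Emit:
{"op": "send_rows", "data": {"rows": [{"offset":[0,0,-0.0188],"rotation":[0,0,-1],"fingers":1},{"offset":[0,0,-0.0188],"rotation":[0,0,-1],"fingers":1},{"offset":[0,0,-0.0188],"rotation":[0,0,-1],"fingers":1},{"offset":[0,0,-0.0188],"rotation":[0,0,-1],"fingers":1},{"offset":[0,0,-0.0188],"rotation":[0,0,-1],"fingers":1}]}}

```text
t: 9.63
tool_pos: [552.3, 62.2, 174.1]
ee_rot: [180.0, 0.0, 82.9]
ft_force: [2.0, 1.4, -2.1]
opening: 14.4
gripper_force: 24.5
```

Emit:
{"op": "send_rows", "data": {"rows": [{"offset":[0,0,-0.0188],"rotation":[0,0,-1],"fingers":1},{"offset":[0,0,-0.0188],"rotation":[0,0,-1],"fingers":1},{"offset":[0,0,-0.0188],"rotation":[0,0,-1],"fingers":1},{"offset":[0,0,-0.0188],"rotation":[0,0,-1],"fingers":1},{"offset":[0,0,-0.0188],"rotation":[0,0,-1],"fingers":1}]}}

```text
t: 10.05
tool_pos: [552.4, 62.2, 176.5]
ee_rot: [180.0, 0.0, 112.9]
ft_force: [2.1, 2.0, -2.8]
opening: 14.6
gripper_force: 24.5
```

Emit:
{"op": "send_rows", "data": {"rows": [{"offset":[0,0,-0.0188],"rotation":[0,0,-1],"fingers":1},{"offset":[0,0,-0.0188],"rotation":[0,0,-1],"fingers":1},{"offset":[0,0,-0.0188],"rotation":[0,0,-1],"fingers":1},{"offset":[0,0,-0.0188],"rotation":[0,0,-1],"fingers":1},{"offset":[0,0,-0.0188],"rotation":[0,0,-1],"fingers":1}]}}

```text
t: 10.47
tool_pos: [552.5, 62.3, 178.9]
ee_rot: [180.0, 0.0, 142.9]
ft_force: [1.1, 0.8, -3.0]
opening: 14.8
gripper_force: 24.5
```

```bash
python3 - <<'E'
from lib import *
s=r.sense();print(s["wrist_torque"],s["ft_force"],s["ee_rot"],s["tool_pos"],s["joint_positions"])
E
```

```text
[ 0.20283687 -0.36734604 -0.0986627 ] [ 1.10314149  0.83065882 -3.0199351 ] [1.79963033e+02 4.95093818e-02 1.42921238e+02] [552.47612792  62.27019041 178.89716456] [-7.40308490e-01  1.40018793e+01  8.82029348e+01  4.51269458e-04
  7.77333996e+01 -5.36616583e+01]
```

Emit:
{"op": "send_rows", "data": {"rows": [{"offset":[0,0,-0.0188],"rotation":[0,0,-1],"fingers":1},{"offset":[0,0,-0.0188],"rotation":[0,0,-1],"fingers":1},{"offset":[0,0,-0.0188],"rotation":[0,0,-1],"fingers":1},{"offset":[0,0,-0.016],"rotation":[0,0,-0.8],"fingers":1},{"offset":[0,0,0],"rotation":[0,0,0],"fingers":1}]}}

```text
t: 10.88
tool_pos: [552.0, 62.5, 180.5]
ee_rot: [180.0, -0.0, 165.5]
ft_force: [1.9, 1.9, -3.5]
opening: 15.0
gripper_force: 25.2
```

```bash
python3 - <<'E'
from lib import *
s=r.sense();print(s["wrist_torque"],s["ft_force"],s["ee_rot"],s["tool_pos"],s["joint_positions"])
w=Cam("wrist","w4")
E
```

```text
[ 0.30466324 -0.28812984 -0.22755579] [ 1.91359681  1.93976339 -3.54148667] [ 1.79976323e+02 -5.35997406e-03  1.65471339e+02] [552.01507433  62.46563403 180.46749203] [-7.38807949e-01  1.39511311e+01  8.80475414e+01  2.48138593e-02
  7.80008906e+01 -7.62153046e+01]
```

Emit:
{"op": "send_rows", "data": {"rows": [{"offset":[0,0,0],"rotation":[0,0,0.1],"fingers":0},{"offset":[0,0,0],"rotation":[0,0,0],"fingers":0},{"offset":[0,0,0],"rotation":[0,0,0],"fingers":0},{"offset":[0,0,-0.5],"rotation":[0,0,0],"fingers":0},{"offset":[0,0,-1],"rotation":[0,0,0],"fingers":0}]}}

```text
t: 11.35
tool_pos: [549.4, 62.0, 216.3]
ee_rot: [-179.9, -0.4, 164.8]
ft_force: [-0.1, 0.4, -1.3]
opening: 44.3
gripper_force: 0.0
```

Emit:
{"op": "send_rows", "data": {"rows": [{"offset":[0,0,-0.7],"rotation":[0,0,0],"fingers":0},{"offset":[0.923,-0.115,0],"rotation":[0,0,0],"fingers":0},{"offset":[0.923,-0.115,0],"rotation":[0,0,0],"fingers":0},{"offset":[0.923,-0.115,0],"rotation":[0,0,0],"fingers":0},{"offset":[0.923,-0.115,0],"rotation":[0,0,0],"fingers":0}]}}

```text
t: 11.77
tool_pos: [458.6, 75.1, 236.4]
ee_rot: [-180.0, 0.0, 164.8]
ft_force: [-0.5, -0.2, 0.3]
opening: 46.9
gripper_force: 0.0
```

Emit:
{"op": "send_rows", "data": {"rows": [{"offset":[0,0,0],"rotation":[0,0,-0.65],"fingers":0},{"offset":[0,0,0],"rotation":[0,0,-0.65],"fingers":0},{"offset":[0,0,0],"rotation":[0,0,0],"fingers":0}]}}

```text
t: 12.02
tool_pos: [459.2, 75.1, 236.8]
ee_rot: [-180.0, 0.1, 172.7]
ft_force: [-0.0, 0.5, 0.4]
opening: 47.0
gripper_force: 0.0
```

```bash
python3 - <<'E'
from lib import *
s=r.sense();print(s["ee_rot"],s["tool_pos"],s["opening"])
w=Cam("wrist","w5");q=np.r_[552,62.4,np.radians(-7.4)];np.save("q.npy",q)
P=S([-93,0,161],q)[0];print(P,goto(P,[180,0,172.6]))
im=w.img[:,:,::-1].copy()
t=np.linspace(0,2*np.pi,40)
for z,c in ((198,(0,255,0)),(152,(0,255,255))):
    cv2.polylines(im,[w.proj(S(np.c_[-93+8*np.cos(t),8*np.sin(t),0*t+z],q)).round().astype(int)],True,c,1)
cv2.imwrite("pics/v6.png",cv2.resize(im[100:400,140:440],(600,600),interpolation=cv2.INTER_CUBIC))
E
```

```text
[-1.79976912e+02  7.49952326e-02  1.72690887e+02] [459.22170025  75.13463425 236.76273249] 47.02633211743448
[459.7745819   74.37799048 161.        ] shift/25: [-0.012 -0.028  3.023] rot/6: [-0.003  0.009 -0.009]
```

View pics/v6.png

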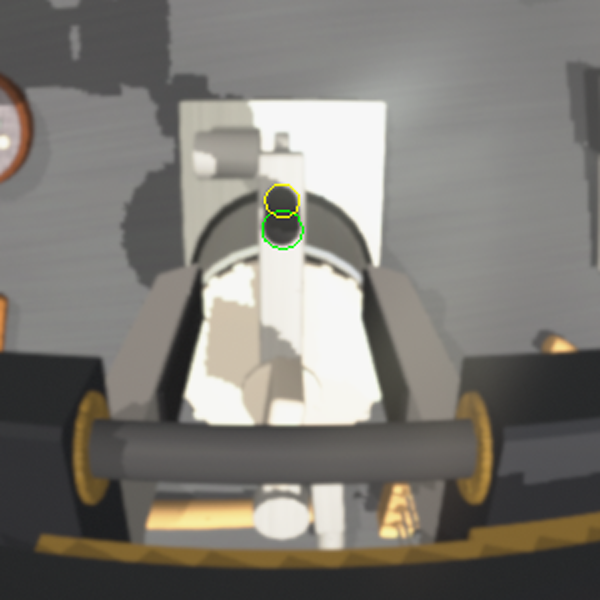

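Emit:
{"op": "send_rows", "data": {"rows": [{"offset":[0,-0.02,1],"rotation":[0,0,0],"fingers":0},{"offset":[0,0,1],"rotation":[0,0,0],"fingers":0},{"offset":[0,0,1],"rotation":[0,0,0],"fingers":0},{"offset":[0,0,0],"rotation":[0,0,0],"fingers":1},{"offset":[0,0,0],"rotation":[0,0,0],"fingers":1}], "squeeze": 40}}

```text
t: 12.48
tool_pos: [458.9, 74.7, 160.4]
ee_rot: [-180.0, -0.2, 172.6]
ft_force: [0.4, 0.4, 0.6]
opening: 36.9
gripper_force: 0.0
```

Emit:
{"op": "send_rows", "data": {"rows": [{"offset":[0,0,0],"rotation":[0,0,0],"fingers":1},{"offset":[0,0,0],"rotation":[0,0,0],"fingers":1},{"offset":[0,0,0],"rotation":[0,0,0],"fingers":1},{"offset":[0,0,0],"rotation":[0,0,0],"fingers":1},{"offset":[0,0,0],"rotation":[0,0,0],"fingers":1}]}}

```text
t: 12.9
tool_pos: [460.9, 74.8, 162.4]
ee_rot: [180.0, 0.2, 172.6]
ft_force: [-1.0, -1.4, 4.8]
opening: 14.2
gripper_force: 40.0
```

Emit:
{"op": "send_rows", "data": {"rows": [{"offset":[-0.0183,0.525,0],"rotation":[0,0,0.667],"fingers":1},{"offset":[-0.0183,0.525,0],"rotation":[0,0,0.667],"fingers":1},{"offset":[-0.0183,0.525,0],"rotation":[0,0,0.667],"fingers":1},{"offset":[-0.0183,0.525,0],"rotation":[0,0,0.667],"fingers":1},{"offset":[-0.0183,0.525,0],"rotation":[0,0,0.667],"fingers":1}]}}

```text
t: 13.32
tool_pos: [480.7, 137.3, 162.5]
ee_rot: [179.9, 0.2, 152.4]
ft_force: [1.3, -2.2, 4.5]
opening: 13.8
gripper_force: 40.0
```

Emit:
{"op": "send_rows", "data": {"rows": [{"offset":[-0.0183,0.525,0],"rotation":[0,0,0.667],"fingers":1},{"offset":[-0.0183,0.525,0],"rotation":[0,0,0.667],"fingers":1},{"offset":[-0.0183,0.525,0],"rotation":[0,0,0.667],"fingers":1},{"offset":[-0.0183,0.525,0],"rotation":[0,0,0.667],"fingers":1},{"offset":[-0.0183,0.525,0],"rotation":[0,0,0.667],"fingers":1}]}}

```text
t: 13.73
tool_pos: [520.5, 188.9, 162.5]
ee_rot: [179.9, 0.2, 132.4]
ft_force: [1.6, -2.8, 4.7]
opening: 13.7
gripper_force: 40.0
```

Emit:
{"op": "send_rows", "data": {"rows": [{"offset":[-0.0183,0.525,0],"rotation":[0,0,0.667],"fingers":1},{"offset":[-0.0183,0.525,0],"rotation":[0,0,0.667],"fingers":1},{"offset":[-0.0183,0.525,0],"rotation":[0,0,0.667],"fingers":1},{"offset":[-0.0183,0.525,0],"rotation":[0,0,0.667],"fingers":1},{"offset":[-0.0183,0.525,0],"rotation":[0,0,0.667],"fingers":1}]}}

```text
t: 14.15
tool_pos: [575.3, 223.7, 162.5]
ee_rot: [179.9, 0.2, 112.4]
ft_force: [1.2, -2.9, 5.2]
opening: 13.7
gripper_force: 40.0
```

Emit:
{"op": "send_rows", "data": {"rows": [{"offset":[-0.0183,0.525,0],"rotation":[0,0,0.667],"fingers":1},{"offset":[-0.0183,0.525,0],"rotation":[0,0,0.667],"fingers":1},{"offset":[-0.0183,0.525,0],"rotation":[0,0,0.667],"fingers":1},{"offset":[-0.0183,0.525,0],"rotation":[0,0,0.667],"fingers":1},{"offset":[-0.0183,0.525,0],"rotation":[0,0,0.667],"fingers":1}]}}

```text
t: 14.57
tool_pos: [638.6, 237.6, 162.5]
ee_rot: [179.9, 0.1, 92.4]
ft_force: [-1.0, -3.0, 5.7]
opening: 13.6
gripper_force: 40.0
```

Emit:
{"op": "send_rows", "data": {"rows": [{"offset":[-0.0183,0.525,0],"rotation":[0,0,0.667],"fingers":1},{"offset":[-0.0183,0.525,0],"rotation":[0,0,0.667],"fingers":1},{"offset":[-0.0183,0.525,0],"rotation":[0,0,0.667],"fingers":1},{"offset":[0,0,0],"rotation":[0,0,0],"fingers":1}]}}

```text
t: 14.9
tool_pos: [680.3, 234.7, 162.5]
ee_rot: [179.7, 0.0, 80.4]
ft_force: [0.2, -1.5, 6.1]
opening: 13.8
gripper_force: 40.0
```

```bash
python3 - <<'E'
from lib import *
s=r.sense();print(s["ee_rot"],s["tool_pos"],s["opening"],s["ft_force"],s["wrist_torque"],s["joint_positions"])
q=np.load("q.npy")
for th in (1.5,1.6,1.65,1.7): print(th,S([95-188*np.cos(th),188*np.sin(th),161],q))
E
```

```text
[1.79713432e+02 4.60125426e-02 8.03795072e+01] [680.3101909  234.71224278 162.47108222] 13.808234645562662 [ 0.18461896 -1.52165964  6.12107223] [-0.56943049  0.10299902  0.0115927 ] [13.59214433 28.71681262 67.51436707 -0.15623339 83.52360867 23.22981209]
1.5 [[657.17384518 237.84437708 161.        ]]
1.6 [[675.85579694 235.81207715 161.        ]]
1.65 [[685.09726163 234.09833166 161.        ]]
1.7 [[694.24152532 231.92484718 161.        ]]
```

Emit:
{"op": "send_rows", "data": {"rows": [{"offset":[0,0,0],"rotation":[0,0,0],"fingers":0},{"offset":[0,0,0],"rotation":[0,0,0],"fingers":0},{"offset":[0,0,0],"rotation":[0,0,0],"fingers":0},{"offset":[0,0,-1],"rotation":[0,0,0],"fingers":0},{"offset":[0,0,-1],"rotation":[0,0,0],"fingers":0}]}}

```text
t: 15.32
tool_pos: [674.9, 236.3, 209.0]
ee_rot: [-179.7, 0.1, 80.6]
ft_force: [0.1, -0.5, 0.7]
opening: 43.7
gripper_force: 0.0
```

Emit:
{"op": "send_rows", "data": {"rows": [{"offset":[0,0,-1],"rotation":[0,0,0],"fingers":0},{"offset":[0,0,-1],"rotation":[0,0,0],"fingers":0},{"offset":[0,0,-1],"rotation":[0,0,0],"fingers":0},{"offset":[-0.965,-0.125,-0.06],"rotation":[0,0,0],"fingers":0},{"offset":[-0.965,-0.125,-0.06],"rotation":[0,0,0],"fingers":0}]}}

```text
t: 15.73
tool_pos: [663.1, 190.9, 290.5]
ee_rot: [179.8, -0.1, 80.8]
ft_force: [0.3, -0.7, -1.3]
opening: 47.0
gripper_force: 0.0
```

Emit:
{"op": "send_rows", "data": {"rows": [{"offset":[-0.965,-0.125,-0.06],"rotation":[0,0,0],"fingers":0},{"offset":[-0.965,-0.125,-0.06],"rotation":[0,0,0],"fingers":0},{"offset":[-0.965,-0.125,-0.06],"rotation":[0,0,0],"fingers":0},{"offset":[-0.965,-0.125,-0.06],"rotation":[0,0,0],"fingers":0},{"offset":[-0.965,-0.125,-0.06],"rotation":[0,0,0],"fingers":0}]}}

```text
t: 16.15
tool_pos: [626.6, 72.7, 296.3]
ee_rot: [-179.9, -0.0, 80.6]
ft_force: [1.3, -0.1, -0.1]
opening: 46.8
gripper_force: 0.0
```

Emit:
{"op": "send_rows", "data": {"rows": [{"offset":[-0.965,-0.125,-0.06],"rotation":[0,0,0],"fingers":0},{"offset":[-0.965,-0.125,-0.06],"rotation":[0,0,0],"fingers":0},{"offset":[-0.965,-0.125,-0.06],"rotation":[0,0,0],"fingers":0},{"offset":[-0.965,-0.125,-0.06],"rotation":[0,0,0],"fingers":0},{"offset":[-0.965,-0.125,-0.06],"rotation":[0,0,0],"fingers":0}]}}

```text
t: 16.57
tool_pos: [591.6, -43.7, 303.8]
ee_rot: [-180.0, -0.0, 80.6]
ft_force: [-0.1, 0.1, -0.2]
opening: 47.1
gripper_force: 0.0
```

Emit:
{"op": "send_rows", "data": {"rows": [{"offset":[-0.965,-0.125,-0.06],"rotation":[0,0,0],"fingers":0},{"offset":[-0.965,-0.125,-0.06],"rotation":[0,0,0],"fingers":0},{"offset":[-0.965,-0.125,-0.06],"rotation":[0,0,0],"fingers":0},{"offset":[-0.965,-0.125,-0.06],"rotation":[0,0,0],"fingers":0},{"offset":[-0.965,-0.125,-0.06],"rotation":[0,0,0],"fingers":0}]}}

```text
t: 16.98
tool_pos: [556.6, -160.1, 311.3]
ee_rot: [-180.0, -0.0, 80.6]
ft_force: [1.0, -0.1, 0.2]
opening: 46.6
gripper_force: 0.0
```

Emit:
{"op": "send_rows", "data": {"rows": [{"offset":[-0.965,-0.125,-0.06],"rotation":[0,0,0],"fingers":0},{"offset":[-0.965,-0.125,-0.06],"rotation":[0,0,0],"fingers":0},{"offset":[-0.965,-0.125,-0.06],"rotation":[0,0,0],"fingers":0},{"offset":[-0.965,-0.125,-0.06],"rotation":[0,0,0],"fingers":0},{"offset":[-0.965,-0.125,-0.06],"rotation":[0,0,0],"fingers":0}]}}

```text
t: 17.4
tool_pos: [521.6, -276.5, 318.8]
ee_rot: [-180.0, -0.0, 80.6]
ft_force: [0.1, -0.2, -0.1]
opening: 47.1
gripper_force: 0.0
```

Emit:
{"op": "send_rows", "data": {"rows": [{"offset":[-0.965,-0.125,-0.06],"rotation":[0,0,0],"fingers":0},{"offset":[-0.965,-0.125,-0.06],"rotation":[0,0,0],"fingers":0},{"offset":[-0.965,-0.125,-0.06],"rotation":[0,0,0],"fingers":0},{"offset":[0,0,0],"rotation":[0,0,1],"fingers":0},{"offset":[0,0,0],"rotation":[0,0,1],"fingers":0}]}}

```text
t: 17.82
tool_pos: [500.5, -346.9, 322.8]
ee_rot: [-179.9, -0.0, 68.2]
ft_force: [0.0, -0.2, -0.4]
opening: 46.9
gripper_force: 0.0
```

Emit:
{"op": "send_rows", "data": {"rows": [{"offset":[0,0,0],"rotation":[0,0,0.23],"fingers":0},{"offset":[0,0,0],"rotation":[0,0,0],"fingers":0}]}}

```text
t: 17.98
tool_pos: [501.1, -345.5, 323.2]
ee_rot: [-180.0, -0.0, 67.3]
ft_force: [0.3, 0.4, 0.5]
opening: 47.3
gripper_force: 0.0
```

```bash
python3 - <<'E'
from lib import *
s=r.sense();print(s["t"],s["ee_rot"],s["tool_pos"],s["opening"],s["joint_positions"])
w=Cam("wrist","w6")
for n in ("stand","bangle_0"):
    print(n,[([round(x) for x in d["extent"]],round(d["score"],2)) for d in spotter.spot_in("wrist",n)])
cv2.imwrite("pics/v7.png",cv2.resize(w.img[0:330,60:500,::-1],(800,600),interpolation=cv2.INTER_CUBIC))
E
```

```text
17.9833 [-1.79962004e+02 -3.25399519e-02  6.73086876e+01] [ 501.06459562 -345.52025817  323.1960719 ] 47.25801366898402 [-4.11494896e+01  1.65724042e+01  6.47683110e+01  1.90554904e-02
  9.87056281e+01 -1.84553114e+01]
stand [([262, 18, 346, 238], 0.56)]
bangle_0 [([285, 191, 317, 245], 0.7), ([208, 211, 222, 258], 0.65)]
```

View pics/v7.png

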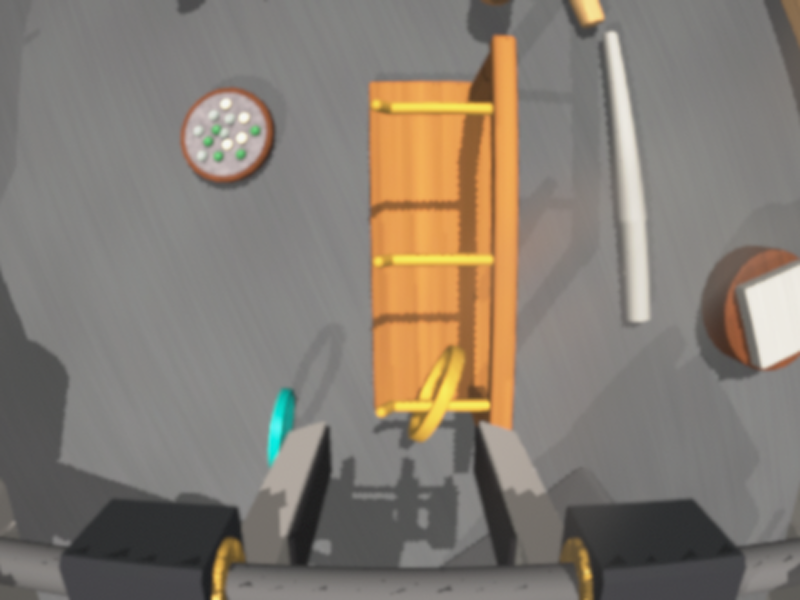

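```bash
cat >> lib.py <<'E'
def ring(x,y,z,a,tilt=0):
    t=np.linspace(0,2*np.pi,73); P=[]
    for R in (32,38):
        for h in (-5,5): P.append(np.c_[h+0*t,R*np.cos(t),R*np.sin(t)])
    return np.vstack(P)@rot([tilt,0,a]).T+[x,y,z]
E
python3 - <<'E'
from lib import *
from scipy.optimize import least_squares
w=Cam("wrist","w7")
v=lambda *a:np.array(a)*.55+[60,0]
U=np.array([v(376,103),v(378,261),v(381,411),v(493,108),v(492,260),v(490,405)])
M=np.array([(-45,100,162),(-45,0,162),(-45,-100,162),(22,100,150),(22,0,150),(22,-100,150)])
qs=least_squares(lambda q:(w.proj(S(M,q))-U).ravel(),np.r_[550,-310,np.radians(-23)]).x
print(qs[:2],np.degrees(qs[2]),(w.proj(S(M,qs))-U).round(1));np.save("qs.npy",qs)
hsv=cv2.cvtColor(w.img,cv2.COLOR_RGB2HSV)
E=np.array([285.5,189.8,315.8,242])
def f(p):
    u=w.proj(ring(*S([p[0],p[1],118],qs)[0],p[2]));return np.r_[u.min(0),u.max(0)]-E
best=min((least_squares(f,[-10,-100,np.degrees(qs[2])+d]) for d in (-30,-15,15,30)),key=lambda s:s.cost)
p=best.x;print("bangle stand xy,yaw",p,best.cost,"world",S([p[0],p[1],118],qs))
im=w.img[:,:,::-1].copy()
x0,y0=230,130;im=cv2.resize(im[y0:260,x0:390],None,fx=5,fy=5,interpolation=cv2.INTER_CUBIC)
D=lambda P,c,cl=True:cv2.polylines(im,[((w.proj(P)-[x0,y0]+.5)*5).round().astype(int)],cl,c,1)
R_=ring(*S([p[0],p[1],118],qs)[0],p[2])
for k in range(4): D(R_[k*73:(k+1)*73],(255,0,0))
for y in(-100,0): D(S([(22,y-4,146),(-45,y-4,146),(-45,y+4,146),(22,y+4,146)],qs),(0,255,0))
cv2.imwrite("pics/v8.png",im)
E
```

```text
[ 549.76305405 -316.18320191] -22.129550812568436 [[ 3.1 -0.3]
 [ 2.9 -0.1]
 [ 2.6  1. ]
 [-3.3 -0.7]
 [-2.6 -0.5]
 [-3.3  0.5]]
bangle stand xy,yaw [ -7.86073392 -99.92267542   3.4757091 ] 1.9691053983213542 world [[ 504.84030576 -405.78386535  118.        ]]
```

View pics/v8.png

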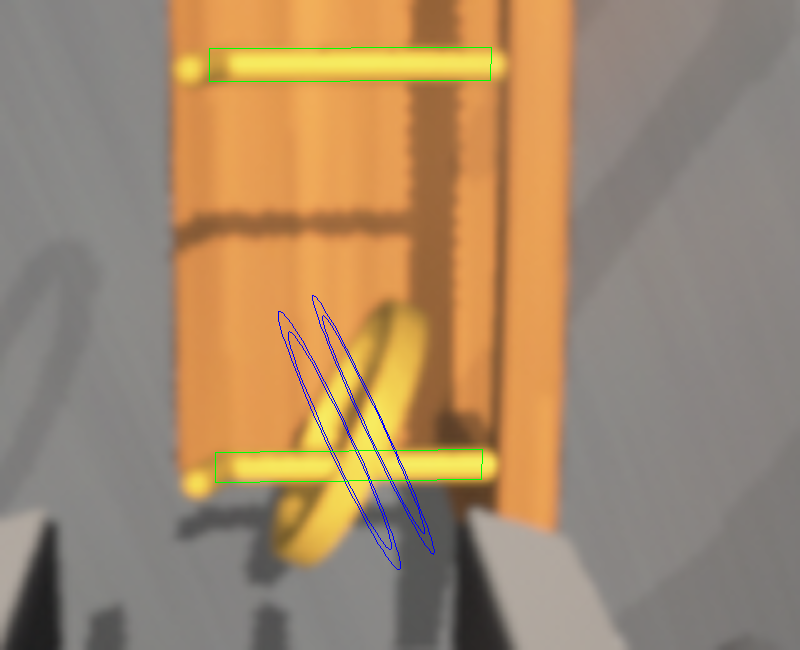

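```bash
python3 - <<'E'
from lib import *
from scipy.optimize import least_squares
w=Cam("wrist","w8");qs=np.load("qs.npy")
E=np.array([230+272/5,130+300/5,230+428/5,130+566/5])
def f(p):
    u=w.proj(ring(*S([p[0],p[1],118],qs)[0],p[2]));return np.r_[u.min(0),u.max(0)]-E
best=least_squares(f,[-10,-100,-50],bounds=([-60,-130,-90],[30,-80,-25]))
p=best.x;C=S([p[0],p[1],118],qs)[0];print("bangle stand xy,yaw",p,best.cost,"world",C)
e=rot([0,0,p[2]])@[0,1,0]; G=C-33*e; G[2]=106;a=p[2]+90
print("grip",G,"yaw",a,goto(G+[0,0,70],[180,0,a]));
hx=S([-1,0,0],qs)[0]-S([0,0,0],qs)[0];R=rot([180,0,a]);print("slide out dir tool",(R.T@hx).round(3))
im=w.img[:,:,::-1].copy()
x0,y0=230,130;im=cv2.resize(im[y0:260,x0:390],None,fx=5,fy=5,interpolation=cv2.INTER_CUBIC)
D=lambda P,c,cl=True:cv2.polylines(im,[((w.proj(P)-[x0,y0]+.5)*5).round().astype(int)],cl,c,1)
R_=ring(*C,p[2])
for k in range(4): D(R_[k*73:(k+1)*73],(255,0,0))
D([G+[0,0,24],G+[0,0,24]+3*e],(0,0,255))
cv2.imwrite("pics/v9.png",im)
E
```

```text
bangle stand xy,yaw [  -9.58045508 -100.82903016  -47.66427958] 1.0889580981766285 world [ 502.90584307 -405.97563044  118.        ]
grip [ 478.51186789 -428.20025586  106.        ] yaw 42.33572042345928 shift/25: [-3.406  0.433  5.901] rot/6: [ 0.000e+00 -1.000e-03  4.163e+00]
slide out dir tool [-0.431 -0.902 -0.   ]
```

View pics/v9.png

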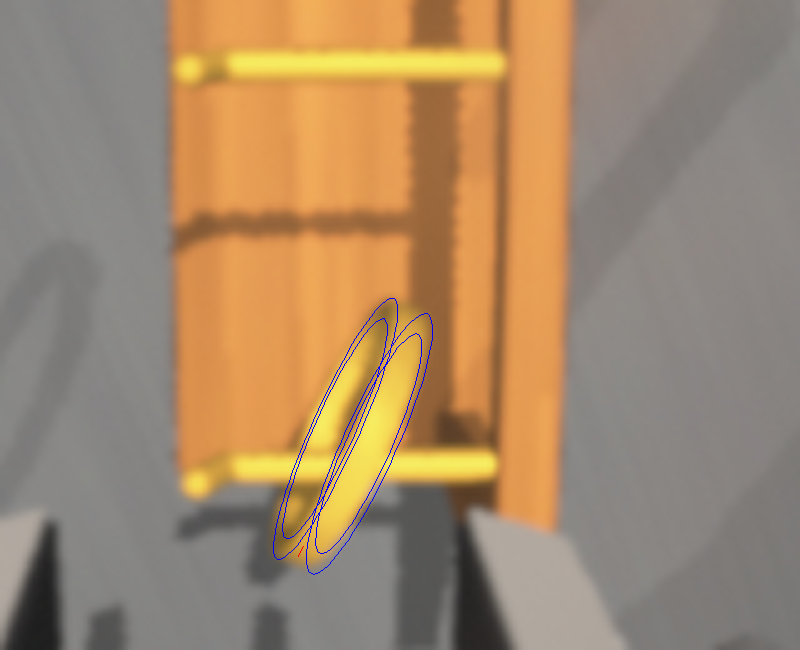

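Emit:
{"op": "send_rows", "data": {"rows": [{"offset":[-0.852,0.108,0],"rotation":[0,0,0],"fingers":0.36},{"offset":[-0.852,0.108,0],"rotation":[0,0,0],"fingers":0.36},{"offset":[-0.852,0.108,0],"rotation":[0,0,0],"fingers":0.36},{"offset":[-0.852,0.108,0],"rotation":[0,0,0],"fingers":0.36},{"offset":[0,0,0.5],"rotation":[0,0,1],"fingers":0.36}]}}

```text
t: 18.65
tool_pos: [477.8, -433.2, 312.3]
ee_rot: [179.8, 0.2, 61.0]
ft_force: [0.2, -1.0, 1.1]
opening: 30.3
gripper_force: 0.0
```

Emit:
{"op": "send_rows", "data": {"rows": [{"offset":[0,0,1],"rotation":[0,0,1],"fingers":0.36},{"offset":[0,0,1],"rotation":[0,0,1],"fingers":0.36},{"offset":[0,0,1],"rotation":[0,0,1],"fingers":0.36},{"offset":[0,0,1],"rotation":[0,0,0.16],"fingers":0.36},{"offset":[0,0,0],"rotation":[0,0,0],"fingers":0.36}]}}

```text
t: 19.07
tool_pos: [475.9, -425.9, 205.5]
ee_rot: [-179.4, -0.0, 42.3]
ft_force: [-0.7, -0.3, -1.3]
opening: 30.1
gripper_force: 0.0
```

```bash
python3 - <<'E'
from lib import *
s=r.sense();print(s["t"],s["ee_rot"],s["tool_pos"],s["opening"])
print(goto([478.5,-428.2,106],[180,0,42.3]))
w=Cam("wrist","w9")
cv2.imwrite("pics/v10.png",cv2.resize(w.img[120:360,120:440,::-1],(800,600),interpolation=cv2.INTER_CUBIC))
E
```

```text
19.0667 [-1.79396618e+02 -5.12755373e-03  4.23017157e+01] [ 475.89562964 -425.85957791  205.48817003] 30.077826067254975
shift/25: [0.014 0.181 3.978] rot/6: [-0.101 -0.001  0.   ]
```

View pics/v10.png

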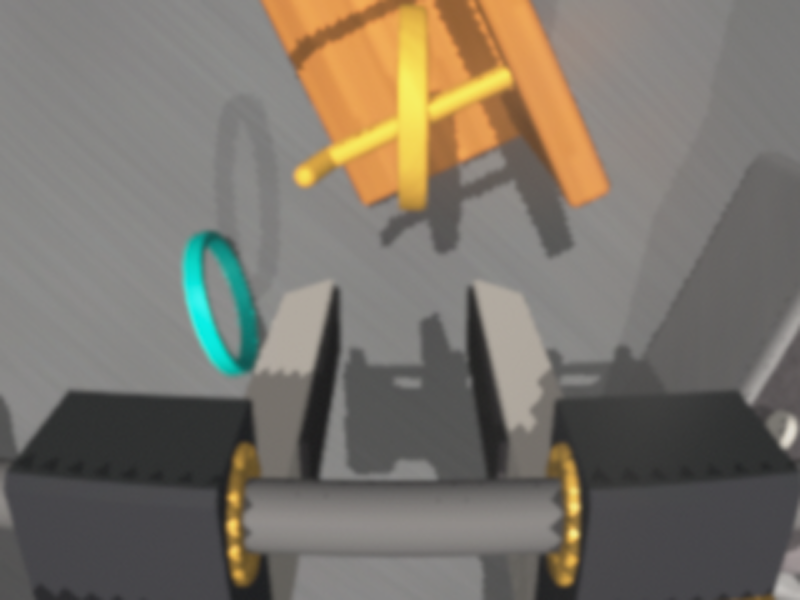

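```bash
python3 - <<'E'
from lib import *
def cen(c,box=None):
    h=cv2.cvtColor(c.img,cv2.COLOR_RGB2HSV);m=cv2.inRange(h,(80,130,60),(97,255,255))
    n,l,s,ce=cv2.connectedComponentsWithStats(m);o=[(tuple(s[i]),ce[i].round(1)) for i in range(1,n) if s[i][4]>15];return o
for n in ("wrist","scene","top"):
    c=Cam(n); o=cen(c); print(n,o)
    for b,ce in o:
        u=(b[0]+b[2]/2-.5,b[1]+b[3]/2-.5); print(b,c.p.round(),[c.at(u,z)[:2].round() for z in (0,38,76,110)])
E
```

```text
wrist [((np.int32(192), np.int32(213), np.int32(30), np.int32(56), np.int32(819)), array([205.8, 240.4]))]
(np.int32(192), np.int32(213), np.int32(30), np.int32(56), np.int32(819)) [ 533. -378.  417.] [array([ 338., -411.]), array([ 356., -408.]), array([ 373., -405.]), array([ 389., -402.])]
scene [((np.int32(112), np.int32(306), np.int32(26), np.int32(19), np.int32(172)), array([124.9, 314.5]))]
(np.int32(112), np.int32(306), np.int32(26), np.int32(19), np.int32(172)) [1144. -748. 1076.] [array([ 327., -396.]), array([ 356., -408.]), array([ 385., -421.]), array([ 411., -432.])]
top [((np.int32(436), np.int32(263), np.int32(20), np.int32(14), np.int32(107)), array([445.6, 269.4]))]
(np.int32(436), np.int32(263), np.int32(20), np.int32(14), np.int32(107)) [ 411.  120. 1535.] [array([ 356., -421.]), array([ 357., -408.]), array([ 359., -395.]), array([ 360., -383.])]
```

Emit:
{"op": "send_rows", "data": {"rows": [{"offset":[0,0.15,0.98],"rotation":[0,0,0],"fingers":0.36},{"offset":[0,0,1],"rotation":[0,0,0],"fingers":0.36},{"offset":[0,0,1],"rotation":[0,0,0],"fingers":0.36},{"offset":[0,0,1],"rotation":[0,0,0],"fingers":0.36},{"offset":[0,0,0],"rotation":[0,0,0],"fingers":0.36}]}}

```text
t: 19.68
tool_pos: [479.2, -429.8, 108.5]
ee_rot: [-179.7, -0.0, 42.3]
ft_force: [0.1, 1.0, -0.6]
opening: 30.1
gripper_force: 0.0
```

Emit:
{"op": "send_rows", "data": {"rows": [{"offset":[0,0,0],"rotation":[0,0,0],"fingers":1},{"offset":[0,0,0],"rotation":[0,0,0],"fingers":1},{"offset":[0,0,0],"rotation":[0,0,0],"fingers":1},{"offset":[0,0,0],"rotation":[0,0,0],"fingers":1},{"offset":[0,0,0],"rotation":[0,0,0],"fingers":1}], "squeeze": 30}}

```text
t: 20.1
tool_pos: [481.4, -432.3, 113.2]
ee_rot: [179.8, 0.0, 42.3]
ft_force: [-0.4, 0.1, 0.1]
opening: 1.4
gripper_force: 0.2
```

```bash
python3 - <<'E'
from lib import *
s=r.sense();print(s["t"],s["ee_rot"],s["tool_pos"],s["opening"],s["gripper_force"])
w=Cam("wrist","w10");t=Cam("scene","s10")
print([([round(x) for x in d["extent"]],round(d["score"],2)) for d in spotter.spot_in("wrist","bangle_0")])
a=cv2.resize(w.img[100:340,120:440,::-1],(533,400),interpolation=cv2.INTER_CUBIC);b=cv2.resize(t.img[280:380,100:260,::-1],(533,333))
cv2.imwrite("pics/v11.png",np.hstack([a,cv2.copyMakeBorder(b,0,67,0,0,0)[:,133:400]]))
E
```

```text
20.1 [1.79826928e+02 5.43420566e-03 4.22645648e+01] [ 481.40880511 -432.27704234  113.16031217] 1.3510176746428386 0.24039442587865167
[([160, 237, 196, 308], 0.66), ([240, 123, 295, 237], 0.59)]
```

View pics/v11.png

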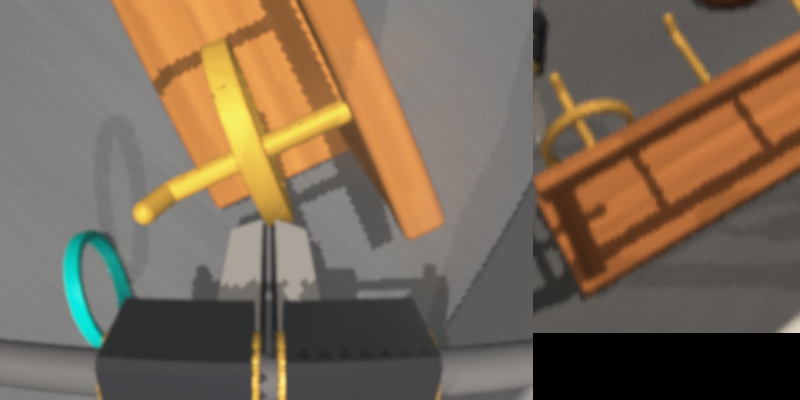

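Emit:
{"op": "send_rows", "data": {"rows": [{"offset":[0,0,-1],"rotation":[0,0,0],"fingers":0.36},{"offset":[0,0,-1],"rotation":[0,0,0],"fingers":0.36},{"offset":[0,0,-1],"rotation":[0,0,0],"fingers":0.36},{"offset":[0,0,-1],"rotation":[0,0,0],"fingers":0.36},{"offset":[0,0,0],"rotation":[0,0,0],"fingers":0.36}]}}

```text
t: 20.67
tool_pos: [482.9, -433.7, 217.4]
ee_rot: [179.4, -0.0, 42.3]
ft_force: [0.8, -0.8, -0.2]
opening: 29.1
gripper_force: 0.0
```

Emit:
{"op": "send_rows", "data": {"rows": [{"offset":[0,0,0],"rotation":[0,0,0],"fingers":0.36},{"offset":[0,0,0],"rotation":[0,0,0],"fingers":0.36},{"offset":[0,0,0],"rotation":[0,0,0],"fingers":0.36},{"offset":[0,0,0],"rotation":[0,0,0],"fingers":0.36},{"offset":[0,0,0],"rotation":[0,0,0],"fingers":0.36}]}}

```text
t: 21.08
tool_pos: [480.3, -430.9, 210.1]
ee_rot: [-179.9, -0.0, 42.3]
ft_force: [-0.5, 0.6, -1.0]
opening: 29.9
gripper_force: 0.0
```

```bash
cat > fitring.py <<'E'
from lib import *
from scipy.optimize import minimize
s=r.sense();print(s["t"],s["ee_rot"],s["tool_pos"],s["opening"])
w=Cam("wrist","wf");qs=np.load("qs.npy")
h=cv2.cvtColor(w.img,cv2.COLOR_RGB2HSV);m=cv2.inRange(h,(21,120,90),(34,255,255));m[230:]=0
k=4;x0,y0,x1,y1=150,60,420,260
mm=cv2.resize(m[y0:y1,x0:x1],None,fx=k,fy=k)>127
hk=np.zeros(mm.shape,np.uint8)   # ignore hooks
for y in(-100,0,100): cv2.polylines(hk,[((w.proj(S([(25,y,146),(-47,y,146),(-47,y,163)],qs))-[x0,y0]+.5)*k).astype(int)],False,255,48)
def rend(p):
    C=S([p[0],-100+p[1],118+p[4]],qs)[0];P=ring(*C,p[2],p[3]).reshape(4,73,3);im=np.zeros(mm.shape,np.uint8)
    u=((w.proj(P.reshape(-1,3))-[x0,y0]+.5)*k).astype(np.int32).reshape(4,73,2)
    for a,b in((0,1),(2,3),(0,2),(1,3)):
        for i in range(72): cv2.fillConvexPoly(im,cv2.convexHull(np.array([u[a,i],u[a,i+1],u[b,i],u[b,i+1]])),255)
    return im
def cost(p):
    a=rend(p)>0;v=hk==0;return -(a&mm&v).sum()/max(1,((a|mm)&v).sum())+.0005*(p[3]**2+p[4]**2+p[1]**2)/10
best=None
for a0 in range(-60,25,12):
    for x in(-25,-10,5):
        o=minimize(cost,[x,0,a0,0,0],method="Nelder-Mead",options=dict(maxiter=150,initial_simplex=np.array([[x,0,a0,0,0]]*6)+np.vstack([np.zeros(5),np.diag([6,4,8,3,3])])))
        if best is None or o.fun<best.fun: best=o
best=minimize(cost,best.x,method="Nelder-Mead");p=best.x
C=S([p[0],-100+p[1],118+p[4]],qs)[0];print("fit",p.round(1),best.fun,"C",C.round(1))
im=cv2.resize(w.img[y0:y1,x0:x1,::-1],None,fx=k,fy=k);cs,_=cv2.findContours(rend(p),cv2.RETR_LIST,cv2.CHAIN_APPROX_NONE);cv2.drawContours(im,cs,-1,(255,0,0),1)
cv2.imwrite("pics/fit.png",cv2.resize(im,(800,592)))
np.save("ring.npy",np.r_[C,p[2]])
E
python3 fitring.py
```

```text
21.0833 [-1.79850764e+02 -4.84395922e-03  4.22612852e+01] [ 480.26316095 -430.9106782   210.05510664] 29.891723978091104
fit [-13.1  -4.1 -28.6   6.4 -32.9] -0.6087576745250618 C [ 498.4 -407.7   85.1]
```

View pics/fit.png

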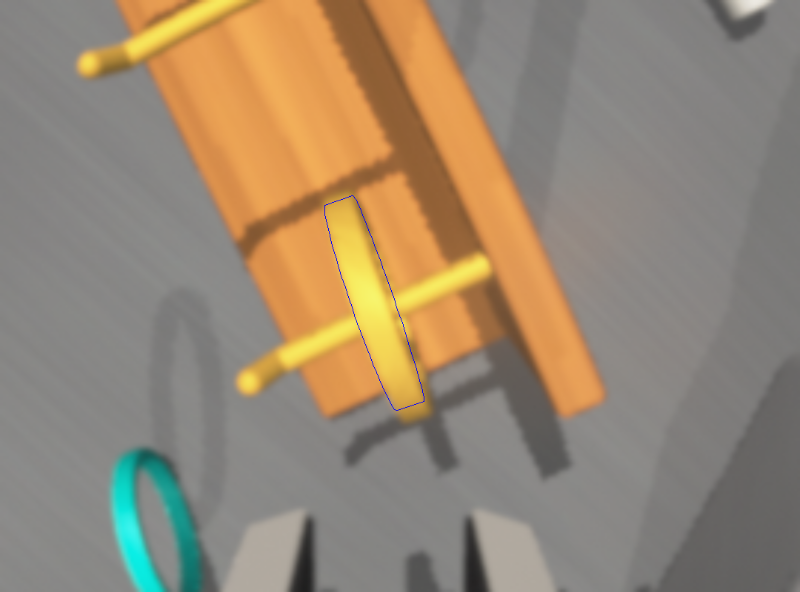

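```bash
python3 - <<'E'
from lib import *
qs=np.load("qs.npy");s=r.sense()
w=Cam("wrist","wg");print(s["tool_pos"],s["t"])
f=lambda x,y:(150+x/2.963-.3,60+y/2.963-.3)
A,B=w.at(f(338,191),118),w.at(f(417,421),118);C=(A+B)/2;e=(A-B)/np.linalg.norm(A-B)
print(A,B,np.linalg.norm(A-B),C)
yaw=np.degrees(np.arctan2(-e[0],e[1]));print("axis yaw",yaw)
# hook 3 from pixels at z=146/162
print("tip",w.at(f(247,382),162),"root",w.at(f(487,266),148),"tip2",w.at(f(88,65),162))
G=C-25*e;G[2]=112;print("grip",G,"tool yaw",yaw+90,goto(G,[180,0,yaw+90]))
E
```

```text
[ 480.37878753 -431.06477887  210.33099515] 21.1333
[ 520.62107361 -373.25156676  118.        ] [ 482.80741597 -441.14413134  118.        ] 77.71275975755722 [ 501.71424479 -407.19784905  118.        ]
axis yaw -29.116196097119488
tip [ 467.36593193 -390.3563477   162.        ] root [ 534.72300488 -419.20219052  148.        ] tip2 [ 504.43657858 -299.32859756  162.        ]
grip [ 489.54968592 -429.03871688  112.        ] tool yaw 60.883803902880516 shift/25: [0.326 0.187 3.944] rot/6: [-1.500e-02 -3.000e-03 -3.105e+00]
```

Emit:
{"op": "send_rows", "data": {"rows": [{"offset":[0.44,0.146,0],"rotation":[0,0,-1],"fingers":0.15},{"offset":[0,0,0],"rotation":[0,0,-1],"fingers":0.15},{"offset":[0,0,0],"rotation":[0,0,-1],"fingers":0.15},{"offset":[0,0,0],"rotation":[0,0,-0.1],"fingers":0.15},{"offset":[0,0,0],"rotation":[0,0,0],"fingers":0.15}]}}

```text
t: 21.6
tool_pos: [491.3, -426.7, 211.2]
ee_rot: [-180.0, -0.0, 60.7]
ft_force: [-0.8, -0.3, 0.3]
opening: 39.9
gripper_force: 0.0
```

Emit:
{"op": "send_rows", "data": {"rows": [{"offset":[0,0,0],"rotation":[0,0,0],"fingers":0.15},{"offset":[0,0,0],"rotation":[0,0,0],"fingers":0.15},{"offset":[0,0,0],"rotation":[0,0,0],"fingers":0.15},{"offset":[0,0,0],"rotation":[0,0,0],"fingers":0.15}]}}

```text
t: 21.93
tool_pos: [491.3, -426.8, 211.5]
ee_rot: [180.0, -0.0, 60.8]
ft_force: [0.3, 0.8, -0.2]
opening: 39.9
gripper_force: 0.0
```

```bash
python3 - <<'E'
from lib import *
s=r.sense();w=Cam("wrist","wh");print(s["t"],s["ee_rot"],s["tool_pos"],w.c)
print([([round(x) for x in d["extent"]],round(d["score"],2)) for d in spotter.spot_in("wrist","bangle_0")])
T=s["tool_pos"];R=rot(s["ee_rot"])
print("TCP px",w.proj(T),"tips +-20",w.proj(np.array([T+R@[8,20,0],T+R@[8,-20,0]])))
C=np.array([501.7,-407.2,118]);u=w.proj(ring(*C,-29.1));print("pred ring ext",u.min(0),u.max(0))
h=cv2.cvtColor(w.img,cv2.COLOR_RGB2HSV);m=cv2.inRange(h,(19,110,80),(36,255,255))
for y in range(120,240,8): 
    xs=np.where(m[y,200:360])[0]; print(y,(xs.min()+200,xs.max()+200,len(xs)) if len(xs) else None,end="; ")
E
```

```text
21.9333 [ 1.79994441e+02 -3.65559192e-03  6.08163260e+01] [ 491.2631545  -426.78993468  211.53505244] [280.9155431 202.7025688]
[([171, 190, 190, 250], 0.82), ([275, 134, 289, 213], 0.79)]
TCP px [[280.82544271 229.39619687]] tips +-20 [[310.47757272 218.15705696]
 [251.17179933 218.15675512]]
pred ring ext [274.25006317 133.11413514] [286.38304884 213.91744595]
120 None; 128 None; 136 (np.int64(275), np.int64(284), 10); 144 (np.int64(274), np.int64(284), 11); 152 (np.int64(274), np.int64(285), 12); 160 (np.int64(274), np.int64(285), 12); 168 (np.int64(274), np.int64(286), 13); 176 (np.int64(253), np.int64(320), 68); 184 (np.int64(230), np.int64(286), 37); 192 (np.int64(276), np.int64(286), 11); 200 (np.int64(276), np.int64(285), 10); 208 (np.int64(277), np.int64(286), 10); 216 None; 224 None; 232 None;
```

Emit:
{"op": "send_rows", "data": {"rows": [{"offset":[0,0,1],"rotation":[0,0,0],"fingers":0.15},{"offset":[0,0,1],"rotation":[0,0,0],"fingers":0.15},{"offset":[0,0,0.7],"rotation":[0,0,0],"fingers":0.15},{"offset":[0,0,0.5],"rotation":[0,0,0],"fingers":0.15},{"offset":[0,0,0.5],"rotation":[0,0,0],"fingers":0.15}]}}

```text
t: 22.45
tool_pos: [491.0, -426.4, 117.8]
ee_rot: [-179.9, -0.0, 60.8]
ft_force: [0.3, 0.3, 0.3]
opening: 39.7
gripper_force: 0.0
```

Emit:
{"op": "send_rows", "data": {"rows": [{"offset":[0,0,0],"rotation":[0,0,0],"fingers":0.15},{"offset":[0,0,0],"rotation":[0,0,0],"fingers":0.15},{"offset":[0,0,0],"rotation":[0,0,0],"fingers":0.15},{"offset":[0,0,0],"rotation":[0,0,0],"fingers":0.5},{"offset":[0,0,0],"rotation":[0,0,0],"fingers":0.7}]}}

```text
t: 22.87
tool_pos: [491.8, -427.2, 120.2]
ee_rot: [179.9, 0.0, 60.9]
ft_force: [0.3, -0.4, 0.2]
opening: 30.0
gripper_force: 0.0
```

Emit:
{"op": "send_rows", "data": {"rows": [{"offset":[0,0,0],"rotation":[0,0,0],"fingers":0.9},{"offset":[0,0,0],"rotation":[0,0,0],"fingers":1},{"offset":[0,0,0],"rotation":[0,0,0],"fingers":1},{"offset":[0,0,0],"rotation":[0,0,0],"fingers":1},{"offset":[0,0,0],"rotation":[0,0,0],"fingers":1}], "squeeze": 30}}

```text
t: 23.28
tool_pos: [491.2, -426.8, 119.0]
ee_rot: [180.0, 0.0, 60.9]
ft_force: [-0.9, -0.4, -0.6]
opening: 0.9
gripper_force: 0.1
```

```bash
python3 - <<'E'
from lib import *
s=r.sense();w=Cam("wrist","wi");sc=Cam("scene","si");print(s["tool_pos"],s["opening"],s["gripper_force"])
print([([round(x) for x in d["extent"]],round(d["score"],2)) for d in spotter.spot_in("wrist","bangle_0")])
C=np.array([501.7,-407.2,118]);u=w.proj(ring(*C,-29.1));print("pred ring ext",u.min(0),u.max(0))
a=cv2.resize(w.img[60:280,180:400,::-1],(440,440),interpolation=cv2.INTER_CUBIC);b=cv2.resize(sc.img[280:380,100:190,::-1],(360,400),interpolation=cv2.INTER_CUBIC)
cv2.imwrite("pics/v13.png",np.hstack([a,cv2.copyMakeBorder(b,0,40,0,0,0)]))
E
```

```text
[ 491.24342525 -426.80445573  119.04326037] 0.9031485148172373 0.12368378669132873
[([138, 207, 173, 287], 0.6), ([263, 132, 297, 241], 0.58)]
pred ring ext [270.85765922 139.7975186 ] [289.13105176 254.83426003]
```

View pics/v13.png

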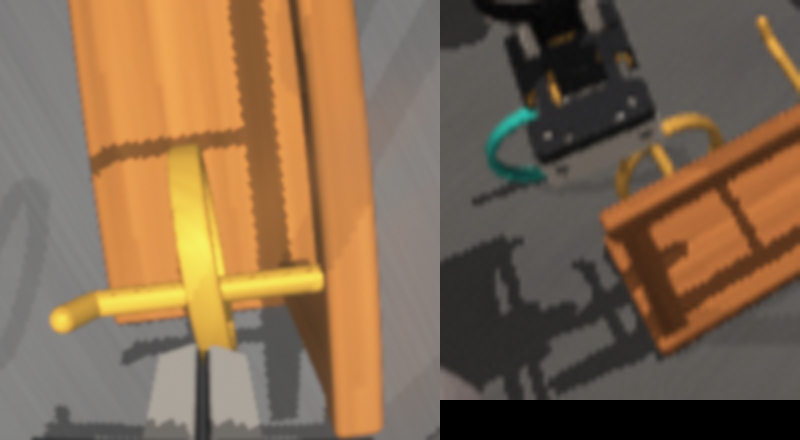

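Emit:
{"op": "send_rows", "data": {"rows": [{"offset":[0,0,-1],"rotation":[0,0,0],"fingers":1},{"offset":[0,0,-1],"rotation":[0,0,0],"fingers":0.15},{"offset":[0,0,-1],"rotation":[0,0,0],"fingers":0.15},{"offset":[0,0,0],"rotation":[0,0,0],"fingers":0.15},{"offset":[0,0,0],"rotation":[0,0,0],"fingers":0.15}]}}

```text
t: 23.85
tool_pos: [492.0, -427.4, 195.5]
ee_rot: [179.8, 0.1, 60.9]
ft_force: [0.2, 0.5, -0.5]
opening: 23.8
gripper_force: 0.0
```

Emit:
{"op": "send_rows", "data": {"rows": [{"offset":[0,0,0],"rotation":[0,0,0],"fingers":0.15},{"offset":[0,0,0],"rotation":[0,0,0],"fingers":0.15},{"offset":[0,0,0],"rotation":[0,0,0],"fingers":0.15},{"offset":[0,0,0],"rotation":[0,0,0],"fingers":0.15},{"offset":[0,0,0],"rotation":[0,0,0],"fingers":0.15}]}}

```text
t: 24.27
tool_pos: [491.1, -426.4, 193.1]
ee_rot: [-179.9, -0.0, 60.9]
ft_force: [0.3, 0.0, -0.6]
opening: 39.9
gripper_force: 0.0
```

```bash
cat > ringm.py <<'E'
from lib import *
s=r.sense();w=Cam("wrist","wj");print(s["t"],s["ee_rot"],s["tool_pos"],s["opening"],"pinch",r.pinch_z,[a for a in dir(r) if a[0]!="_"])
b=[d["extent"] for d in spotter.spot_in("wrist","bangle_0")];print(np.round(b))
h=cv2.cvtColor(w.img,cv2.COLOR_RGB2HSV);m=cv2.inRange(h,(19,110,80),(36,255,255))
u=w.proj(np.array([501.7,-407.2,118]))[0]
pts=[]
for y in range(int(u[1])-60,int(u[1])+60,2):
    xs=np.where(m[y,240:330])[0]
    if 6<=len(xs)<22: pts.append((xs.mean()+240,y,len(xs)))
pts=np.array(pts);print(pts[::3].round(1).tolist(),pts[-1])
A,B=w.at(pts[0,:2]-[0,1],118),w.at(pts[-1,:2]+[0,1],118);C=(A+B)/2;d=A-B;print("len",np.linalg.norm(d),"C",C)
k=np.polyfit(pts[:,1],pts[:,0],1);A,B=[w.at((np.polyval(k,y),y),118) for y in(pts[0,1],pts[-1,1])];d=A-B
e=d/np.linalg.norm(d);yaw=np.degrees(np.arctan2(-e[0],e[1]))
G=(A+B)/2-24*e;G[2]=96;print("yaw",yaw,"C",(A+B)/2,"G",G,goto(G,[180,0,yaw+90]))
E
python3 ringm.py
```

```text
24.2667 [-1.79914543e+02 -3.47955568e-02  6.08604130e+01] [ 491.0580228  -426.43641387  193.09174895] 39.946365701374695 pinch 18.8 ['Unreachable', 'pinch_z', 'sense', 'sign_off']
[[164. 194. 189. 257.]
 [270. 139. 296. 220.]]
[[273.5, 137.0, 8.0], [274.0, 143.0, 11.0], [275.5, 149.0, 12.0], [276.5, 155.0, 12.0], [277.5, 161.0, 14.0], [278.5, 167.0, 14.0], [284.0, 191.0, 13.0], [285.5, 197.0, 12.0], [287.0, 203.0, 13.0], [288.0, 209.0, 13.0], [289.5, 215.0, 12.0]] [289. 217.   9.]
len 75.64140585949487 C [ 501.84017385 -407.91386777  118.        ]
yaw -17.382099036660556 C [ 501.82614553 -407.85655017  118.        ] G [ 494.65632208 -430.76055925   96.        ] shift/25: [-0.08   0.203  3.902] rot/6: [-0.006 -0.004 -1.96 ]
```

Emit:
{"op": "send_rows", "data": {"rows": [{"offset":[-0.08,0.203,0],"rotation":[0,0,-1],"fingers":0.15},{"offset":[0,0,0],"rotation":[0,0,-0.96],"fingers":0.15},{"offset":[0,0,1],"rotation":[0,0,0],"fingers":0.15},{"offset":[0,0,1],"rotation":[0,0,0],"fingers":0.15},{"offset":[0,0,0.7],"rotation":[0,0,0],"fingers":0.15}]}}

```text
t: 24.78
tool_pos: [494.3, -430.4, 124.7]
ee_rot: [-179.9, -0.0, 72.6]
ft_force: [-0.3, 0.8, -0.1]
opening: 40.1
gripper_force: 0.0
```

Emit:
{"op": "send_rows", "data": {"rows": [{"offset":[0,0,0.7],"rotation":[0,0,0],"fingers":0.15},{"offset":[0,0,0.6],"rotation":[0,0,0],"fingers":0.15},{"offset":[0,0,0],"rotation":[0,0,0],"fingers":0.15},{"offset":[0,0,0],"rotation":[0,0,0],"fingers":0.15},{"offset":[0,0,0],"rotation":[0,0,0],"fingers":0.5}]}}

```text
t: 25.2
tool_pos: [495.3, -431.5, 94.9]
ee_rot: [179.9, 0.0, 72.6]
ft_force: [0.3, -0.2, 0.4]
opening: 35.7
gripper_force: 0.0
```

Emit:
{"op": "send_rows", "data": {"rows": [{"offset":[0,0,0],"rotation":[0,0,0],"fingers":0.7},{"offset":[0,0,0],"rotation":[0,0,0],"fingers":0.9},{"offset":[0,0,0],"rotation":[0,0,0],"fingers":1},{"offset":[0,0,0],"rotation":[0,0,0],"fingers":1},{"offset":[0,0,0],"rotation":[0,0,0],"fingers":1}]}}

```text
t: 25.62
tool_pos: [495.0, -431.1, 94.6]
ee_rot: [180.0, 0.0, 72.6]
ft_force: [0.6, 0.2, 1.7]
opening: 9.7
gripper_force: 30.0
```

Emit:
{"op": "send_rows", "data": {"rows": [{"offset":[0,0,0],"rotation":[0,0,0],"fingers":1},{"offset":[0,0,0],"rotation":[0,0,0],"fingers":1},{"offset":[0,0,0],"rotation":[0,0,0],"fingers":1}]}}

```text
t: 25.87
tool_pos: [495.0, -431.1, 94.5]
ee_rot: [180.0, 0.0, 72.6]
ft_force: [-0.4, 0.1, 3.1]
opening: 9.7
gripper_force: 30.0
```

Emit:
{"op": "send_rows", "data": {"rows": [{"offset":[0,0,-0.3],"rotation":[0,0,0],"fingers":1},{"offset":[0,0,-0.4],"rotation":[0,0,0],"fingers":1},{"offset":[0,0,-0.4],"rotation":[0,0,0],"fingers":1},{"offset":[0,0,-0.25],"rotation":[0,0,0],"fingers":1},{"offset":[0,0,0],"rotation":[0,0,0],"fingers":1}]}}

```text
t: 26.28
tool_pos: [495.8, -432.0, 130.2]
ee_rot: [179.8, 0.1, 72.6]
ft_force: [-0.0, 0.3, 0.6]
opening: 9.5
gripper_force: 30.0
```

```bash
python3 - <<'E'
from lib import *
s=r.sense();print(s["tool_pos"],s["opening"],s["ft_force"])
for n in("wrist","scene"):
    w=Cam(n,"k"+n);print(n,[([round(x) for x in d["extent"]],round(d["score"],2)) for d in spotter.spot_in(n,"bangle_0")])
    for dz in (0,34):
        u=w.proj(ring(501.8,-407.9,118+dz,-17.4));print("pred",dz,u.min(0).round(),u.max(0).round())
E
```

```text
[ 495.79185391 -431.99412395  130.17756097] 9.478535250202487 [-0.00538779  0.28411291  0.58356327]
wrist [([269, 135, 292, 269], 0.82), ([129, 177, 161, 252], 0.72), ([209, 0, 382, 277], 0.32)]
pred 0 [270. 135.] [287. 245.]
pred 34 [268. 138.] [289. 267.]
scene [([140, 303, 165, 331], 0.72), ([230, 189, 332, 275], 0.25)]
pred 0 [140. 309.] [168. 334.]
pred 34 [136. 302.] [165. 327.]
```

Emit:
{"op": "send_rows", "data": {"rows": [{"offset":[0.05,-0.55,0],"rotation":[0,0,0],"fingers":1},{"offset":[0.05,-0.55,0],"rotation":[0,0,0],"fingers":1},{"offset":[0.05,-0.55,0],"rotation":[0,0,0],"fingers":1},{"offset":[0.05,-0.57,0],"rotation":[0,0,0],"fingers":1},{"offset":[0.05,-0.57,0],"rotation":[0,0,0],"fingers":1}]}}

```text
t: 26.9
tool_pos: [429.2, -403.5, 127.0]
ee_rot: [-179.9, -0.0, 72.6]
ft_force: [-0.0, -0.5, -0.3]
opening: 9.6
gripper_force: 30.0
```

Emit:
{"op": "send_rows", "data": {"rows": [{"offset":[0,0,-0.7],"rotation":[0,0,0],"fingers":1},{"offset":[0,0,-1],"rotation":[0,0,0],"fingers":1},{"offset":[0,0,-1],"rotation":[0,0,0],"fingers":1},{"offset":[0,0,-1],"rotation":[0,0,0],"fingers":1},{"offset":[0,0,0],"rotation":[0,0,0],"fingers":1}]}}

```text
t: 27.32
tool_pos: [431.9, -406.3, 225.1]
ee_rot: [179.6, 0.3, 72.6]
ft_force: [0.2, 0.2, -0.0]
opening: 9.5
gripper_force: 30.0
```

```bash
python3 - <<'E'
from lib import *
s=r.sense();print(s["t"],s["ee_rot"],s["tool_pos"],s["opening"],s["ft_force"],s["joint_positions"])
w=Cam("wrist","l0");print([([round(x) for x in d["extent"]],round(d["score"],2)) for d in spotter.spot_in("wrist","bangle_0")])
T=s["tool_pos"];R=rot(s["ee_rot"]);C=T+R@[26.0,0,-23];u=w.proj(ring(*C,s["ee_rot"][2]-90));print("pred",u.min(0),u.max(0))
E
```

```text
27.3167 [179.56609891   0.26869122  72.61535412] [ 431.87543935 -406.28496101  225.103355  ] 9.493153139857512 [ 0.22127871  0.1549524  -0.04852899] [-4.99779331e+01  1.57474254e+01  7.92626221e+01  7.39325555e-03
  8.44796491e+01 -3.25949830e+01]
[([213, 166, 235, 227], 0.6)]
pred [270.99990508 136.1207661 ] [292.15718232 265.87958678]
```

Emit:
{"op": "send_rows", "data": {"rows": [{"offset":[0.957,-0.1,0],"rotation":[0,0,0],"fingers":1},{"offset":[0.957,-0.1,0],"rotation":[0,0,0],"fingers":1},{"offset":[0.957,-0.1,0],"rotation":[0,0,0],"fingers":1},{"offset":[0.957,-0.1,0],"rotation":[0,0,0],"fingers":1},{"offset":[0.957,-0.1,0],"rotation":[0,0,0],"fingers":1}], "squeeze": 40}}

```text
t: 27.83
tool_pos: [452.8, -284.3, 217.7]
ee_rot: [-179.8, -0.1, 72.6]
ft_force: [-0.6, -0.1, -0.2]
opening: 9.4
gripper_force: 40.0
```

Emit:
{"op": "send_rows", "data": {"rows": [{"offset":[0.957,-0.1,0],"rotation":[0,0,0],"fingers":1},{"offset":[0.957,-0.1,0],"rotation":[0,0,0],"fingers":1},{"offset":[0.957,-0.1,0],"rotation":[0,0,0],"fingers":1},{"offset":[0.957,-0.1,0],"rotation":[0,0,0],"fingers":1},{"offset":[0.957,-0.1,0],"rotation":[0,0,0],"fingers":1}]}}

```text
t: 28.25
tool_pos: [476.4, -166.5, 217.9]
ee_rot: [-179.8, -0.0, 72.6]
ft_force: [-0.4, 0.3, -1.1]
opening: 9.6
gripper_force: 40.0
```

Emit:
{"op": "send_rows", "data": {"rows": [{"offset":[0.957,-0.1,0],"rotation":[0,0,0],"fingers":1},{"offset":[0.957,-0.1,0],"rotation":[0,0,0],"fingers":1},{"offset":[0.957,-0.1,0],"rotation":[0,0,0],"fingers":1},{"offset":[0.957,-0.1,0],"rotation":[0,0,0],"fingers":1},{"offset":[0.957,-0.1,0],"rotation":[0,0,0],"fingers":1}]}}

```text
t: 28.67
tool_pos: [500.1, -48.9, 217.9]
ee_rot: [-179.7, 0.0, 72.6]
ft_force: [0.4, 0.2, -0.2]
opening: 9.3
gripper_force: 40.0
```

Emit:
{"op": "send_rows", "data": {"rows": [{"offset":[0.957,-0.1,0],"rotation":[0,0,0],"fingers":1},{"offset":[0.957,-0.1,0],"rotation":[0,0,0],"fingers":1},{"offset":[0.957,-0.1,0],"rotation":[0,0,0],"fingers":1},{"offset":[0.957,-0.1,0],"rotation":[0,0,0],"fingers":1},{"offset":[0.957,-0.1,0],"rotation":[0,0,0],"fingers":1}]}}

```text
t: 29.08
tool_pos: [523.9, 68.6, 217.8]
ee_rot: [-179.8, 0.1, 72.6]
ft_force: [0.1, -0.1, -0.6]
opening: 9.3
gripper_force: 40.0
```

Emit:
{"op": "send_rows", "data": {"rows": [{"offset":[0,0,0],"rotation":[0,0,1],"fingers":1},{"offset":[0,0,0],"rotation":[0,0,1],"fingers":1},{"offset":[0,0,0],"rotation":[0,0,1],"fingers":1},{"offset":[0,0,0],"rotation":[0,0,1],"fingers":1},{"offset":[0,0,0],"rotation":[0,0,1],"fingers":1}]}}

```text
t: 29.5
tool_pos: [523.8, 67.6, 217.7]
ee_rot: [-179.8, 0.2, 42.3]
ft_force: [-0.2, 0.6, -1.1]
opening: 9.4
gripper_force: 40.0
```

Emit:
{"op": "send_rows", "data": {"rows": [{"offset":[0,0,0],"rotation":[0,0,1],"fingers":1},{"offset":[0,0,0],"rotation":[0,0,1],"fingers":1},{"offset":[0,0,0],"rotation":[0,0,1],"fingers":1},{"offset":[0,0,0],"rotation":[0,0,1],"fingers":1},{"offset":[0,0,0],"rotation":[0,0,1],"fingers":1}]}}

```text
t: 29.92
tool_pos: [523.8, 67.5, 217.7]
ee_rot: [-179.9, 0.3, 12.3]
ft_force: [-0.4, -0.3, -1.2]
opening: 9.6
gripper_force: 40.0
```

Emit:
{"op": "send_rows", "data": {"rows": [{"offset":[0,0,0],"rotation":[0,0,1],"fingers":1},{"offset":[0,0,0],"rotation":[0,0,1],"fingers":1},{"offset":[0,0,0],"rotation":[0,0,1],"fingers":1},{"offset":[0,0,0],"rotation":[0,0,0.33],"fingers":1},{"offset":[0,0,0],"rotation":[0,0,0],"fingers":1}]}}

```text
t: 30.33
tool_pos: [523.8, 67.5, 217.9]
ee_rot: [180.0, 0.3, -7.4]
ft_force: [0.2, -1.0, -1.1]
opening: 9.4
gripper_force: 40.0
```

Emit:
{"op": "send_rows", "data": {"rows": [{"offset":[0,0,0],"rotation":[0,0,0],"fingers":1},{"offset":[0,0,0],"rotation":[0,0,0],"fingers":1},{"offset":[0,0,0],"rotation":[0,0,0],"fingers":1}]}}

```text
t: 30.58
tool_pos: [524.9, 67.4, 219.6]
ee_rot: [180.0, 0.1, -7.3]
ft_force: [-0.2, 0.1, -0.8]
opening: 9.4
gripper_force: 40.0
```

```bash
python3 - <<'E'
from lib import *
s=r.sense();print(s["t"],s["ee_rot"],s["tool_pos"],s["opening"],s["ft_force"],s["joint_positions"])
q=np.load("q.npy");w=Cam("wrist","l1")
for n in("bangle_0","bridge","cap","bridge_handle","lockrod"):print(n,[([round(x) for x in d["extent"]],round(d["score"],2)) for d in spotter.spot_in("wrist",n)])
T=s["tool_pos"];R=rot(s["ee_rot"]);C=T+R@[25,0,-23.5];u=w.proj(ring(*C,s["ee_rot"][2]-90));print("pred",u.min(0),u.max(0))
print(goto(np.r_[S([-25,0,0],q)[0][:2],48],[180,0,-7.4]))
t=np.linspace(0,6.28,60);c=w.proj(S(np.c_[55*np.cos(t),55*np.sin(t),0*t+115],q));print("mouth",c.min(0),c.max(0))
im=w.img[:,:,::-1].copy();cv2.polylines(im,[c.astype(int)],True,(0,0,255),1)
cv2.imwrite("pics/l1o.png",im)
h=cv2.cvtColor(w.img,cv2.COLOR_RGB2HSV);m=cv2.inRange(h,(19,110,80),(36,255,255));m[260:]=0
n,l,st,ce=cv2.connectedComponentsWithStats(m);print([tuple(int(v) for v in x) for x in st[1:] if x[4]>80])
E
```

```text
30.5833 [ 1.79996486e+02  7.13840737e-02 -7.32676098e+00] [524.92116607  67.44465776 219.59596661] 9.364301599297441 [-0.23223804  0.09485742 -0.81338308] [-2.17768405e-01  1.05886061e+01  8.69811941e+01  5.39310998e-03
  8.25014701e+01  9.71082833e+01]
bangle_0 [([271, 137, 293, 265], 0.61), ([543, 231, 558, 249], 0.57), ([55, 5, 301, 126], 0.54)]
bridge [([52, 3, 302, 127], 0.68)]
cap [([116, 5, 243, 130], 0.85)]
bridge_handle [([52, 4, 304, 132], 0.95), ([380, 10, 433, 56], 0.55)]
lockrod [([102, 157, 140, 265], 0.91), ([3, 197, 9, 202], 0.61)]
pred [269.09135867 138.65128047] [290.25190125 268.42431785]
shift/25: [0.083 0.064 6.894] rot/6: [-0.001 -0.002  0.008]
mouth [226.00743037 109.61347884] [338.04683501 220.22832212]
[(77, 85, 47, 29, 216), (528, 92, 19, 69, 375), (270, 135, 23, 125, 2482)]
```

Emit:
{"op": "send_rows", "data": {"rows": [{"offset":[0.083,0.064,0.9],"rotation":[0,0,0],"fingers":1},{"offset":[0,0,1],"rotation":[0,0,0],"fingers":1},{"offset":[0,0,1],"rotation":[0,0,0],"fingers":1},{"offset":[0,0,1],"rotation":[0,0,0],"fingers":1},{"offset":[0,0,1],"rotation":[0,0,0],"fingers":1}]}}

```text
t: 31.3
tool_pos: [527.3, 65.6, 97.0]
ee_rot: [-180.0, -0.0, -7.4]
ft_force: [0.3, 0.2, -0.1]
opening: 9.4
gripper_force: 40.0
```

Emit:
{"op": "send_rows", "data": {"rows": [{"offset":[0,0,1],"rotation":[0,0,0],"fingers":1},{"offset":[0,0,0.5],"rotation":[0,0,0],"fingers":1},{"offset":[0,0,0.5],"rotation":[0,0,0],"fingers":1},{"offset":[0,0,0],"rotation":[0,0,0],"fingers":1},{"offset":[0,0,0],"rotation":[0,0,0],"fingers":1}]}}

```text
t: 31.72
tool_pos: [526.9, 65.6, 47.5]
ee_rot: [180.0, 0.1, -7.4]
ft_force: [0.5, 0.9, -0.9]
opening: 9.7
gripper_force: 40.0
```

```bash
python3 - <<'E'
from lib import *
s=r.sense();print(s["t"],s["ee_rot"],s["tool_pos"],s["opening"],s["ft_force"])
E
```

```text
31.7167 [ 1.79995993e+02  6.60365677e-02 -7.35650209e+00] [526.86045601  65.59866947  47.48185111] 9.735663892003158 [ 0.54055518  0.9309035  -0.90484768]
```

Emit:
{"op": "send_rows", "data": {"rows": [{"offset":[0,0,0.2],"rotation":[0,0,0],"fingers":1},{"offset":[0,0,0.2],"rotation":[0,0,0],"fingers":1},{"offset":[0,0,0],"rotation":[0,0,0],"fingers":0.5},{"offset":[0,0,0],"rotation":[0,0,0],"fingers":0.5},{"offset":[0,0,0],"rotation":[0,0,0],"fingers":0.5}]}}

```text
t: 32.13
tool_pos: [527.5, 65.6, 38.2]
ee_rot: [-180.0, -0.1, -7.4]
ft_force: [0.0, 0.4, 0.4]
opening: 22.4
gripper_force: 0.0
```

Emit:
{"op": "send_rows", "data": {"rows": [{"offset":[0,0,-0.5],"rotation":[0,0,0],"fingers":0.5},{"offset":[0,0,-1],"rotation":[0,0,0],"fingers":0.5},{"offset":[0,0,-1],"rotation":[0,0,0],"fingers":0.5},{"offset":[0,0,-1],"rotation":[0,0,0],"fingers":0.5},{"offset":[0,0,-1],"rotation":[0,0,0],"fingers":0.5}]}}

```text
t: 32.55
tool_pos: [527.1, 65.6, 151.9]
ee_rot: [-180.0, -0.0, -7.4]
ft_force: [0.7, -0.2, -0.3]
opening: 23.2
gripper_force: 0.0
```

Emit:
{"op": "send_rows", "data": {"rows": [{"offset":[0,0,-1],"rotation":[0,0,0],"fingers":0},{"offset":[0,0,-1],"rotation":[0,0,0],"fingers":0},{"offset":[0,0,-1],"rotation":[0,0,0],"fingers":0},{"offset":[0,0,-0.5],"rotation":[0,0,0],"fingers":0},{"offset":[0,0,0],"rotation":[0,0,0],"fingers":0}]}}

```text
t: 32.97
tool_pos: [529.4, 65.6, 241.7]
ee_rot: [-179.9, -0.5, -7.4]
ft_force: [0.2, 0.3, -0.2]
opening: 46.7
gripper_force: 0.0
```

Emit:
{"op": "send_rows", "data": {"rows": [{"offset":[0,0,0],"rotation":[0,0,0],"fingers":0},{"offset":[0,0,0],"rotation":[0,0,0],"fingers":0},{"offset":[0,0,0],"rotation":[0,0,0],"fingers":0},{"offset":[0,0,0],"rotation":[0,0,0],"fingers":0}]}}

```text
t: 33.3
tool_pos: [526.3, 65.6, 236.4]
ee_rot: [180.0, 0.2, -7.4]
ft_force: [-0.3, -0.3, 0.3]
opening: 47.1
gripper_force: 0.0
```

```bash
python3 - <<'E'
from lib import *
s=r.sense();print(s["t"],s["ee_rot"],s["tool_pos"],s["opening"],s["ft_force"],s["joint_positions"])
q=np.load("q.npy");w=Cam("wrist","m1")
for n in("bangle_0","bridge","bridge_handle","lockrod","bridge_eye"):print(n,[([round(x) for x in d["extent"]],round(d["score"],2)) for d in spotter.spot_in("wrist",n)])
h=cv2.cvtColor(w.img,cv2.COLOR_RGB2HSV);m=cv2.inRange(h,(19,110,80),(36,255,255));m[260:]=0
n,l,st,ce=cv2.connectedComponentsWithStats(m);bb=[tuple(int(v) for v in x) for x in st[1:] if x[4]>80];print(bb)
t=np.linspace(0,6.28,60)
for R,z in((55,115),(55,15)):
    c=w.proj(S(np.c_[R*np.cos(t),R*np.sin(t),0*t+z],q));print("jar",z,c.min(0),c.max(0))
for th in(1.58,1.62,1.66,1.7): print(th,w.proj(S([[95-188*np.cos(th),188*np.sin(th),198],[95-188*np.cos(th),188*np.sin(th),152]],q)).round(1).tolist())
# black handle blob
g=w.img.max(2);m=((g<60)*255).astype(np.uint8)[0:140,40:330];n,l,st,ce=cv2.connectedComponentsWithStats(m);print([(tuple(int(v) for v in st[i]),(ce[i]+[40,0]).round(1).tolist()) for i in range(1,n) if st[i][4]>25])
E
```

```text
33.3 [ 1.79986408e+02  1.52070005e-01 -7.36686495e+00] [526.34497166  65.56412724 236.38498466] 47.121220196815074 [-0.32896335 -0.33641329  0.281538  ] [-4.21669230e-01  1.03602180e+01  8.49364881e+01  4.91583662e-03
  8.48558916e+01  9.69447304e+01]
bangle_0 [([277, 129, 287, 190], 0.87), ([537, 230, 559, 250], 0.7)]
bridge [([60, 12, 300, 129], 0.65)]
bridge_handle [([61, 13, 299, 133], 0.85), ([275, 128, 286, 192], 0.74), ([132, 0, 217, 26], 0.6)]
lockrod [([107, 156, 143, 264], 0.69), ([3, 196, 16, 202], 0.47), ([214, 365, 217, 370], 0.44), ([443, 1, 560, 55], 0.25)]
bridge_eye [([61, 10, 300, 128], 0.97)]
[(84, 87, 44, 28, 225), (518, 94, 18, 65, 350), (276, 126, 12, 63, 640)]
jar 115 [227.08999315 111.44549097] [333.59006716 216.60854944]
jar 15 [239.25761732 112.61108047] [321.75167244 194.29927963]
1.58 [[65.0, 76.9], [91.6, 80.2]]
1.62 [[65.3, 68.6], [91.7, 72.9]]
1.66 [[65.9, 60.3], [92.2, 65.6]]
1.7 [[66.8, 52.0], [93.0, 58.4]]
[((0, 0, 26, 18, 194), [47.7, 5.2]), ((177, 1, 10, 18, 111), [220.7, 10.9]), ((5, 44, 21, 14, 106), [55.3, 50.0]), ((22, 60, 36, 20, 393), [81.3, 71.4]), ((179, 111, 8, 18, 95), [223.4, 119.6]), ((203, 114, 73, 26, 1304), [279.7, 127.9])]
```

Emit:
{"op": "send_rows", "data": {"rows": [{"offset":[0.578,-0.835,0],"rotation":[0,0,0],"fingers":0},{"offset":[0.578,-0.835,0],"rotation":[0,0,0],"fingers":0},{"offset":[0.578,-0.835,0],"rotation":[0,0,0],"fingers":0},{"offset":[0.578,-0.835,0],"rotation":[0,0,0],"fingers":0},{"offset":[0.578,-0.835,0],"rotation":[0,0,0],"fingers":0}]}}

```text
t: 34.02
tool_pos: [612.9, 160.7, 237.7]
ee_rot: [-180.0, -0.0, -7.4]
ft_force: [1.0, -0.1, -0.1]
opening: 47.1
gripper_force: 0.0
```

Emit:
{"op": "send_rows", "data": {"rows": [{"offset":[0.578,-0.835,0],"rotation":[0,0,0],"fingers":0},{"offset":[0.578,-0.835,0],"rotation":[0,0,0],"fingers":0},{"offset":[0.578,-0.835,0],"rotation":[0,0,0],"fingers":0},{"offset":[0.578,-0.835,0],"rotation":[0,0,0],"fingers":0},{"offset":[0,0,0],"rotation":[0,0,-1],"fingers":0}]}}

```text
t: 34.43
tool_pos: [682.8, 238.9, 235.7]
ee_rot: [-179.9, -0.0, -1.1]
ft_force: [-0.2, -0.3, 0.3]
opening: 46.8
gripper_force: 0.0
```

Emit:
{"op": "send_rows", "data": {"rows": [{"offset":[0,0,0],"rotation":[0,0,-1],"fingers":0},{"offset":[0,0,0],"rotation":[0,0,-1],"fingers":0},{"offset":[0,0,0],"rotation":[0,0,-1],"fingers":0},{"offset":[0,0,0],"rotation":[0,0,-1],"fingers":0},{"offset":[0,0,0],"rotation":[0,0,-1],"fingers":0}]}}

```text
t: 34.85
tool_pos: [680.2, 235.3, 237.5]
ee_rot: [-180.0, 0.0, 28.9]
ft_force: [0.1, -0.2, -0.1]
opening: 47.0
gripper_force: 0.0
```

Emit:
{"op": "send_rows", "data": {"rows": [{"offset":[0,0,0],"rotation":[0,0,-1],"fingers":0},{"offset":[0,0,0],"rotation":[0,0,-1],"fingers":0},{"offset":[0,0,0],"rotation":[0,0,-1],"fingers":0},{"offset":[0,0,0],"rotation":[0,0,-1],"fingers":0},{"offset":[0,0,0],"rotation":[0,0,-1],"fingers":0}]}}

```text
t: 35.27
tool_pos: [680.3, 235.3, 237.5]
ee_rot: [-180.0, 0.0, 58.9]
ft_force: [-0.1, 0.3, -0.1]
opening: 46.9
gripper_force: 0.0
```

Emit:
{"op": "send_rows", "data": {"rows": [{"offset":[0,0,0],"rotation":[0,0,-1],"fingers":0},{"offset":[0,0,0],"rotation":[0,0,-1],"fingers":0},{"offset":[0,0,0],"rotation":[0,0,-1],"fingers":0},{"offset":[0,0,0],"rotation":[0,0,-0.57],"fingers":0},{"offset":[0,0,0],"rotation":[0,0,0],"fingers":0}]}}

```text
t: 35.68
tool_pos: [680.2, 235.2, 237.5]
ee_rot: [-180.0, 0.0, 80.1]
ft_force: [-0.5, 1.0, -0.5]
opening: 47.1
gripper_force: 0.0
```

Emit:
{"op": "send_rows", "data": {"rows": [{"offset":[0,0,0],"rotation":[0,0,0],"fingers":0},{"offset":[0,0,0],"rotation":[0,0,0],"fingers":0},{"offset":[0,0,0],"rotation":[0,0,0],"fingers":0},{"offset":[0,0,0],"rotation":[0,0,0],"fingers":0}]}}

```text
t: 36.02
tool_pos: [680.2, 235.2, 237.8]
ee_rot: [-180.0, -0.0, 80.0]
ft_force: [0.3, -1.0, 0.4]
opening: 47.0
gripper_force: 0.0
```

```bash
python3 - <<'E'
from lib import *
s=r.sense();print(s["t"],s["ee_rot"],s["tool_pos"],s["opening"])
q=np.load("q.npy");w=Cam("wrist","m2")
for th in(1.58,1.6,1.62,1.64): print(th,w.proj(S([[95-188*np.cos(th),188*np.sin(th),198],[95-188*np.cos(th),188*np.sin(th),152]],q)).round(1).tolist())
g=w.img.max(2);m=((g<60)*255).astype(np.uint8)[110:260,220:345];n,l,st,ce=cv2.connectedComponentsWithStats(m);print([(tuple(int(v) for v in st[i]),(ce[i]+[220,110]).round(1).tolist()) for i in range(1,n) if st[i][4]>25])
for n in("bridge_handle",):print(n,[([round(x) for x in d["extent"]],round(d["score"],2)) for d in spotter.spot_in("wrist",n)])
th=1.62;print(goto(S([95-188*np.cos(th),188*np.sin(th),145],q)[0],[180,0,172.6-np.degrees(th)]))
E
```

```text
36.0167 [-1.79998246e+02 -2.57793667e-03  8.00249165e+01] [680.19930818 235.22561738 237.76674746] 47.04934167560628
1.58 [[270.9, 212.9], [272.4, 198.7]]
1.6 [[275.6, 212.8], [276.4, 198.6]]
1.62 [[280.3, 212.8], [280.4, 198.6]]
1.64 [[285.0, 212.8], [284.4, 198.6]]
[((52, 84, 15, 14, 121), [279.2, 199.6]), ((54, 104, 12, 5, 50), [279.2, 215.8]), ((12, 126, 9, 24, 118), [237.0, 250.9]), ((102, 126, 8, 24, 114), [324.5, 250.6])]
bridge_handle [([141, 168, 330, 371], 0.74), ([232, 163, 332, 371], 0.59)]
shift/25: [-0.007 -0.026  3.712] rot/6: [ 0.001 -0.001  0.043]
```

Emit:
{"op": "send_rows", "data": {"rows": [{"offset":[0,-0.03,1],"rotation":[0,0,0],"fingers":0},{"offset":[0,0,1],"rotation":[0,0,0],"fingers":0},{"offset":[0,0,0.7],"rotation":[0,0,0],"fingers":0},{"offset":[0,0,0.5],"rotation":[0,0,0],"fingers":0},{"offset":[0,0,0.5],"rotation":[0,0,0],"fingers":0}]}}

```text
t: 36.53
tool_pos: [679.0, 235.3, 144.1]
ee_rot: [-179.9, 0.0, 80.0]
ft_force: [-0.0, -0.5, 0.8]
opening: 47.0
gripper_force: 0.0
```

Emit:
{"op": "send_rows", "data": {"rows": [{"offset":[0,0,0],"rotation":[0,0,0],"fingers":1},{"offset":[0,0,0],"rotation":[0,0,0],"fingers":1},{"offset":[0,0,0],"rotation":[0,0,0],"fingers":1},{"offset":[0,0,0],"rotation":[0,0,0],"fingers":1},{"offset":[0,0,0],"rotation":[0,0,0],"fingers":1}]}}

```text
t: 36.95
tool_pos: [680.1, 235.6, 146.6]
ee_rot: [179.9, -0.1, 80.1]
ft_force: [-2.4, 0.3, 1.4]
opening: 16.8
gripper_force: 0.4
```

Emit:
{"op": "send_rows", "data": {"rows": [{"offset":[0,0,0],"rotation":[0,0,0],"fingers":1},{"offset":[0,0,0],"rotation":[0,0,0],"fingers":1}]}}

```text
t: 37.12
tool_pos: [680.0, 235.6, 146.5]
ee_rot: [179.9, -0.1, 80.1]
ft_force: [1.4, -0.3, 3.0]
opening: 15.0
gripper_force: 40.0
```

Emit:
{"op": "send_rows", "data": {"rows": [{"offset":[-0.0183,-0.525,0],"rotation":[0,0,-0.667],"fingers":1},{"offset":[-0.0183,-0.525,0],"rotation":[0,0,-0.667],"fingers":1},{"offset":[-0.0183,-0.525,0],"rotation":[0,0,-0.667],"fingers":1},{"offset":[-0.0183,-0.525,0],"rotation":[0,0,-0.667],"fingers":1},{"offset":[-0.0183,-0.525,0],"rotation":[0,0,-0.667],"fingers":1}]}}

```text
t: 37.53
tool_pos: [614.7, 235.8, 146.5]
ee_rot: [179.8, -0.0, 100.3]
ft_force: [0.7, 0.1, 2.8]
opening: 15.3
gripper_force: 40.0
```

Good grip now (15.2 mm). Swing on (18.5 rows more).

Emit:
{"op": "send_rows", "data": {"rows": [{"offset":[-0.0183,-0.525,0],"rotation":[0,0,-0.667],"fingers":1},{"offset":[-0.0183,-0.525,0],"rotation":[0,0,-0.667],"fingers":1},{"offset":[-0.0183,-0.525,0],"rotation":[0,0,-0.667],"fingers":1},{"offset":[-0.0183,-0.525,0],"rotation":[0,0,-0.667],"fingers":1},{"offset":[-0.0183,-0.525,0],"rotation":[0,0,-0.667],"fingers":1}]}}

```text
t: 37.95
tool_pos: [553.0, 213.6, 146.5]
ee_rot: [179.8, -0.0, 120.3]
ft_force: [0.6, 0.9, 3.3]
opening: 15.2
gripper_force: 40.0
```

Emit:
{"op": "send_rows", "data": {"rows": [{"offset":[-0.0183,-0.525,0],"rotation":[0,0,-0.667],"fingers":1},{"offset":[-0.0183,-0.525,0],"rotation":[0,0,-0.667],"fingers":1},{"offset":[-0.0183,-0.525,0],"rotation":[0,0,-0.667],"fingers":1},{"offset":[-0.0183,-0.525,0],"rotation":[0,0,-0.667],"fingers":1},{"offset":[-0.0183,-0.525,0],"rotation":[0,0,-0.667],"fingers":1}]}}

```text
t: 38.37
tool_pos: [502.6, 171.5, 146.5]
ee_rot: [179.8, 0.0, 140.3]
ft_force: [-0.4, 1.4, 4.2]
opening: 15.2
gripper_force: 40.0
```

Emit:
{"op": "send_rows", "data": {"rows": [{"offset":[-0.0183,-0.525,0],"rotation":[0,0,-0.667],"fingers":1},{"offset":[-0.0183,-0.525,0],"rotation":[0,0,-0.667],"fingers":1},{"offset":[-0.0183,-0.525,0],"rotation":[0,0,-0.667],"fingers":1},{"offset":[-0.0183,-0.525,0],"rotation":[0,0,-0.667],"fingers":1},{"offset":[-0.0183,-0.525,0],"rotation":[0,0,-0.667],"fingers":1}]}}

```text
t: 38.78
tool_pos: [469.7, 114.6, 146.4]
ee_rot: [179.9, 0.0, 160.3]
ft_force: [-0.5, 1.3, 5.7]
opening: 14.7
gripper_force: 40.0
```

Emit:
{"op": "send_rows", "data": {"rows": [{"offset":[-0.0183,-0.525,0],"rotation":[0,0,-0.667],"fingers":1},{"offset":[-0.0183,-0.525,0],"rotation":[0,0,-0.667],"fingers":1},{"offset":[0,0,0],"rotation":[0,0,0],"fingers":1},{"offset":[0,0,0],"rotation":[0,0,0],"fingers":1}]}}

```text
t: 39.12
tool_pos: [462.3, 88.5, 146.4]
ee_rot: [180.0, -0.0, 168.0]
ft_force: [-2.6, 0.5, 7.4]
opening: 14.8
gripper_force: 40.0
```

```bash
python3 - <<'E'
from lib import *
s=r.sense();print(s["t"],s["ee_rot"],s["tool_pos"],s["opening"],s["ft_force"]);q=np.load("q.npy")
for th in(0,.02,.04,.06): print(th,S([95-188*np.cos(th),188*np.sin(th),145],q)[0].round(1))
E
```

```text
39.1167 [ 1.79990254e+02 -3.38229648e-03  1.68014167e+02] [462.26627339  88.46551845 146.40266927] 14.816584598219558 [-2.57649792  0.51264236  7.43118132]
0 [459.8  74.4 145. ]
0.02 [460.3  78.1 145. ]
0.04 [460.9  81.8 145. ]
0.06 [461.6  85.5 145. ]
```

Emit:
{"op": "send_rows", "data": {"rows": [{"offset":[-0.005,-0.28,0],"rotation":[0,0,-0.36],"fingers":1},{"offset":[-0.005,-0.2,0],"rotation":[0,0,-0.26],"fingers":1},{"offset":[0,-0.06,0],"rotation":[0,0,-0.08],"fingers":1},{"offset":[0,0,0],"rotation":[0,0,0],"fingers":1},{"offset":[0,0,0],"rotation":[0,0,0],"fingers":1}]}}

```text
t: 39.53
tool_pos: [460.1, 75.6, 146.4]
ee_rot: [-180.0, -0.0, 172.3]
ft_force: [-3.9, -0.2, 7.0]
opening: 15.0
gripper_force: 40.0
```

Emit:
{"op": "send_rows", "data": {"rows": [{"offset":[0,-0.1,0],"rotation":[0,0,0],"fingers":1},{"offset":[0,0,0],"rotation":[0,0,0],"fingers":1},{"offset":[0,0,0],"rotation":[0,0,0],"fingers":1}]}}

```text
t: 39.78
tool_pos: [459.9, 74.6, 146.4]
ee_rot: [179.8, -0.0, 172.2]
ft_force: [-3.1, 3.7, 6.4]
opening: 14.9
gripper_force: 40.0
```

Emit:
{"op": "send_rows", "data": {"rows": [{"offset":[0,-0.15,0],"rotation":[0,0,0],"fingers":1},{"offset":[0,0,0],"rotation":[0,0,0],"fingers":1},{"offset":[0,0,0],"rotation":[0,0,0],"fingers":1}]}}

```text
t: 40.03
tool_pos: [460.0, 74.8, 146.4]
ee_rot: [179.4, -0.0, 172.2]
ft_force: [-0.9, 11.9, 5.8]
opening: 15.2
gripper_force: 40.1
```

```bash
python3 - <<'E'
from lib import *
s=r.sense();print(s["t"],s["ee_rot"],s["tool_pos"],s["opening"],s["ft_force"])
q=np.load("q.npy");print(goto(S([0,0,240],q)[0],[180,0,165.5]))
E
```

```text
40.0333 [ 1.79395040e+02 -2.18730270e-03  1.72184815e+02] [459.96847887  74.80245645 146.43591188] 15.19262470489992 [-0.8602402  11.9277889   5.78272669]
shift/25: [-3.714  0.049 -3.742] rot/6: [ 0.101 -0.006  1.114]
```

Emit:
{"op": "send_rows", "data": {"rows": [{"offset":[0,0.25,0],"rotation":[0,0,0],"fingers":1},{"offset":[0,0,0],"rotation":[0,0,0],"fingers":0},{"offset":[0,0,0],"rotation":[0,0,0],"fingers":0},{"offset":[0,0,0],"rotation":[0,0,0],"fingers":0},{"offset":[0,0,0],"rotation":[0,0,0],"fingers":0}]}}

```text
t: 40.45
tool_pos: [460.7, 75.4, 145.1]
ee_rot: [-180.0, 0.0, 172.3]
ft_force: [-0.2, -0.2, 1.3]
opening: 38.2
gripper_force: 0.0
```

Emit:
{"op": "send_rows", "data": {"rows": [{"offset":[0,0,-1],"rotation":[0,0,0],"fingers":0},{"offset":[0,0,-1],"rotation":[0,0,0],"fingers":0},{"offset":[0,0,-1],"rotation":[0,0,0],"fingers":0},{"offset":[0,0,-0.75],"rotation":[0,0,0],"fingers":0},{"offset":[-0.93,0,0],"rotation":[0,0,0],"fingers":0}]}}

```text
t: 40.87
tool_pos: [483.2, 72.8, 243.7]
ee_rot: [179.9, 0.3, 172.3]
ft_force: [0.1, -0.1, 1.0]
opening: 47.0
gripper_force: 0.0
```

Emit:
{"op": "send_rows", "data": {"rows": [{"offset":[-0.93,0,0],"rotation":[0,0,0],"fingers":0},{"offset":[-0.93,0,0],"rotation":[0,0,0],"fingers":0},{"offset":[-0.93,0,0],"rotation":[0,0,0],"fingers":0},{"offset":[0,0,0],"rotation":[0,0,1],"fingers":0},{"offset":[0,0,0],"rotation":[0,0,0.12],"fingers":0}]}}

```text
t: 41.28
tool_pos: [553.8, 62.6, 238.0]
ee_rot: [-180.0, -0.1, 165.4]
ft_force: [-0.3, 0.1, -0.3]
opening: 46.8
gripper_force: 0.0
```

Emit:
{"op": "send_rows", "data": {"rows": [{"offset":[0,0,0],"rotation":[0,0,0],"fingers":0},{"offset":[0,0,0],"rotation":[0,0,0],"fingers":0},{"offset":[0,0,0],"rotation":[0,0,0],"fingers":0},{"offset":[0,0,0],"rotation":[0,0,0],"fingers":0}]}}

```text
t: 41.62
tool_pos: [552.4, 63.2, 239.4]
ee_rot: [180.0, 0.0, 165.6]
ft_force: [0.5, -0.1, -0.2]
opening: 46.8
gripper_force: 0.0
```

```bash
python3 - <<'E'
from lib import *
s=r.sense();print(s["t"],s["ee_rot"],s["tool_pos"],s["opening"],s["ft_force"])
q=np.load("q.npy");print(goto(S([0,0,160],q)[0],[180,0,165.5]))
w=Cam("wrist","n1");g=w.img.max(2);m=((g<60)*255).astype(np.uint8)[0:240,220:345];n,l,st,ce=cv2.connectedComponentsWithStats(m);print([(tuple(int(v) for v in st[i]),(ce[i]+[220,0]).round(1).tolist()) for i in range(1,n) if st[i][4]>25])
for th in(0,.02,.04): print(th,w.proj(S([[95-188*np.cos(th),188*np.sin(th),198],[95-188*np.cos(th),188*np.sin(th),152]],q)).round(1).tolist())
E
```

```text
41.6167 [1.79992970e+02 2.35558530e-02 1.65639207e+02] [552.37184808  63.20870317 239.35565421] 46.84793162299834 [ 0.46393693 -0.06425692 -0.17787899]
shift/25: [ 0.008 -0.035  3.174] rot/6: [0.001 0.004 0.023]
[((40, 89, 17, 17, 134), [266.3, 97.2]), ((25, 131, 16, 12, 32), [253.4, 136.1])]
0 [[265.5, 95.2], [267.9, 98.7]]
0.02 [[270.5, 94.7], [272.1, 98.2]]
0.04 [[275.4, 94.2], [276.2, 97.8]]
```

Emit:
{"op": "send_rows", "data": {"rows": [{"offset":[0,-0.03,1],"rotation":[0,0,0],"fingers":0},{"offset":[0,0,1],"rotation":[0,0,0],"fingers":0},{"offset":[0,0,0.6],"rotation":[0,0,0],"fingers":0},{"offset":[0,0,0.57],"rotation":[0,0,0],"fingers":0},{"offset":[0,0,0],"rotation":[0,0,0],"fingers":0}]}}

```text
t: 42.08
tool_pos: [550.1, 62.5, 157.1]
ee_rot: [-179.9, -0.3, 165.6]
ft_force: [-1.0, 0.3, -0.3]
opening: 46.9
gripper_force: 0.0
```

Emit:
{"op": "send_rows", "data": {"rows": [{"offset":[0,0,0],"rotation":[0,0,0],"fingers":1},{"offset":[0,0,0],"rotation":[0,0,0],"fingers":1},{"offset":[0,0,0],"rotation":[0,0,0],"fingers":1},{"offset":[0,0,0],"rotation":[0,0,0],"fingers":1},{"offset":[0,0,0],"rotation":[0,0,0],"fingers":1}], "squeeze": 35}}

```text
t: 42.5
tool_pos: [553.3, 62.6, 160.7]
ee_rot: [180.0, 0.1, 165.6]
ft_force: [0.4, 3.1, 0.5]
opening: 17.4
gripper_force: 1.8
```

Emit:
{"op": "send_rows", "data": {"rows": [{"offset":[0,0,0],"rotation":[0,0,0],"fingers":1},{"offset":[0,0,0],"rotation":[0,0,0],"fingers":1}]}}

```text
t: 42.67
tool_pos: [553.3, 62.3, 160.6]
ee_rot: [180.0, 0.1, 165.6]
ft_force: [-0.1, -0.5, 4.1]
opening: 14.7
gripper_force: 34.9
```

Emit:
{"op": "send_rows", "data": {"rows": [{"offset":[0,0,0.0188],"rotation":[0,0,1],"fingers":1},{"offset":[0,0,0.0188],"rotation":[0,0,1],"fingers":1},{"offset":[0,0,0.0188],"rotation":[0,0,1],"fingers":1},{"offset":[0,0,0.0188],"rotation":[0,0,1],"fingers":1},{"offset":[0,0,0.0188],"rotation":[0,0,1],"fingers":1}]}}

```text
t: 43.08
tool_pos: [553.2, 62.2, 158.3]
ee_rot: [180.0, 0.1, 135.3]
ft_force: [0.1, -1.1, 4.0]
opening: 14.6
gripper_force: 34.9
```

```bash
python3 - <<'E'
from lib import *
s=r.sense();print(s["t"],s["ee_rot"],s["tool_pos"],s["opening"],s["ft_force"],s["wrist_torque"])
E
```

```text
43.0833 [1.79954944e+02 7.52889779e-02 1.35318893e+02] [553.15825891  62.23783972 158.28786087] 14.585966253283496 [ 0.05506941 -1.06672359  4.03996357] [-0.13245467  0.10882401  0.03414673]
```

Emit:
{"op": "send_rows", "data": {"rows": [{"offset":[0,0,0.0188],"rotation":[0,0,1],"fingers":1},{"offset":[0,0,0.0188],"rotation":[0,0,1],"fingers":1},{"offset":[0,0,0.0188],"rotation":[0,0,1],"fingers":1},{"offset":[0,0,0.0188],"rotation":[0,0,1],"fingers":1},{"offset":[0,0,0.0188],"rotation":[0,0,1],"fingers":1}]}}

```text
t: 43.5
tool_pos: [552.8, 62.2, 156.0]
ee_rot: [180.0, 0.0, 105.3]
ft_force: [-1.0, -0.1, 4.3]
opening: 14.9
gripper_force: 34.9
```

Emit:
{"op": "send_rows", "data": {"rows": [{"offset":[0,0,0.0188],"rotation":[0,0,1],"fingers":1},{"offset":[0,0,0.0188],"rotation":[0,0,1],"fingers":1},{"offset":[0,0,0.0188],"rotation":[0,0,1],"fingers":1},{"offset":[0,0,0.0188],"rotation":[0,0,1],"fingers":1},{"offset":[0,0,0.0188],"rotation":[0,0,1],"fingers":1}]}}

```text
t: 43.92
tool_pos: [552.4, 62.2, 153.6]
ee_rot: [180.0, 0.0, 75.3]
ft_force: [-1.2, 0.2, 5.9]
opening: 14.8
gripper_force: 34.9
```

Emit:
{"op": "send_rows", "data": {"rows": [{"offset":[0,0,0.0188],"rotation":[0,0,1],"fingers":1},{"offset":[0,0,0.0188],"rotation":[0,0,1],"fingers":1},{"offset":[0,0,0.0188],"rotation":[0,0,1],"fingers":1},{"offset":[0,0,0.0188],"rotation":[0,0,1],"fingers":1},{"offset":[0,0,0.0188],"rotation":[0,0,1],"fingers":1}]}}

```text
t: 44.33
tool_pos: [552.0, 62.4, 151.2]
ee_rot: [-180.0, 0.0, 45.3]
ft_force: [-2.2, 1.3, 5.1]
opening: 14.9
gripper_force: 34.9
```

Emit:
{"op": "send_rows", "data": {"rows": [{"offset":[0,0,0.0188],"rotation":[0,0,1],"fingers":1},{"offset":[0,0,0.0188],"rotation":[0,0,1],"fingers":1},{"offset":[0,0,0.0188],"rotation":[0,0,1],"fingers":1},{"offset":[0,0,0.0188],"rotation":[0,0,1],"fingers":1},{"offset":[0,0,0],"rotation":[0,0,0],"fingers":1}]}}

```text
t: 44.75
tool_pos: [551.8, 62.7, 149.3]
ee_rot: [-180.0, 0.1, 21.4]
ft_force: [-2.7, 0.6, 5.7]
opening: 14.9
gripper_force: 34.9
```

```bash
python3 - <<'E'
from lib import *
s=r.sense();print(s["t"],s["ee_rot"],s["tool_pos"],s["opening"],s["ft_force"],s["wrist_torque"])
E
```

```text
44.75 [-1.79953737e+02  5.36491100e-02  2.13947973e+01] [551.7521886   62.70319963 149.29475436] 14.940409227524421 [-2.71829462  0.57270347  5.72601056] [ 0.0336472   0.61651817 -0.05906178]
```

Emit:
{"op": "send_rows", "data": {"rows": [{"offset":[0,0,0.0188],"rotation":[0,0,1],"fingers":1},{"offset":[0,0,0.0188],"rotation":[0,0,1],"fingers":1},{"offset":[0,0,0.0188],"rotation":[0,0,1],"fingers":1},{"offset":[0,0,0.0188],"rotation":[0,0,1],"fingers":1},{"offset":[0,0,0.0188],"rotation":[0,0,0.8],"fingers":1}]}}

```text
t: 45.17
tool_pos: [551.7, 63.1, 147.1]
ee_rot: [-179.9, 0.1, -7.5]
ft_force: [-2.7, 1.2, 6.3]
opening: 14.6
gripper_force: 34.9
```

Emit:
{"op": "send_rows", "data": {"rows": [{"offset":[0,0,0],"rotation":[0,0,0.4],"fingers":1},{"offset":[0,0,0],"rotation":[0,0,0.4],"fingers":1},{"offset":[0,0,0],"rotation":[0,0,0],"fingers":1},{"offset":[0,0,0],"rotation":[0,0,0],"fingers":1}]}}

```text
t: 45.5
tool_pos: [552.0, 65.9, 147.1]
ee_rot: [-179.7, 0.1, -11.9]
ft_force: [-1.9, 7.8, 4.7]
opening: 14.9
gripper_force: 36.0
```

```bash
python3 - <<'E'
from lib import *
s=r.sense();print(s["t"],s["ee_rot"],s["tool_pos"],s["opening"],s["ft_force"],s["wrist_torque"])
E
```

```text
45.5 [-1.79673614e+02  9.05503436e-02 -1.18790747e+01] [552.02489515  65.93207397 147.09240693] 14.913135509669276 [-1.93767704  7.77132518  4.70103206] [1.17655681 0.57518077 0.76541556]
```

Emit:
{"op": "send_rows", "data": {"rows": [{"offset":[0,0,0],"rotation":[0,0,-0.7],"fingers":1},{"offset":[0,0,0],"rotation":[0,0,0],"fingers":0},{"offset":[0,0,0],"rotation":[0,0,0],"fingers":0},{"offset":[0,0,0],"rotation":[0,0,0],"fingers":0},{"offset":[0,0,0],"rotation":[0,0,0],"fingers":0}]}}

```text
t: 45.92
tool_pos: [552.7, 62.2, 145.9]
ee_rot: [180.0, 0.0, -7.9]
ft_force: [-0.2, -0.4, 0.4]
opening: 37.9
gripper_force: 0.0
```

Emit:
{"op": "send_rows", "data": {"rows": [{"offset":[0,0,-1],"rotation":[0,0,0],"fingers":0},{"offset":[0,0,-1],"rotation":[0,0,0],"fingers":0},{"offset":[0,0,-1],"rotation":[0,0,0],"fingers":0},{"offset":[0,0,-1],"rotation":[0,0,0],"fingers":0},{"offset":[0,0,-1],"rotation":[0,0,0],"fingers":0}]}}

```text
t: 46.33
tool_pos: [552.5, 62.2, 272.1]
ee_rot: [180.0, 0.0, -7.9]
ft_force: [-0.7, -0.2, 0.2]
opening: 47.2
gripper_force: 0.0
```

Emit:
{"op": "send_rows", "data": {"rows": [{"offset":[0,0,-0.4],"rotation":[0,0,0],"fingers":0},{"offset":[0,0,0],"rotation":[0,0,0],"fingers":0},{"offset":[0,0,0],"rotation":[0,0,0],"fingers":0},{"offset":[0,0,0],"rotation":[0,0,0],"fingers":0},{"offset":[0,0,0],"rotation":[0,0,0],"fingers":0}]}}

```text
t: 46.75
tool_pos: [551.7, 62.4, 279.1]
ee_rot: [180.0, 0.2, -7.8]
ft_force: [0.7, -0.6, 0.6]
opening: 46.8
gripper_force: 0.0
```

```bash
python3 - <<'E'
from lib import *
s=r.sense();print(s["t"],s["ee_rot"],s["tool_pos"],s["opening"],s["ft_force"])
q=np.load("q.npy")
w=Cam("wrist","o1")
for n in("lockrod","rod_tip"):print(n,[([round(x) for x in d["extent"]],round(d["score"],2)) for d in spotter.spot_in("wrist",n)])
print("old rod",w.proj([[584,313,13],[429,305,13]]))
t=Cam("top","o1t")
for n in("lockrod","rod_tip"):
  for d in spotter.spot_in("top",n): print(n,np.round(d["extent"]),round(d["score"],2))
print("old rod",t.proj([[584,313,13],[429,305,13]]))
# bar extents brightness for cap angle
cv2.imwrite("pics/v14.png",w.img[:,:,::-1])
for n in("cap_grip",):print(n,[([round(x) for x in d["extent"]],round(d["score"],2)) for d in spotter.spot_in("wrist",n)])
print(goto([470,305,300],[180,0,-7.4]))
E
```

```text
46.75 [179.9771105    0.21095465  -7.82820651] [551.6698103   62.38233408 279.1227246 ] 46.76939658974383 [ 0.68669976 -0.60001925  0.55967342]
lockrod [([121, 169, 153, 266], 0.67), ([214, 351, 228, 370], 0.58), ([3, 202, 33, 220], 0.54), ([418, 9, 549, 68], 0.32)]
rod_tip [([125, 172, 156, 264], 0.94), ([2, 201, 35, 220], 0.72), ([217, 355, 228, 374], 0.66), ([144, 4, 224, 50], 0.38)]
old rod [[123.07487888 171.87405936]
 [149.57365618 259.95495981]]
lockrod [247. 262. 259. 331.] 0.98
lockrod [129. 205. 172. 212.] 0.66
lockrod [238. 203. 240. 244.] 0.52
lockrod [286. 206. 326. 250.] 0.45
rod_tip [238. 198. 244. 245.] 0.68
rod_tip [246. 268. 261. 333.] 0.68
rod_tip [126. 205. 170. 213.] 0.51
old rod [[237.87560303 200.71066348]
 [238.84027893 244.44932561]]
cap_grip [([225, 133, 332, 230], 0.79)]
shift/25: [-4.592 -9.163 -0.763] rot/6: [ 0.     0.005 -0.07 ]
```

Emit:
{"op": "send_rows", "data": {"rows": [{"offset":[-0.46,-0.916,-0.08],"rotation":[0,0,0],"fingers":0},{"offset":[-0.46,-0.916,-0.08],"rotation":[0,0,0],"fingers":0},{"offset":[-0.46,-0.916,-0.08],"rotation":[0,0,0],"fingers":0},{"offset":[-0.46,-0.916,-0.08],"rotation":[0,0,0],"fingers":0},{"offset":[-0.46,-0.916,-0.08],"rotation":[0,0,0],"fingers":0}]}}

```text
t: 47.52
tool_pos: [510.8, 184.7, 291.3]
ee_rot: [-180.0, -0.0, -7.8]
ft_force: [-0.0, 0.5, 0.6]
opening: 47.0
gripper_force: 0.0
```

Emit:
{"op": "send_rows", "data": {"rows": [{"offset":[-0.46,-0.916,-0.08],"rotation":[0,0,0],"fingers":0},{"offset":[-0.46,-0.916,-0.08],"rotation":[0,0,0],"fingers":0},{"offset":[-0.46,-0.916,-0.08],"rotation":[0,0,0],"fingers":0},{"offset":[-0.46,-0.916,-0.08],"rotation":[0,0,0],"fingers":0},{"offset":[-0.46,-0.916,-0.08],"rotation":[0,0,0],"fingers":0}]}}

```text
t: 47.93
tool_pos: [469.3, 306.1, 301.4]
ee_rot: [-180.0, -0.0, -7.8]
ft_force: [1.0, -0.2, 0.7]
opening: 47.1
gripper_force: 0.0
```

Emit:
{"op": "send_rows", "data": {"rows": [{"offset":[0,0,0],"rotation":[0,0,-1],"fingers":0},{"offset":[0,0,0],"rotation":[0,0,-1],"fingers":0},{"offset":[0,0,0],"rotation":[0,0,-1],"fingers":0},{"offset":[0,0,0],"rotation":[0,0,-1],"fingers":0},{"offset":[0,0,0],"rotation":[0,0,-1],"fingers":0}]}}

```text
t: 48.35
tool_pos: [469.8, 305.1, 301.1]
ee_rot: [-180.0, -0.0, 22.5]
ft_force: [0.4, 0.7, 0.2]
opening: 46.8
gripper_force: 0.0
```

Emit:
{"op": "send_rows", "data": {"rows": [{"offset":[0,0,0],"rotation":[0,0,-1],"fingers":0},{"offset":[0,0,0],"rotation":[0,0,-1],"fingers":0},{"offset":[0,0,0],"rotation":[0,0,-1],"fingers":0},{"offset":[0,0,0],"rotation":[0,0,-1],"fingers":0},{"offset":[0,0,0],"rotation":[0,0,-1],"fingers":0}]}}

```text
t: 48.77
tool_pos: [469.9, 305.0, 301.1]
ee_rot: [-180.0, -0.0, 52.5]
ft_force: [0.2, -0.3, 0.4]
opening: 46.7
gripper_force: 0.0
```

Emit:
{"op": "send_rows", "data": {"rows": [{"offset":[0,0,0],"rotation":[0,0,-1],"fingers":0},{"offset":[0,0,0],"rotation":[0,0,-1],"fingers":0},{"offset":[0,0,0],"rotation":[0,0,-1],"fingers":0},{"offset":[0,0,0],"rotation":[0,0,-1],"fingers":0},{"offset":[0,0,0],"rotation":[0,0,-1],"fingers":0}]}}

```text
t: 49.18
tool_pos: [469.9, 305.0, 301.1]
ee_rot: [180.0, -0.0, 82.5]
ft_force: [-0.1, -0.6, -0.9]
opening: 46.9
gripper_force: 0.0
```

Emit:
{"op": "send_rows", "data": {"rows": [{"offset":[0,0,0],"rotation":[0,0,-1],"fingers":0},{"offset":[0,0,0],"rotation":[0,0,-1],"fingers":0},{"offset":[0,0,0],"rotation":[0,0,-1],"fingers":0},{"offset":[0,0,0],"rotation":[0,0,-1],"fingers":0},{"offset":[0,0,0],"rotation":[0,0,-1],"fingers":0}]}}

```text
t: 49.6
tool_pos: [469.9, 305.0, 301.2]
ee_rot: [180.0, -0.0, 112.5]
ft_force: [-0.4, 0.7, -0.0]
opening: 47.2
gripper_force: 0.0
```

Emit:
{"op": "send_rows", "data": {"rows": [{"offset":[0,0,0],"rotation":[0,0,-1],"fingers":0},{"offset":[0,0,0],"rotation":[0,0,-1],"fingers":0},{"offset":[0,0,0],"rotation":[0,0,-1],"fingers":0},{"offset":[0,0,0],"rotation":[0,0,-1],"fingers":0},{"offset":[0,0,0],"rotation":[0,0,-1],"fingers":0}]}}

```text
t: 50.02
tool_pos: [469.9, 305.0, 301.2]
ee_rot: [180.0, 0.0, 142.5]
ft_force: [0.3, -0.1, -0.5]
opening: 47.0
gripper_force: 0.0
```

Emit:
{"op": "send_rows", "data": {"rows": [{"offset":[0,0,0],"rotation":[0,0,-1],"fingers":0},{"offset":[0,0,0],"rotation":[0,0,-1],"fingers":0},{"offset":[0,0,0],"rotation":[0,0,-1],"fingers":0},{"offset":[0,0,0],"rotation":[0,0,-1],"fingers":0},{"offset":[0,0,0],"rotation":[0,0,-1],"fingers":0}]}}

```text
t: 50.43
tool_pos: [469.9, 305.0, 301.2]
ee_rot: [180.0, 0.0, 172.5]
ft_force: [-0.6, -0.0, -0.5]
opening: 47.1
gripper_force: 0.0
```

Emit:
{"op": "send_rows", "data": {"rows": [{"offset":[0,0,0],"rotation":[0,0,-1],"fingers":0},{"offset":[0,0,0],"rotation":[0,0,-0.8],"fingers":0},{"offset":[0,0,0],"rotation":[0,0,0],"fingers":0},{"offset":[0,0,0],"rotation":[0,0,0],"fingers":0},{"offset":[0,0,0],"rotation":[0,0,0],"fingers":0}]}}

```text
t: 50.85
tool_pos: [469.9, 305.0, 301.2]
ee_rot: [180.0, 0.0, -177.1]
ft_force: [0.5, 0.6, -0.2]
opening: 47.4
gripper_force: 0.0
```

```bash
cat > rodm.py <<'E'
from lib import *
s=r.sense();print(s["t"],s["ee_rot"],s["tool_pos"],s["opening"],s["joint_positions"].round(1))
w=Cam("wrist","p1");im=w.img
for n in("lockrod",):print(n,[([round(x) for x in d["extent"]],round(d["score"],2)) for d in spotter.spot_in("wrist",n)])
# black handle mask near expected
u=w.proj([[459,307,13]])[0];print("exp",u)
g=im.max(2);m=((g<48)*255).astype(np.uint8)
x0,y0=int(u[0])-45,int(u[1])-60;mm=m[max(y0,0):y0+120,max(x0,0):x0+90]
n,l,st,ce=cv2.connectedComponentsWithStats(mm)
for i in range(1,n):
    if st[i][4]>60:
        c=cv2.minAreaRect(np.argwhere(l==i)[:,::-1].astype(np.float32));c0=np.array(c[0])+[max(x0,0),max(y0,0)]
        b=cv2.boxPoints(c)+[max(x0,0),max(y0,0)];print(st[i].tolist(),c0.round(1),c[1:],[w.at(p,22)[:2].round(1).tolist() for p in b],"cen",w.at(c0,20)[:2].round(1))
# bright shaft
E
python3 rodm.py; python3 - <<'E'
import cv2;im=cv2.imread("pics/p1.png");cv2.imwrite("pics/v14.png",cv2.resize(im[60:300,160:420],(780,600) if 0 else (650,600),interpolation=cv2.INTER_CUBIC))
E
```

```text
50.85 [ 1.79994598e+02  2.61998176e-03 -1.77117708e+02] [469.86995603 304.97660142 301.15055643] 47.38281082055986 [ 25.9  12.1  73.9   0.   94.  -67. ]
lockrod [([422, 214, 494, 230], 0.97), ([239, 0, 265, 91], 0.74), ([274, 138, 288, 240], 0.65), ([328, 156, 371, 261], 0.56)]
exp [282.74623916 159.57707006]
```

View pics/v14.png

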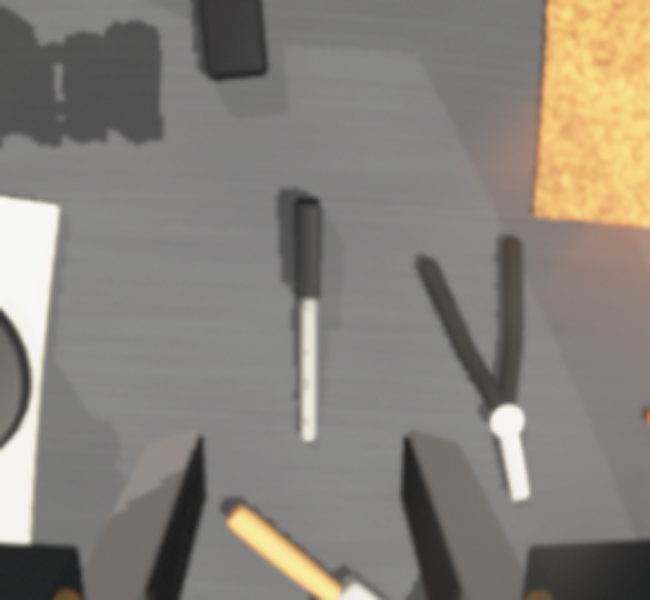

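```bash
cat > rodp.py <<'E'
from lib import *
import sys
w=Cam("wrist","p2");s=r.sense()
f=lambda x,y:np.array((160+(x+.5)/2.5-.5,60+(y+.5)/2.5-.5))
tip=w.at(f(309,441),13);jun=w.at(f(309.5,298),13);jt=w.at(f(309,298),26);rear=w.at(f(309.5,198),26)
print("tip",tip,"jun13",jun,"jun26",jt,"rear",rear,"shaft",np.linalg.norm(tip-jun),"handle",np.linalg.norm(jt-rear))
d=tip[:2]-rear[:2];yaw=np.degrees(np.arctan2(d[1],d[0]));print("yaw",yaw,np.hypot(*d))
e=d/np.hypot(*d);mid=(tip[:2]-128*e+rear[:2]+30*e)/2;print("mid",mid,tip[:2]-128*e,rear[:2]+30*e)
G=mid-20*e;np.save("rod.npy",np.r_[mid,yaw]);print("G",G,goto(np.r_[G,-20],[180,0,yaw+180]))
E
python3 rodp.py
```

```text
tip [583.8007823  314.39573381  13.        ] jun13 [489.19588812 309.70831806  13.        ] jun26 [486.73148306 309.16245189  26.        ] rear [426.25315216 306.30717086  26.        ] shaft 94.72094736085059 handle 60.54569463465202
yaw 2.9390094703797183 157.75512864335676
mid [456.09141791 307.83908023] [455.96914328 307.8328026 ] [456.21369255 307.84535786]
G [436.11772432 306.81362223] shift/25: [ 1.346  0.141 12.847] rot/6: [ 0.001  0.001 -0.   ]
```

Emit:
{"op": "send_rows", "data": {"rows": [{"offset":[0.673,0.07,1],"rotation":[0,0,0],"fingers":0},{"offset":[0.673,0.071,1],"rotation":[0,0,0],"fingers":0},{"offset":[0,0,1],"rotation":[0,0,0],"fingers":0},{"offset":[0,0,1],"rotation":[0,0,0],"fingers":0},{"offset":[0,0,1],"rotation":[0,0,0],"fingers":0}]}}

```text
t: 51.42
tool_pos: [435.8, 306.8, 175.4]
ee_rot: [180.0, 0.1, -177.0]
ft_force: [-0.3, 0.0, 1.1]
opening: 47.1
gripper_force: 0.0
```

Emit:
{"op": "send_rows", "data": {"rows": [{"offset":[0,0,1],"rotation":[0,0,0],"fingers":0},{"offset":[0,0,1],"rotation":[0,0,0],"fingers":0},{"offset":[0,0,1],"rotation":[0,0,0],"fingers":0},{"offset":[0,0,1],"rotation":[0,0,0],"fingers":0},{"offset":[0,0,1],"rotation":[0,0,0],"fingers":0}]}}

```text
t: 51.83
tool_pos: [436.2, 306.8, 50.2]
ee_rot: [180.0, 0.0, -177.1]
ft_force: [0.4, 0.4, -0.4]
opening: 46.5
gripper_force: 0.0
```

Emit:
{"op": "send_rows", "data": {"rows": [{"offset":[0,0,0.7],"rotation":[0,0,0],"fingers":0},{"offset":[0,0,0.5],"rotation":[0,0,0],"fingers":0},{"offset":[0,0,0],"rotation":[0,0,0],"fingers":0},{"offset":[0,0,0],"rotation":[0,0,0],"fingers":0},{"offset":[0,0,0],"rotation":[0,0,0],"fingers":0}]}}

```text
t: 52.25
tool_pos: [436.9, 307.2, 22.0]
ee_rot: [180.0, 0.1, -177.0]
ft_force: [0.1, -0.7, 0.4]
opening: 46.7
gripper_force: 0.0
```

```bash
python3 - <<'E'
from lib import *
s=r.sense();w=Cam("wrist","p3");print(s["t"],s["ee_rot"],s["tool_pos"],s["opening"],s["ft_force"])
print(goto([436.1,306.8,-20],[180,0,-177.06]))
# rod predicted pixels and observed handle/fingers profile
print("rod pred mid/rear/tip",w.proj([[456.1,307.8,26],[426.1,306.3,26],[583.9,314.4,13]]).round(1).tolist(), "TCP",w.proj(s["tool_pos"]))
g=w.img.max(2)
for y in (150,170,190,200,210,220,230,240): print(y,"".join("%4d"%v for v in g[y,236:326:3]))
E
```

```text
52.25 [ 1.79956162e+02  8.42580933e-02 -1.77034156e+02] [436.92889007 307.17887332  21.98963075] 46.731620691291305 [ 0.0667608  -0.66576046  0.42331085]
shift/25: [ 0.047 -0.019  1.692] rot/6: [0.01  0.021 0.005]
rod pred mid/rear/tip [[281.2, 258.5], [281.2, 217.1], [281.1, 376.5]] TCP [[281.68808069 230.46927933]]
150   84  84  85  84  86  85  86  85  85  85  86  85  86  86  86  86  86  87  87  87  87  88  89  90 102 137 139 139 138 138
170   85  86  85  85  85  86  85  86  85  85  86  87  87  87  87  87  88  87  88  89  90  90  90  92  92 124 139 139 139 140
190   84  84  85  84  83  84  85  85  84  85  85  85  85  85  86  86  86  86  87  87  87  87  88  87 100 136 137 137 137 137
200   86  86  86  87  86  87  86  87  86  86  86  86  86  86  86  86  86  87  87  87  87  87  87  87 104 135 135 135 136 136
210  121 119 102 100 117 131 106  86  86  85  85  82  67  63  63  63  63  69  84  86 105 116 100 100 117 133 134 132 133 132
220  135 135 137 136 137 136  99  86  86  86  82  41  37  38  38  36  37  35  69 125 134 135 135 135 136 137 136 137 138 138
230  137 137 136 136 136 136 135  96  86  85  80  39  38  39  58  74  79  77  72 122 122 126 133 135 135 136 137 136 137 137
240  126  44 123 138 138 138 137  98  86  86  82  49  56  59  64  71  76  74  72 125 126 125 126 128 137 138 137 138 118  42
```

Emit:
{"op": "send_rows", "data": {"rows": [{"offset":[0.03,0,0.4],"rotation":[0,0,0],"fingers":0},{"offset":[0,0,0.4],"rotation":[0,0,0],"fingers":0},{"offset":[0,0,0.3],"rotation":[0,0,0],"fingers":0},{"offset":[0,0,0],"rotation":[0,0,0],"fingers":0},{"offset":[0,0,0],"rotation":[0,0,0],"fingers":0}]}}

```text
t: 52.72
tool_pos: [434.7, 306.3, -7.2]
ee_rot: [-180.0, -0.1, -177.0]
ft_force: [-0.1, -0.5, -0.2]
opening: 46.7
gripper_force: 0.0
```

Emit:
{"op": "send_rows", "data": {"rows": [{"offset":[0,0,0.2],"rotation":[0,0,0],"fingers":0},{"offset":[0,0,0.2],"rotation":[0,0,0],"fingers":0},{"offset":[0,0,0.2],"rotation":[0,0,0],"fingers":0},{"offset":[0,0,0],"rotation":[0,0,0],"fingers":0},{"offset":[0,0,0],"rotation":[0,0,0],"fingers":0}]}}

```text
t: 53.13
tool_pos: [435.1, 306.5, -21.7]
ee_rot: [-180.0, -0.0, -177.0]
ft_force: [-0.8, -0.3, 0.6]
opening: 47.0
gripper_force: 0.0
```

Emit:
{"op": "send_rows", "data": {"rows": [{"offset":[0,0,0],"rotation":[0,0,0],"fingers":0.4},{"offset":[0,0,0],"rotation":[0,0,0],"fingers":0.5},{"offset":[0,0,0],"rotation":[0,0,0],"fingers":0.6},{"offset":[0,0,0],"rotation":[0,0,0],"fingers":0.8},{"offset":[0,0,0],"rotation":[0,0,0],"fingers":1}], "squeeze": 50}}

```text
t: 53.55
tool_pos: [435.5, 306.8, -21.2]
ee_rot: [180.0, 0.0, -177.0]
ft_force: [0.3, -0.4, -0.0]
opening: 17.0
gripper_force: 0.1
```

Emit:
{"op": "send_rows", "data": {"rows": [{"offset":[0,0,0],"rotation":[0,0,0],"fingers":1},{"offset":[0,0,0],"rotation":[0,0,0],"fingers":1},{"offset":[0,0,0],"rotation":[0,0,0],"fingers":1},{"offset":[0,0,0],"rotation":[0,0,0],"fingers":1}]}}

```text
t: 53.88
tool_pos: [435.4, 306.8, -21.3]
ee_rot: [180.0, 0.0, -177.0]
ft_force: [0.3, 1.1, 1.1]
opening: 16.0
gripper_force: 50.0
```

```bash
python3 - <<'E'
from lib import *
s=r.sense();print(s["t"],s["ee_rot"],s["tool_pos"],s["opening"],s["ft_force"],s["gripper_force"])
R=rot(s["ee_rot"]);m=np.r_[np.load("rod.npy")[:2],13.];y=np.radians(2.94)
tip=m+128*np.array([np.cos(y),np.sin(y),0])
print("mid,tip in tool",(R.T@(m-s["tool_pos"])).round(2),(R.T@(tip-s["tool_pos"])).round(2))
w=Cam("wrist","p4");print([([round(x) for x in d["extent"]],round(d["score"],2)) for d in spotter.spot_in("wrist","lockrod")])
print(w.proj([tip,m+30*(tip-m)/128]).round(1))
E
```

```text
53.8833 [ 1.79988979e+02  1.09164039e-02 -1.77016859e+02] [435.42886481 306.77137203 -21.26146621] 15.990389690182287 [0.2669996  1.09134387 1.11436886] 49.987632036209106
mid,tip in tool [-20.7   -0.   -34.26] [-1.487e+02 -1.000e-01 -3.423e+01]
[([265, 231, 294, 377], 0.91), ([159, 0, 234, 109], 0.68)]
[[281.5 413.4]
 [281.7 321.3]]
```

Emit:
{"op": "send_rows", "data": {"rows": [{"offset":[0,0,-0.4],"rotation":[0,0,0],"fingers":1},{"offset":[0,0,-0.8],"rotation":[0,0,0],"fingers":1},{"offset":[0,0,-1],"rotation":[0,0,0],"fingers":1},{"offset":[0,0,-1],"rotation":[0,0,0],"fingers":1},{"offset":[0,0,-1],"rotation":[0,0,0],"fingers":1}]}}

```text
t: 54.4
tool_pos: [434.9, 306.4, 85.0]
ee_rot: [-180.0, -0.0, -177.0]
ft_force: [0.4, -0.6, -0.9]
opening: 15.6
gripper_force: 50.0
```

Emit:
{"op": "send_rows", "data": {"rows": [{"offset":[0,0,-1],"rotation":[0,0,0],"fingers":1},{"offset":[0,0,-1],"rotation":[0,0,0],"fingers":1},{"offset":[0,0,-0.6],"rotation":[0,0,0.7],"fingers":1},{"offset":[0,0,0],"rotation":[0,0,0.8],"fingers":1},{"offset":[0,0,0],"rotation":[0,0,0.8],"fingers":1}]}}

```text
t: 54.82
tool_pos: [435.9, 307.0, 150.7]
ee_rot: [179.9, 0.1, 168.9]
ft_force: [-0.2, 1.1, -1.1]
opening: 15.7
gripper_force: 50.0
```

Emit:
{"op": "send_rows", "data": {"rows": [{"offset":[0,0,0],"rotation":[0,0,0.8],"fingers":1},{"offset":[0,0,0],"rotation":[0,0,0.8],"fingers":1},{"offset":[0,0,0],"rotation":[0,0,0.8],"fingers":1},{"offset":[0,0,0],"rotation":[0,0,0.8],"fingers":1},{"offset":[0,0,0],"rotation":[0,0,0.8],"fingers":1}]}}

```text
t: 55.23
tool_pos: [434.9, 306.5, 149.1]
ee_rot: [-180.0, -0.0, 144.9]
ft_force: [-0.5, 0.6, -0.9]
opening: 15.9
gripper_force: 50.0
```

Emit:
{"op": "send_rows", "data": {"rows": [{"offset":[0,0,0],"rotation":[0,0,0.8],"fingers":1},{"offset":[0,0,0],"rotation":[0,0,0.8],"fingers":1},{"offset":[0,0,0],"rotation":[0,0,0.8],"fingers":1},{"offset":[0,0,0],"rotation":[0,0,0.8],"fingers":1},{"offset":[0,0,0],"rotation":[0,0,0.8],"fingers":1}]}}

```text
t: 55.65
tool_pos: [435.0, 306.5, 149.1]
ee_rot: [-180.0, -0.0, 120.9]
ft_force: [-0.0, 0.5, -0.7]
opening: 15.8
gripper_force: 50.0
```

Emit:
{"op": "send_rows", "data": {"rows": [{"offset":[0,0,0],"rotation":[0,0,0.8],"fingers":1},{"offset":[0,0,0],"rotation":[0,0,0.8],"fingers":1},{"offset":[0,0,0],"rotation":[0,0,0.8],"fingers":1},{"offset":[0,0,0],"rotation":[0,0,0.8],"fingers":1},{"offset":[0,0,0],"rotation":[0,0,0.8],"fingers":1}]}}

```text
t: 56.07
tool_pos: [435.0, 306.5, 149.1]
ee_rot: [-180.0, -0.0, 96.9]
ft_force: [-0.1, 0.5, -1.9]
opening: 15.8
gripper_force: 50.0
```

Emit:
{"op": "send_rows", "data": {"rows": [{"offset":[0,0,0],"rotation":[0,0,0.8],"fingers":1},{"offset":[0,0,0],"rotation":[0,0,0.8],"fingers":1},{"offset":[0,0,0],"rotation":[0,0,0.8],"fingers":1},{"offset":[0,0,0],"rotation":[0,0,0],"fingers":1},{"offset":[0,0,0],"rotation":[0,0,0],"fingers":1}]}}

```text
t: 56.48
tool_pos: [435.2, 306.6, 149.0]
ee_rot: [180.0, -0.0, 82.9]
ft_force: [-0.6, -0.9, -0.2]
opening: 15.6
gripper_force: 50.0
```

Emit:
{"op": "send_rows", "data": {"rows": [{"offset":[0,0,0],"rotation":[-0.8,0,0],"fingers":1},{"offset":[0,0,0],"rotation":[-0.8,0,0],"fingers":1},{"offset":[0,0,0],"rotation":[-0.8,0,0],"fingers":1},{"offset":[0,0,0],"rotation":[-0.8,0,0],"fingers":1},{"offset":[0,0,0],"rotation":[-0.8,0,0],"fingers":1}]}}

```text
t: 56.9
tool_pos: [435.4, 306.8, 149.7]
ee_rot: [155.7, -0.1, 82.9]
ft_force: [-0.6, -0.9, -1.8]
opening: 15.9
gripper_force: 50.0
```

Emit:
{"op": "send_rows", "data": {"rows": [{"offset":[0,0,0],"rotation":[-0.8,0,0],"fingers":1},{"offset":[0,0,0],"rotation":[0,0,0],"fingers":1},{"offset":[0,0,0],"rotation":[0,0,0],"fingers":1},{"offset":[0,0,0],"rotation":[0,0,0],"fingers":1},{"offset":[0,0,0],"rotation":[0,0,0],"fingers":1}]}}

```text
t: 57.32
tool_pos: [437.0, 307.3, 149.7]
ee_rot: [151.2, -0.1, 82.7]
ft_force: [0.2, -1.4, -2.2]
opening: 15.5
gripper_force: 50.0
```

```bash
cat > ins.py <<'E'
from lib import *
import sys
s=r.sense();print(s["t"],s["ee_rot"].round(2),s["tool_pos"].round(1),s["opening"],s["ft_force"].round(1),s["joint_positions"].round(1))
q=np.load("q.npy");R=rot(s["ee_rot"]);tip=s["tool_pos"]+R@[-148.7,0,-34.3];ax=R@[-1,0,0]
c,sn=np.cos(q[2]),np.sin(q[2]);Q=np.array([[c,-sn,0],[sn,c,0],[0,0,1]])
print("tip in station",(Q.T@(tip-[q[0],q[1],0])).round(1),"axis station",(Q.T@ax).round(3))
R2=Q@np.c_[[0,1,0],[np.cos(np.radians(float(sys.argv[2]))),0,np.sin(np.radians(float(sys.argv[2])))],[np.sin(np.radians(float(sys.argv[2]))),0,-np.cos(np.radians(float(sys.argv[2])))]]
rpy=Ro.from_matrix(R2).as_euler("xyz",degrees=True);print("det",np.linalg.det(R2),"rpy",rpy)
y=float(sys.argv[1]);z=float(sys.argv[3]) if len(sys.argv)>3 else 75
P=S([-100,y,z],q)[0]-R2@[-148.7,0,-34.3];print("P",P,goto(P,rpy))
w=Cam("wrist","r1");print([([round(x) for x in d["extent"]],round(d["score"],2)) for d in spotter.spot_in("wrist","lockrod")])
E
python3 ins.py 30 28
```

```text
57.3167 [ 1.5119e+02 -8.0000e-02  8.2730e+01] [437.  307.3 149.7] 15.453498739539201 [ 0.2 -1.4 -2.2] [ 44.9   4.9 112.2 -30.5  48.4  69.8]
tip in station [-161.8   79.2  179.5] axis station [ 0.002 -1.    -0.001]
det 1.0 rpy [152.    0.   82.6]
P [491.81741325 250.41721703  44.71489756] shift/25: [-1.984  0.137  4.863] rot/6: [ 0.136 -0.023  0.013]
[([69, 238, 162, 297], 0.8), ([264, 233, 293, 375], 0.77), ([255, 264, 445, 375], 0.26)]
```

Emit:
{"op": "send_rows", "data": {"rows": [{"offset":[-0.397,0.027,0.97],"rotation":[0.136,-0.02,0.013],"fingers":1},{"offset":[-0.397,0.027,0.97],"rotation":[0,0,0],"fingers":1},{"offset":[-0.397,0.027,0.97],"rotation":[0,0,0],"fingers":1},{"offset":[-0.397,0.027,0.97],"rotation":[0,0,0],"fingers":1},{"offset":[-0.397,0.027,0.97],"rotation":[0,0,0],"fingers":1}]}}

```text
t: 57.83
tool_pos: [490.5, 249.0, 43.0]
ee_rot: [152.0, 0.0, 82.6]
ft_force: [0.3, -0.4, -0.4]
opening: 15.7
gripper_force: 50.0
```

Emit:
{"op": "send_rows", "data": {"rows": [{"offset":[0,0,0],"rotation":[0,0,0],"fingers":1},{"offset":[0,0,0],"rotation":[0,0,0],"fingers":1},{"offset":[0,0,0],"rotation":[0,0,0],"fingers":1},{"offset":[0,0,0],"rotation":[0,0,0],"fingers":1},{"offset":[0,0,0],"rotation":[0,0,0],"fingers":1}]}}

```text
t: 58.25
tool_pos: [489.5, 251.0, 45.0]
ee_rot: [151.9, -0.1, 82.7]
ft_force: [0.9, 0.6, -0.8]
opening: 15.7
gripper_force: 50.0
```

Emit:
{"op": "send_rows", "data": {"rows": [{"offset":[0,0,0],"rotation":[0,0,0],"fingers":1},{"offset":[0,0,0],"rotation":[0,0,0],"fingers":1},{"offset":[0,0,0],"rotation":[0,0,0],"fingers":1},{"offset":[0,0,0],"rotation":[0,0,0],"fingers":1},{"offset":[0,0,0],"rotation":[0,0,0],"fingers":1}]}}

```text
t: 58.67
tool_pos: [488.6, 249.8, 43.5]
ee_rot: [152.0, 0.1, 82.7]
ft_force: [-0.0, -0.4, -1.0]
opening: 15.6
gripper_force: 50.0
```

```bash
python3 ins.py 30 28; python3 - <<'E'
from lib import *
s=r.sense();R=rot(s["ee_rot"]);T=s["tool_pos"];q=np.load("q.npy")
L=np.array([T+R@[x,0,-34.3] for x in(-50.7,-148.7)])
for n in("scene","top","wrist"):
    c=Cam(n,"t_"+n);print(n,"jun/tip",c.proj(L).round(1).tolist(),"eye",c.proj(S([[-100,0,75],[-93,0,198]],q)).round(1).tolist())
    for k in("rod_tip","bridge_eye","lockrod"):print(k,[([round(x) for x in d["extent"]],round(d["score"],2)) for d in spotter.spot_in(n,k)][:4])
E
```

```text
58.6667 [1.5201e+02 6.0000e-02 8.2670e+01] [488.6 249.8  43.5] 15.623959769679507 [-0.  -0.4 -1. ] [ 33.3  12.4 121.7 -38.4  29.5  71.8]
tip in station [-102.9   29.    74. ] axis station [ 0.001 -1.     0.001]
det 1.0 rpy [152.    0.   82.6]
P [491.81741325 250.41721703  44.71489756] shift/25: [0.039 0.131 0.016] rot/6: [-0.001  0.003  0.015]
[([4, 231, 92, 292], 0.94), ([265, 231, 295, 377], 0.67)]
scene jun/tip [[268.2, 203.3], [250.4, 217.2]] eye [[245.4, 221.7], [244.1, 195.8]]
rod_tip [([212, 186, 257, 200], 0.69), ([269, 195, 279, 209], 0.58)]
bridge_eye [([240, 193, 292, 238], 0.82)]
lockrod [([209, 184, 257, 203], 0.82), ([269, 189, 276, 210], 0.68)]
top jun/tip [[267.5, 233.8], [296.1, 238.0]] eye [[304.7, 238.4], [306.3, 235.1]]
rod_tip [([261, 229, 295, 237], 0.71), ([252, 272, 256, 303], 0.54), ([131, 205, 172, 212], 0.49)]
bridge_eye [([290, 173, 330, 243], 0.86), ([371, 182, 475, 247], 0.72), ([256, 228, 288, 238], 0.53), ([358, 238, 380, 267], 0.41)]
lockrod [([261, 228, 292, 241], 0.63), ([253, 266, 259, 317], 0.55), ([129, 204, 176, 215], 0.55), ([282, 173, 334, 248], 0.48)]
wrist jun/tip [[282.1, 320.2], [282.0, 412.8]] eye [[285.4, 431.4], [380.0, 532.8]]
rod_tip [([1, 232, 96, 291], 0.77), ([268, 233, 298, 374], 0.57)]
bridge_eye [([411, 362, 443, 373], 0.67), ([253, 273, 470, 372], 0.53)]
lockrod [([264, 232, 295, 378], 0.83), ([1, 229, 94, 292], 0.69), ([258, 271, 466, 374], 0.65), ([412, 364, 448, 375], 0.43)]
```

Emit:
{"op": "send_rows", "data": {"rows": [{"offset":[0,0.12,0.016],"rotation":[0,0,0.01],"fingers":1},{"offset":[0,0,0],"rotation":[0,0,0],"fingers":1},{"offset":[0,0,0],"rotation":[0,0,0],"fingers":1},{"offset":[0,0,0],"rotation":[0,0,0],"fingers":1},{"offset":[0,0,0],"rotation":[0,0,0],"fingers":1}]}}

```text
t: 59.78
tool_pos: [491.5, 249.3, 44.4]
ee_rot: [152.0, 0.0, 82.6]
ft_force: [0.1, -0.8, -0.3]
opening: 15.3
gripper_force: 50.0
```

Emit:
{"op": "send_rows", "data": {"rows": [{"offset":[0,0,0],"rotation":[0,0,0],"fingers":1},{"offset":[0,0,0],"rotation":[0,0,0],"fingers":1},{"offset":[0,0,0],"rotation":[0,0,0],"fingers":1},{"offset":[0,0,0],"rotation":[0,0,0],"fingers":1},{"offset":[0,0,0],"rotation":[0,0,0],"fingers":1}]}}

```text
t: 60.2
tool_pos: [491.5, 249.4, 44.5]
ee_rot: [152.0, 0.0, 82.6]
ft_force: [-0.3, -0.3, -1.3]
opening: 15.7
gripper_force: 50.0
```

```bash
python3 ins.py 30 28
```

```text
60.2 [1.5201e+02 3.0000e-02 8.2610e+01] [491.5 249.4  44.5] 15.656542836895643 [-0.3 -0.3 -1.3] [ 33.   12.5 121.4 -38.1  29.6  71.2]
tip in station [-100.1   29.    74.9] axis station [ 0.    -1.     0.001]
det 1.0 rpy [152.    0.   82.6]
P [491.81741325 250.41721703  44.71489756] shift/25: [ 0.042  0.009 -0.006] rot/6: [-0.002  0.004  0.003]
[([265, 232, 295, 376], 0.76), ([0, 230, 91, 291], 0.7), ([258, 274, 466, 374], 0.36)]
```

Emit:
{"op": "send_rows", "data": {"rows": [{"offset":[-0.26,0,0],"rotation":[0,0,0],"fingers":1},{"offset":[-0.26,0,0],"rotation":[0,0,0],"fingers":1},{"offset":[-0.26,0,0],"rotation":[0,0,0],"fingers":1},{"offset":[-0.26,0,0],"rotation":[0,0,0],"fingers":1},{"offset":[-0.26,0,0],"rotation":[0,0,0],"fingers":1}]}}

```text
t: 60.72
tool_pos: [492.5, 226.3, 48.0]
ee_rot: [151.5, -1.2, 82.9]
ft_force: [-2.6, 27.9, 3.1]
opening: 15.5
gripper_force: 50.4
```

```bash
python3 ins.py -5 28
```

```text
60.7167 [151.49  -1.19  82.89] [492.5 226.3  48. ] 15.476028692261572 [-2.6 27.9  3.1] [ 29.3  10.6 123.9 -37.5  26.2  67.9]
tip in station [-95.7   5.5  75. ] axis station [ 0.005 -1.    -0.021]
det 1.0 rpy [152.    0.   82.6]
P [487.30956737 215.70872635  44.71489756] shift/25: [-0.447 -0.194  0.033] rot/6: [ 0.085 -0.198 -0.051]
[([263, 231, 297, 379], 0.92), ([1, 198, 80, 286], 0.9), ([256, 259, 472, 378], 0.65)]
```

Emit:
{"op": "send_rows", "data": {"rows": [{"offset":[0.6,0,0],"rotation":[0,0,0],"fingers":1},{"offset":[0.7,0,0],"rotation":[0,0,0],"fingers":1},{"offset":[0.4,0,0],"rotation":[0,0,0],"fingers":1},{"offset":[0,0,0],"rotation":[0,0,0],"fingers":1},{"offset":[0,0,0],"rotation":[0,0,0],"fingers":1}]}}

```text
t: 61.23
tool_pos: [492.5, 258.8, 44.2]
ee_rot: [152.0, 0.1, 82.6]
ft_force: [-0.4, -1.1, -0.7]
opening: 15.6
gripper_force: 50.0
```

Emit:
{"op": "send_rows", "data": {"rows": [{"offset":[0,0,0],"rotation":[0,0,0],"fingers":1},{"offset":[0,0,0],"rotation":[0,0,0],"fingers":1},{"offset":[0,0,0],"rotation":[0,0,0],"fingers":1},{"offset":[0,0,0],"rotation":[0,0,0],"fingers":1},{"offset":[0,0,0],"rotation":[0,0,0],"fingers":1}]}}

```text
t: 61.65
tool_pos: [492.8, 258.8, 44.4]
ee_rot: [152.0, 0.0, 82.6]
ft_force: [0.0, 0.1, -1.4]
opening: 15.4
gripper_force: 50.0
```

```bash
cat > prof.py <<'E'
from lib import *
s=r.sense();R=rot(s["ee_rot"]);T=s["tool_pos"]
for n in("top","scene"):
    c=Cam(n,"u_"+n);g=cv2.cvtColor(c.img,cv2.COLOR_RGB2GRAY).astype(np.float32)
    print(n)
    for x in range(-164,-44,8):
        p=c.proj(np.array([T+R@[x,0,-34.3],T+R@[x-1.,0,-34.3]]));d=p[1]-p[0];d/=np.linalg.norm(d);nn=np.array([-d[1],d[0]])
        k=np.arange(-6,6.5,1.);P=(p[0]+k[:,None]*nn).astype(np.float32)
        print(x,p[0].round(1),cv2.remap(g,P[:,0:1],P[:,1:2],cv2.INTER_LINEAR).ravel().astype(int))
E
python3 prof.py; python3 ins.py 40 28
```

```text
top
-164 [297.9 237.5] [247 247 247 247 247 247 247 231 193 177 208 242 247]
-156 [295.6 237.1] [247 247 247 247 247 247 246 241 207 169 190 239 246]
-148 [293.2 236.8] [247 247 246 240 229 221 226 233 211 186 215 242 246]
-140 [290.9 236.4] [247 247 246 233 209 199 208 206 184 175 207 242 247]
-132 [288.5 236.1] [247 247 246 242 223 206 213 231 204 169 186 239 245]
-124 [286.2 235.7] [247 247 247 238 217 204 206 227 213 178 168 183 183]
-116 [283.9 235.4] [176 175 166 153 161 187 187 169 144 106  83  80  86]
-108 [281.5 235. ] [ 99  99 101 106 147 191 185 136  98  67  52  50  49]
-100 [279.2 234.7] [103 105 102 111 150 188 182 141 108  82  62  53  53]
-92 [276.8 234.3] [103 103 103 107 137 182 181 140 105  86  63  52  53]
-84 [274.5 234. ] [103 103 104 104 119 144 141 105  69  58  55  50  51]
-76 [272.2 233.6] [103 104 103 105 111 118 115  92  65  50  49  51  52]
-68 [269.8 233.3] [105 103 103 101  96 103 113  98  69  50  51  51  52]
-60 [267.5 232.9] [104 104 103 103  98 103 109  91  59  48  50  50  52]
-52 [265.2 232.6] [105 104  99  86  76  79  83  67  46  42  47  51  50]
scene
-
[... 778 characters left out ...]
 236 223 196 144  94]
-76 [266.  205.6] [208 234 239 239 236 225 197 175 134 112  98  90  88]
-68 [267.4 204.5] [198 209 198 180 143 147 115  94  88  87  87  88  88]
-60 [268.8 203.4] [104 103  92  82  93 103  97  86  82  85  86  88  89]
-52 [270.2 202.3] [90 81 58 36 31 50 66 44 28 47 75 87 88]
61.75 [1.5202e+02 4.0000e-02 8.2590e+01] [492.8 259.   44.4] 15.35174860911253 [ 0.6  0.4 -1. ] [ 34.1  13.1 120.5 -38.1  30.3  72.1]
tip in station [-100.2   38.7   74.8] axis station [-0.    -1.     0.001]
det 1.0 rpy [152.    0.   82.6]
P [493.10536921 260.33392866  44.71489756] shift/25: [ 0.053  0.01  -0.007] rot/6: [-0.003  0.007  0.001]
[([266, 233, 296, 374], 0.84), ([2, 242, 95, 297], 0.78)]
```

Emit:
{"op": "send_rows", "data": {"rows": [{"offset":[1,0,0],"rotation":[0,0,0],"fingers":1},{"offset":[1,-0.4,-0.9],"rotation":[0,0,0],"fingers":1},{"offset":[1,-0.4,-0.9],"rotation":[0,0,0],"fingers":1},{"offset":[1,-0.4,-0.9],"rotation":[0,0,0],"fingers":1},{"offset":[0,-0.4,-0.9],"rotation":[0,0,0],"fingers":1}]}}

```text
t: 62.27
tool_pos: [429.6, 374.2, 106.5]
ee_rot: [151.9, -0.3, 82.8]
ft_force: [-0.0, 1.5, -0.5]
opening: 15.2
gripper_force: 50.0
```

Emit:
{"op": "send_rows", "data": {"rows": [{"offset":[0,0,0],"rotation":[0,0,0],"fingers":1},{"offset":[0,0,0],"rotation":[0,0,0],"fingers":1},{"offset":[0,0,0],"rotation":[0,0,0],"fingers":1},{"offset":[0,0,0],"rotation":[0,0,0],"fingers":1},{"offset":[0,0,0],"rotation":[0,0,0],"fingers":1}]}}

```text
t: 62.68
tool_pos: [429.1, 367.1, 104.0]
ee_rot: [152.1, 0.1, 82.5]
ft_force: [-0.3, -0.2, -0.5]
opening: 15.4
gripper_force: 50.0
```

```bash
python3 prof.py; python3 - <<'E'
from lib import *
q=np.load("q.npy")
c=Cam("top");g=cv2.cvtColor(c.img,cv2.COLOR_RGB2GRAY).astype(np.float32)
def prof(A,B,n=2):
    p=c.proj(S([A,B],q));d=(p[1]-p[0])/np.linalg.norm(p[1]-p[0]);sc=np.linalg.norm(p[1]-p[0])/np.linalg.norm(np.subtract(A,B))
    k=np.arange(-5,5.1,.5);P=(p[0]+k[:,None]*d).astype(np.float32);v=cv2.remap(g,P[:,0:1],P[:,1:2],cv2.INTER_LINEAR).ravel();i=np.argmax(abs(np.diff(v)))
    print(A,"px",p[0].round(1),v.astype(int)[::2],"edge mm",(k[i]+.25)/sc)
for y in(20,40,55): prof((-125,y,10),(-124,y,10))
for y in(-55,-30,30,55): prof((125,y,10),(124,y,10))
prof((-93,0,198),(-92,0,198));prof((-93,0,198),(-93,1,198))
for y in (30,45): prof((-60+0,0,115),(-59,0,115)) if 0 else None
E
```

```text
top
-164 [264.3 256.1] [101  99 102 103 102 100 102 100 100  96  71  51  58]
-156 [261.9 255.7] [102 102 101 100 100  99  99  99  98  96  80  60  55]
-148 [259.4 255.3] [101 101  99 110 148 170 151 119 102  98  87  66  53]
-140 [257.  254.9] [100 100  95 114 170 197 167 117 101  99  95  73  56]
-132 [254.6 254.6] [ 99  98  98 116 162 192 169 123 101  97  95  81  59]
-124 [252.1 254.2] [ 98  97  99 121 170 200 183 135 103  93  83  61  44]
-116 [249.7 253.8] [101  98  96 109 161 196 181 133  96  70  53  44  40]
-108 [247.2 253.4] [ 98  96  98 109 148 188 178 131  87  60  49  47  44]
-100 [244.8 253.1] [101  99  96 106 148 194 189 137  94  67  51  47  45]
-92 [242.4 252.7] [ 98  98  97 107 149 191 187 145 107  77  56  50  50]
-84 [239.9 252.3] [ 98  98  98  98 109 136 144 121  90  67  52  50  51]
-76 [237.5 251.9] [ 99  99  99  96  93 106 115 105  94  73  56  49  50]
-68 [235.1 251.6] [100 101 100  97  96 105 113 109 100  87  71  60  55]
-60 [232.6 251.2] [100  99 100  96  91 100 115 112 105 105 103 100  96]
-52 [230.2 250.8] [ 99  99  93  76  67  76  85  80  72  77  92 102 104]
scene
-
[... 1307 characters left out ...]
100 101 100 101 117 171 233 247 248 248 248] edge mm 0.8786744603189376
(125, -55, 10) px [328.5 178.8] [102 104 100  92 128 210 243 246 245 245 245] edge mm -0.9021983499241221
(125, -30, 10) px [321.6 177.7] [102 102 101  93 129 212 245 248 247 247 247] edge mm -0.9026764376761731
(125, 30, 10) px [304.9 175.3] [ 94  94  92  93 124 189 236 243 243 242 242] edge mm -0.9038160618606025
(125, 55, 10) px [298.  174.3] [ 94  93  93  95 123 189 236 242 242 243 242] edge mm -0.9042876684744475
(-93, 0, 198) px [306.3 235.1] [227 208 151  76  42  38  60 124 193 223 228] edge mm -8.501942258260478
(-93, 0, 198) px [306.3 235.1] [123 130 133 108  65  38  38  75 150 214 241] edge mm 8.491796049704208
```

```bash
cat > fitrod.py <<'E'
from lib import *
from scipy.optimize import least_squares
s=r.sense();R=rot(s["ee_rot"]);T=s["tool_pos"];D=[]
for n in("top","scene"):
    c=Cam(n);g=cv2.cvtColor(c.img,cv2.COLOR_RGB2GRAY).astype(np.float32)
    for x in range(-144,-87,4):
        p=c.proj(np.array([T+R@[x,0,-34.3],T+R@[x-1.,0,-34.3]]));d=p[1]-p[0];d/=np.linalg.norm(d);nn=np.array([-d[1],d[0]])
        k=np.arange(-7,7.01,.25);P=(p[0]+k[:,None]*nn).astype(np.float32);v=cv2.remap(g,P[:,0:1],P[:,1:2],cv2.INTER_LINEAR).ravel()
        i=np.argmax(np.where(abs(k)<4,v,0));h=v[i]*.5+.5*max(v[max(0,i-14)],v[min(len(v)-1,i+14)])
        a=i
        while a>0 and v[a]>h:a-=1
        b=i
        while b<len(v)-1 and v[b]>h:b+=1
        D.append((c,x,p[0]+nn*(k[a]+k[b])/2,nn,n=="scene"))
def res(p):
    o=[]
    for c,x,u,nn,sc in D:
        P=T+R@np.array([x,p[0]+p[1]*(x+20),-34.3+p[2]+p[3]*(x+20)]);o.append(((c.proj(P)[0]-u)@nn)-(p[5] if sc else p[4]))
    return np.r_[o,np.array([p[0],p[2],p[4],p[5]])*[3,3,1.5,1.5]]
o=least_squares(res,np.zeros(6),loss="soft_l1");p=o.x
print("y0 %.2f yaw %.2fdeg z0 %.2f pitch %.2fdeg bias"%(p[0],np.degrees(p[1]),p[2],np.degrees(p[3])),p[4:].round(2),"rms",np.sqrt(np.mean(res(p)[:len(D)]**2)))
print("tip tool",[-148.7,p[0]+p[1]*-128.7,-34.3+p[2]+p[3]*-128.7])
E
python3 fitrod.py
```

```text
y0 -0.00 yaw 0.15deg z0 -0.00 pitch -3.49deg bias [-0.03 -0.06] rms 0.06285453911050727
tip tool [-148.7, np.float64(-0.3423397109907137), np.float64(-26.47059445022464)]
```

```bash
sed -i 's/\[-148.7,0,-34.3\]/TIP/g; s/R@\[-1,0,0\]/R@DIR/; s/^import sys/import sys\nTIP=np.array([-148.5,-.34,-26.5]);B=-3.49;DIR=np.array([-np.cos(np.radians(B)),0,-np.sin(np.radians(B))])/' ins.py
sed -i 's/^rpy=/R2=R2@rot([0,B,0]);rpy=/' ins.py; python3 ins.py 60 28 140
```

```text
62.9333 [1.5203e+02 7.0000e-02 8.2550e+01] [429.1 368.  104.7] 16.188742213995145 [-0.   0.4 -1.2] [ 50.6  11.9 110.5 -33.   47.   78.7]
tip in station [-174.1  138.7  128.1] axis station [ 0.028 -0.998 -0.053]
det 0.9999999999999997 rpy [151.95589006   3.08106665  80.95996292]
P [496.26432447 277.98551412 108.823199  ] shift/25: [-3.22   2.841  1.327] rot/6: [-0.006 -0.568 -0.002]
[([262, 233, 294, 375], 0.91), ([91, 332, 157, 363], 0.84), ([323, 1, 331, 10], 0.51)]
```

Emit:
{"op": "send_rows", "data": {"rows": [{"offset":[0,0,0],"rotation":[0,0,0],"fingers":1},{"offset":[0,0,0],"rotation":[0,-0.3,0],"fingers":1},{"offset":[0,0,0],"rotation":[0,-0.268,0],"fingers":1},{"offset":[0,0,0],"rotation":[0,0,0],"fingers":1},{"offset":[0,0,0],"rotation":[0,0,0],"fingers":1}], "squeeze": 60}}

```text
t: 63.45
tool_pos: [428.8, 369.0, 105.0]
ee_rot: [152.0, 3.0, 81.0]
ft_force: [0.4, 0.5, -1.4]
opening: 15.4
gripper_force: 60.0
```

Emit:
{"op": "send_rows", "data": {"rows": [{"offset":[0,0,0],"rotation":[0,0,0],"fingers":1},{"offset":[0,0,0],"rotation":[0,0,0],"fingers":1},{"offset":[0,0,0],"rotation":[0,0,0],"fingers":1},{"offset":[0,0,0],"rotation":[0,0,0],"fingers":1},{"offset":[0,0,0],"rotation":[0,0,0],"fingers":1}]}}

```text
t: 63.87
tool_pos: [428.7, 368.2, 105.2]
ee_rot: [152.0, 3.0, 81.0]
ft_force: [-0.2, 0.6, -0.4]
opening: 15.2
gripper_force: 60.0
```

```bash
python3 fitrod.py; python3 ins.py 60 28 140
```

```text
y0 -0.00 yaw 0.24deg z0 -0.01 pitch -3.55deg bias [-0.03 -0.08] rms 0.08526140191522996
tip tool [-148.7, np.float64(-0.5528681065603421), np.float64(-26.33433138723275)]
63.9667 [151.97   3.04  81.  ] [428.8 368.4 105.2] 15.501985951197293 [ 0.9 -0.6 -0.2] [ 52.2  13.7 108.  -33.6  51.7  80.2]
tip in station [-178.4  140.9  136.2] axis station [ 0.001 -1.    -0.001]
det 0.9999999999999997 rpy [151.95589006   3.08106665  80.95996292]
P [496.26432447 277.98551412 108.823199  ] shift/25: [-3.151  2.842  1.537] rot/6: [-0.001 -0.01   0.002]
[([264, 231, 294, 377], 0.92), ([89, 328, 153, 360], 0.79)]
```

Emit:
{"op": "send_rows", "data": {"rows": [{"offset":[-0.63,0.568,0.307],"rotation":[0,0,0],"fingers":1},{"offset":[-0.63,0.568,0.307],"rotation":[0,0,0],"fingers":1},{"offset":[-0.63,0.568,0.307],"rotation":[0,0,0],"fingers":1},{"offset":[-0.63,0.568,0.307],"rotation":[0,0,0],"fingers":1},{"offset":[-0.63,0.568,0.307],"rotation":[0,0,0],"fingers":1}]}}

```text
t: 64.48
tool_pos: [496.6, 277.3, 108.8]
ee_rot: [152.0, 3.1, 81.0]
ft_force: [-0.1, -0.1, -1.5]
opening: 15.6
gripper_force: 60.0
```

Emit:
{"op": "send_rows", "data": {"rows": [{"offset":[0,0,0],"rotation":[0,0,0],"fingers":1},{"offset":[0,0,0],"rotation":[0,0,0],"fingers":1},{"offset":[0,0,0],"rotation":[0,0,0],"fingers":1}]}}

```text
t: 64.73
tool_pos: [496.0, 278.5, 108.7]
ee_rot: [152.0, 3.0, 81.0]
ft_force: [-0.3, 0.7, -0.1]
opening: 15.5
gripper_force: 60.0
```

```bash
sed -i 's/-148.5,-.34,-26.5/-148.5,-.45,-26.4/' ins.py; python3 ins.py 32 28 75
```

```text
64.7333 [151.98   3.01  80.98] [496.  278.5 108.7] 15.489524692386938 [-0.3  0.7 -0.1] [ 38.3  10.8 111.4 -32.4  44.7  67.3]
tip in station [-100.3   60.4  139.6] axis station [ 0.    -1.    -0.001]
det 0.9999999999999997 rpy [151.95589006   3.08106665  80.95996292]
P [492.70867731 250.2182845   43.96297188] shift/25: [-0.999 -1.202  2.357] rot/6: [-0.004 -0.012 -0.002]
[([12, 237, 102, 290], 0.83), ([405, 352, 442, 370], 0.71), ([262, 231, 294, 374], 0.61)]
```

Emit:
{"op": "send_rows", "data": {"rows": [{"offset":[-0.25,-0.3,0.59],"rotation":[0,0,0],"fingers":1},{"offset":[-0.25,-0.3,0.59],"rotation":[0,0,0],"fingers":1},{"offset":[-0.25,-0.3,0.59],"rotation":[0,0,0],"fingers":1},{"offset":[-0.25,-0.3,0.59],"rotation":[0,0,0],"fingers":1},{"offset":[0,0,0],"rotation":[0,0,0],"fingers":1}]}}

```text
t: 65.25
tool_pos: [489.7, 247.9, 40.6]
ee_rot: [152.3, 3.4, 81.0]
ft_force: [-1.3, -0.5, -0.7]
opening: 15.0
gripper_force: 60.0
```

Emit:
{"op": "send_rows", "data": {"rows": [{"offset":[0,0,0],"rotation":[0,0,0],"fingers":1},{"offset":[0,0,0],"rotation":[0,0,0],"fingers":1},{"offset":[0,0,0],"rotation":[0,0,0],"fingers":1},{"offset":[0,0,0],"rotation":[0,0,0],"fingers":1},{"offset":[0,0,0],"rotation":[0,0,0],"fingers":1}]}}

```text
t: 65.67
tool_pos: [493.6, 250.6, 45.0]
ee_rot: [151.9, 3.0, 81.0]
ft_force: [-0.5, -0.4, -0.6]
opening: 15.8
gripper_force: 60.0
```

```bash
python3 ins.py 32 28 75
```

```text
65.6667 [151.89   2.96  81.02] [493.6 250.6  45. ] 15.760018846679806 [-0.5 -0.4 -0.6] [ 35.6  14.1 119.  -39.8  34.5  74.7]
tip in station [-99.   32.4  75.7] axis station [ 0.001 -1.    -0.002]
det 0.9999999999999997 rpy [151.95589006   3.08106665  80.95996292]
P [492.70867731 250.2182845   43.96297188] shift/25: [-0.019 -0.049  0.021] rot/6: [ 0.011 -0.022  0.   ]
[([0, 235, 89, 294], 0.81), ([263, 234, 298, 375], 0.62), ([407, 357, 440, 376], 0.22)]
```

Emit:
{"op": "send_rows", "data": {"rows": [{"offset":[-0.24,-0.03,0.01],"rotation":[0,0,0],"fingers":1},{"offset":[-0.24,0,0],"rotation":[0,0,0],"fingers":1},{"offset":[-0.24,0,0],"rotation":[0,0,0],"fingers":1},{"offset":[-0.24,0,0],"rotation":[0,0,0],"fingers":1},{"offset":[-0.24,0,0],"rotation":[0,0,0],"fingers":1}]}}

```text
t: 66.18
tool_pos: [487.4, 219.3, 45.0]
ee_rot: [152.0, 3.1, 81.0]
ft_force: [1.1, 0.0, -1.4]
opening: 15.4
gripper_force: 60.0
```

```bash
python3 ins.py -20 28 75
```

```text
66.1833 [151.98   3.06  80.98] [487.4 219.3  45. ] 15.354724404151098 [ 1.1  0.  -1.4] [ 32.4  12.2 121.8 -40.2  32.5  72.5]
tip in station [-101.2    0.6   76. ] axis station [ 0. -1. -0.]
det 0.9999999999999997 rpy [151.95589006   3.08106665  80.95996292]
P [486.01130628 198.65138406  43.96297188] shift/25: [-0.82   0.024  0.11 ] rot/6: [-0.004 -0.005  0.001]
[([263, 233, 294, 376], 0.96), ([0, 191, 84, 283], 0.66), ([257, 244, 478, 378], 0.65), ([404, 335, 469, 375], 0.56)]
```

Emit:
{"op": "send_rows", "data": {"rows": [{"offset":[-0.24,0.02,0.06],"rotation":[0,0,0],"fingers":1},{"offset":[-0.24,0,0.025],"rotation":[0,0,0],"fingers":1},{"offset":[-0.24,0,0.015],"rotation":[0,0,0],"fingers":1},{"offset":[-0.24,0,0.015],"rotation":[0,0,0],"fingers":1},{"offset":[-0.24,0,0.015],"rotation":[0,0,0],"fingers":1}]}}

```text
t: 66.7
tool_pos: [484.8, 189.5, 43.9]
ee_rot: [152.0, 3.1, 81.0]
ft_force: [-0.5, -0.1, -1.8]
opening: 15.5
gripper_force: 60.0
```

```bash
python3 ins.py -60 28 75
```

```text
66.7 [151.98   3.06  81.  ] [484.8 189.5  43.9] 15.466472466000955 [-0.5 -0.1 -1.8] [ 28.8  10.7 124.3 -40.5  30.   69.9]
tip in station [-99.9 -29.2  74.9] axis station [ 0.001 -1.    -0.   ]
det 0.9999999999999997 rpy [151.95589006   3.08106665  80.95996292]
P [480.85948242 158.98453756  43.96297188] shift/25: [-1.229  0.003  0.073] rot/6: [-0.004 -0.006  0.004]
[([265, 233, 293, 376], 0.71), ([0, 145, 72, 236], 0.67)]
```

Emit:
{"op": "send_rows", "data": {"rows": [{"offset":[-0.24,0,0.015],"rotation":[0,0,0],"fingers":1},{"offset":[-0.24,0,0.015],"rotation":[0,0,0],"fingers":1},{"offset":[-0.24,0,0.015],"rotation":[0,0,0],"fingers":1},{"offset":[-0.24,0,0.015],"rotation":[0,0,0],"fingers":1},{"offset":[-0.24,0,0.015],"rotation":[0,0,0],"fingers":1}]}}

```text
t: 67.22
tool_pos: [481.0, 159.8, 43.9]
ee_rot: [152.0, 3.1, 81.0]
ft_force: [0.1, -0.3, -0.5]
opening: 15.9
gripper_force: 60.0
```

Emit:
{"op": "send_rows", "data": {"rows": [{"offset":[-0.22,0,0.013],"rotation":[0,0,0],"fingers":1},{"offset":[-0.22,0,0.013],"rotation":[0,0,0],"fingers":1},{"offset":[-0.22,0,0.013],"rotation":[0,0,0],"fingers":1},{"offset":[-0.22,0,0.013],"rotation":[0,0,0],"fingers":1},{"offset":[-0.18,0,0.011],"rotation":[0,0,0],"fingers":1}]}}

```text
t: 67.63
tool_pos: [477.6, 133.4, 44.0]
ee_rot: [152.0, 3.1, 81.0]
ft_force: [0.7, 0.0, -0.8]
opening: 15.8
gripper_force: 60.0
```

```bash
python3 ins.py -88 28 75
```

```text
67.6333 [151.97   3.05  80.99] [477.6 133.4  44. ] 15.790889659765561 [ 0.7  0.  -0.8] [ 21.    7.7 128.5 -39.6  25.6  62.7]
tip in station [-99.9 -85.8  74.9] axis station [ 0.    -1.    -0.001]
det 0.9999999999999997 rpy [151.95589006   3.08106665  80.95996292]
P [477.25320572 131.21774501  43.96297188] shift/25: [-0.089 -0.002  0.004] rot/6: [-0.003 -0.007  0.002]
[([2, 54, 62, 139], 0.93), ([264, 232, 294, 355], 0.83), ([203, 172, 499, 371], 0.25)]
```

Emit:
{"op": "send_rows", "data": {"rows": [{"offset":[0,0,0],"rotation":[0,0,0],"fingers":0.5},{"offset":[0,0,0],"rotation":[0,0,0],"fingers":0.3},{"offset":[0,0,0],"rotation":[0,0,0],"fingers":0.1},{"offset":[0,0,0],"rotation":[0,0,0],"fingers":0},{"offset":[0,0,0],"rotation":[0,0,0],"fingers":0}]}}

```text
t: 68.15
tool_pos: [477.9, 134.4, 44.1]
ee_rot: [152.0, 3.0, 81.0]
ft_force: [-0.0, 1.0, -0.3]
opening: 44.9
gripper_force: 0.0
```

Emit:
{"op": "send_rows", "data": {"rows": [{"offset":[0,0,-0.3],"rotation":[0,0,0],"fingers":0},{"offset":[0,0,-0.7],"rotation":[0,0,0],"fingers":0},{"offset":[0,0,-1],"rotation":[0,0,0],"fingers":0},{"offset":[0,0,-1],"rotation":[0,0,0],"fingers":0},{"offset":[0,0,-1],"rotation":[0,0,0],"fingers":0}]}}

```text
t: 68.57
tool_pos: [430.9, 146.3, 133.1]
ee_rot: [152.0, 3.0, 81.0]
ft_force: [1.0, 0.8, -0.0]
opening: 47.2
gripper_force: 0.0
```

Emit:
{"op": "send_rows", "data": {"rows": [{"offset":[0.5,0,-1],"rotation":[0,0,0],"fingers":0},{"offset":[0.7,0,-1],"rotation":[0,0,0],"fingers":0},{"offset":[1,0,-0.5],"rotation":[0,0,0],"fingers":0},{"offset":[1,0,-0.5],"rotation":[0,0,0],"fingers":0},{"offset":[1,0,0],"rotation":[0,0,0],"fingers":0}]}}

```text
t: 68.98
tool_pos: [414.0, 261.3, 196.0]
ee_rot: [151.8, 2.8, 81.1]
ft_force: [0.4, -0.6, -0.3]
opening: 47.1
gripper_force: 0.0
```

Emit:
{"op": "send_rows", "data": {"rows": [{"offset":[1,0,0],"rotation":[0,0,0],"fingers":0},{"offset":[1,0,0],"rotation":[0,0,0],"fingers":0},{"offset":[0,0,0],"rotation":[0,0,0],"fingers":0},{"offset":[0,0,0],"rotation":[0,0,0],"fingers":0},{"offset":[0,0,0],"rotation":[0,0,0],"fingers":0}]}}

```text
t: 69.4
tool_pos: [421.2, 307.1, 189.7]
ee_rot: [152.0, 3.1, 81.0]
ft_force: [-0.2, -0.0, -0.1]
opening: 46.7
gripper_force: 0.0
```

```bash
python3 - <<'E'
from lib import *
s=r.sense();q=np.load("q.npy");print(s["t"],s["ee_rot"],s["tool_pos"])
for n in("scene","top","wrist"):
    c=Cam(n,"z_"+n);print(n,"expected rod",c.proj(S([[-100,72,70],[-100,12,72],[-100,-86,72]],q)).round(1).tolist(),"handle",c.proj(S([[-93,0,198],[0,0,203]],q)).round(1).tolist())
    for k in("lockrod","rod_tip","bridge_handle","cap_grip","bangle_0"):print(k,[([round(x) for x in d["extent"]],round(d["score"],2)) for d in spotter.spot_in(n,k)][:4])
c=Cam("top");g=cv2.cvtColor(c.img,cv2.COLOR_RGB2GRAY)
for y in (75,65,50,30,20,12,-60,-75,-84,-92):
    p=c.proj(S([[-100,y,75]],q))[0];print(y,p.round(1),g[int(p[1])-5:int(p[1])+6,int(round(p[0]))])
E
```

```text
69.4 [152.02368118   3.12160591  81.01320576] [421.16908425 307.11356439 189.7479719 ]
scene expected rod [[259.0, 212.1], [247.8, 220.5], [228.3, 235.8]] handle [[244.1, 195.8], [264.9, 206.1]]
lockrod [([208, 186, 258, 203], 0.65)]
rod_tip [([210, 184, 256, 202], 0.8)]
bridge_handle [([240, 199, 296, 237], 0.81), ([231, 196, 308, 275], 0.66)]
cap_grip [([250, 206, 283, 235], 0.82)]
bangle_0 [([112, 304, 142, 327], 0.74), ([230, 195, 305, 276], 0.62), ([240, 193, 293, 241], 0.16)]
top expected rod [[283.7, 235.3], [301.2, 237.9], [329.9, 242.2]] handle [[306.3, 235.1], [310.7, 205.3]]
lockrod [([128, 207, 172, 216], 0.78), ([247, 264, 260, 331], 0.63), ([288, 232, 329, 246], 0.52)]
rod_tip [([248, 265, 260, 332], 0.74), ([129, 207, 161, 212], 0.62), ([289, 231, 330, 247], 0.55)]
bridge_handle [([291, 170, 323, 243], 0.87)]
cap_grip [([292, 192, 326, 225], 0.67), ([195, 190, 217, 236], 0.36)]
bangle_0 [([437, 266, 457, 274], 0.61), ([284, 174, 334, 248], 0.46)]
wrist expected rod [[279.3, 299.9], [280.1, 335.9], [280.3, 381.4]] handle [[337.8, 402.4], [399.0, 371.8]]
lockrod [([64, 2
[... 208 characters left out ...]
gle_0 [([326, 338, 345, 360], 0.46), ([273, 340, 351, 375], 0.39)]
75 [282.8 235.2] [ 98  94  92  89  84  86  83 101 120 129 145]
65 [285.7 235.6] [245 237 158  61  34  32  74 177 242 249 249]
50 [290.1 236.3] [248 230 138  53  31  36  93 193 228 235 244]
30 [295.9 237.1] [247 231 140  52  32  29  50 109 150 163 177]
20 [298.9 237.6] [249 247 188  83  34  30  31  70 137 161 163]
12 [301.2 237.9] [247 248 235 166 103  95 107 135 171 182 170]
-60 [322.4 241.1] [157 156 155 149 171 195 184 160 150 153 147]
-75 [326.8 241.7] [ 94  96  98  97 112 168 199 166 113  70  60]
-84 [329.4 242.1] [ 98 103 101 110 145 182 175 130  84  65  71]
-92 [331.8 242.5] [101 100 107 103 104 103 106 102  96  79  64]
```

```bash
python3 -c "
from bench import r
print(r.sign_off())"
```

```text
the job is handed in; nothing more can be done
None
```

The job is handed in: the one bangle on the hooks is in the jar, the bridge is back at its stop, the cap is screwed down to its stop, and the locking rod sits about 36 mm out past the end of the guide tube. On the first try the rod pressed on the eye's face at 28 N; I backed it off, realigned it, and it then went through freely.

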